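Refill and lock the smoke extractor's filter housing

ROBOT

A 6-joint arm with a two-finger parallel gripper is mounted at the origin on the work surface. World frame = base frame: x ahead of the robot, y to its left, z up, the work surface at z = 0. Lengths are in m, angles in rad, forces in N, time in s.
With the tool pointing down it reaches from about 0.4 to 0.825 m from the base axis. Payload 7 kg.
Tool frame: the origin (TCP) lies between the finger pads; the fingertips stand 17 mm ahead of it and the grasp point (between the pads) lies 2 mm behind it; x points along the fingers, z is the direction in which the jaws open and shut, and the axes are right-handed (so a half turn about x gives the same grasp; the last joint's range is limited). The gripper opens to 88 mm and grips with 3 to 60 N. Pads are 19 mm wide; open, the fingers measure 130 mm over their backs; the gripper's body (78 mm by 193 mm) begins 47 mm behind the grasp point.
Start: joints at [1.533, 0.359, 0.012, 0, -1.224, -0.288], TCP at [0.216, 0.639, 0.207] pointing down, gripper open.
Joint ranges: [-3.07, 3.07], [-1.43, 2.12], [-1.02, 1.25], [-3.03, 1.67], [-3.05, -0], [-3.03, 3.03]. Speed limits (rad/s): [2.39, 2.39, 3.01, 3.14, 3.14, 3.14].

INTERFACE

Orientations are given as [roll, pitch, yaw] about the fixed x, y, z axes, in that order (R = Rz(yaw) Ry(pitch) Rx(roll)).
In Python, from station import * gives the robot as it stands.
- The arm moves only by the tool step_arm, never from a script. Its argument "deltas" is a list of rows, each a list of 5 numbers: the shift along the tool's x, y, z in cm, then the turn about the tool's x in degrees, then the closure, from 0 (fully open) to 1 (shut). In form: [[dx, dy, dz, roll, fingers], ...]. A call has exactly 10 rows; each row is the pose to reach, as a shift and turn from the pose commanded when the call began, along the tool's axes at that moment; what a row does not reach only later rows make up. A row lasts 1/12 s, in which the tool goes at most 41.7 mm and 7.16 degrees, less where a joint would pass 70% of its speed; a pose out of reach is approached as far as the arm can. A call with a gripper value outside its range is refused whole. The fingers move at their own pace and stop on an object; "squeeze" is the grip in N (left out, the last holds). Time passes only in rows, so rows that repeat a pose let the fingers close, or fill a call up. It gives the time, the measured TCP pose, the force and the opening at its end, in the units of the state.
- get_state(): the state, without advancing time (a new reading comes with each control period).
- grab_frame(name): name is "scene" or "top"; returns a dict with "pixels" (384x512x3 uint8, red, green, blue), "range_z" (384x512 float32, m along the optical axis (not along the pixel's ray), 0 where there is no reading), "fx", "fy", "cx", "cy" (pixels), "view" (4x4, takes a point from world to camera coordinates). Camera axes: x right, y down, z forward; pixel columns grow to the right and rows downward; lengths in m; the calibration is good to about 2 mm. A picture is of the moment at which its call begins.
- job_done(): hands the job in, once; it reports no verdict.
Trained networks look in the newest picture that a camera, given by its name, has taken for a name from the list of things; names that differ only in an ending like _2 or _b are one class to them, and where a whole thing is asked for, a point or a joint stands for the part that bears it (a point fixed in the world has none). Each returns a list of dicts, best first, with "conf" (0 to 1); they miss things now and then, are a little off and sometimes report something else, mostly with a low value. They report only what shows in the picture. A call takes as long as a camera call. They do not tell look-alikes from the thing itself.
- boxes_of(thing, camera): "extent" ([left, top, right, bottom] in pixels, round what is visible of it).
- masks_of(thing, camera): "mask" (384x512 bool, what is visible of it) and "extent" ([left, top, right, bottom] in pixels, round what is visible of it).
The state is a dict: "t": time; "q": joint angles; "qd": joint speeds; "joint_efforts": joint torques, N m; "eef_pos": TCP position; "ee_rot": TCP orientation; "force": force on the tool from outside, world axes, zero at the start; "moment": the same for the moment, N m; "width": finger opening in m.
Only numpy, scipy, OpenCV 4.12 (cv2) and the standard library are available. Lean on these libraries where they do the work, as an engineer would, in place of code of your own. Each camera call takes 0.05 s, during which the arm holds its last target.

TASK

Load every wedge-shaped filter cartridge into the bay of the smoke extractor's filter housing: flat on its floor, rib up, in one row close side by side and alternately head to tail, so that four would just fill it. Then seat the cover on the housing, put the coin key's blade into the slot of the quarter-turn fastener and turn it clockwise to its stop so that it locks the cover, and stand the key back in its rest. Leave the goggles, tape rolls and other supplies where they are.

Things in the scene. Friction and masses are not known exactly. Their poses are not given: they have to be found in the camera images.
- cart1_grip (a point): Point of grasp on cart1's rib, 52 mm above its underside. cart1-4 are up to four alike loose wedge-shaped filter cartridges (absent: None), light grey, dark filter face on top: right-angled wedges seen from above, 90 long, 50 wide at one end, 26 at the other, 30 high, 0.16 kg, lower edges chamfered 3 mm. z up, x along the length to the wide end. Straight flank at y = -19, slanted one y = +7 (narrow end) to +31 mm.
- cart2_grip (a point): Same point of cart2. On every cartridge the grip rib stands upright in the middle of the top face (x = y = 0), 14 mm along x (grasp across these), 24 mm along y, 36 mm tall, from 30 to 66 mm above the underside; this point is 22 mm above the top face. They stand on the table, turned any way.
- cart3_grip (a point): The same point of cart3, alike to cart1 in every way (None when absent).
- cart4_grip (a point): The same point of cart4, alike to cart1 in every way (None when absent).
- cart1_wide (a point): Middle of the wide end face of cart1: x = +45, y = +6 mm from the cartridge's middle, 15 mm above its underside (None when absent).
- cart2_wide (a point): Middle of the wide end face of cart2: x = +45, y = +6 mm from the cartridge's middle, 15 mm above its underside (None when absent).
- cart3_wide (a point): Middle of the wide end face of cart3: x = +45, y = +6 mm from the cartridge's middle, 15 mm above its underside (None when absent).
- cart4_wide (a point): Middle of the wide end face of cart4: x = +45, y = +6 mm from the cartridge's middle, 15 mm above its underside (None when absent).
- housing: Filter housing of the smoke extractor: fixed open-topped white box with a grey end block. Origin on the table under the middle of the bay; z up, y along the row of cartridges towards the end block and fastener. Bay inside: 98 mm along x, 164 mm along y, floor 12 mm and rim 88 mm above the table, walls 8 mm. End block: 90 mm along x, y = +90 to +152 mm, 90 mm high.
- bay_floor (a point): Middle of the bay's floor, 12 mm above the housing's origin, same axes. Four cartridges lying along x fill the bay only head to tail, the outer ones' straight flanks to the end walls: with 2.4 mm between all, rib middles at y = -60.6, -20.2, +20.2, +60.6 mm, x = 0, wide ends to +x, -x, +x, -x.
- cover_grip (a point): Point of grasp on the cover's handle, 36 mm above the cover's underside, 24 mm above its plate. The cover is loose, lying right way up on the table: white plate 110 x 180 x 6 mm (x, y, z) over a grey plug 90 x 156 x 6 mm that enters the bay's mouth (4 mm play all round); on top in the middle a grey handle 14 mm wide (x), 74 long (y), 44 tall. 0.35 kg.
- cover_mid (a point): Middle of the cover's underside (below the plug); z up, y along its length. It fits either way round, its y along the housing's y; when seated the plate lies on the rim, and this point is straight above the housing's origin, 82 mm up (cover_grip 118 mm up).
- fastener (a joint): Slotted quarter-turn fastener: steel bar 68 x 26 x 15 mm turning about an upright axis on the end block, 118 mm from the housing's origin along +y, 96.5 to 111.5 mm above the table (2.5 mm above the seated cover). rad: near 0 open (bar along housing x), grows clockwise from above, stop at 1.57 = locked (bar along housing y, end over the cover's edge). Friction 0.08 N m; stays where left.
- slot (a point): Middle of the mouth of the fastener's slot, on its axis and level with the bar's top; it turns with the bar: x along the bar and slot, z up. The slot runs the whole 68 mm of the bar, open at both ends, 7 mm wide, 11 mm deep.
- key_grip (a point): Point of grasp in the middle of the coin key's handle, 40 mm above its blade tip. Dark plastic handle 60 mm long (x), 16 mm thick (y; grasp across this), 45 mm tall, from 16 to 61 mm above the tip; under its middle a coin-like steel blade 34 mm along x, 3.2 mm thick, 16 mm long, tip tapered. 0.10 kg, z up. It starts standing blade down in its rest.
- key_tip (a point): Middle of the tip of the coin key's blade, on its underside; axes as key_grip.
- rest_slot (a point): Middle of the mouth of the groove in the key's rest, 30 mm above the table. The rest is a fixed grey block 84 x 56 mm, 30 mm high; x along the groove, 48 mm long, 10 mm wide, 24 mm deep. The blade hangs in the groove and the handle's underside stands on the block's top (tip then 16 mm below this point).
- goggles1: Bystander, not part of the job: white-framed safety goggles 146 mm wide, 49 mm high; origin under its middle.
- tape: Bystander, not part of the job: roll of tape 60 mm across, 25 mm high; origin under its middle.
- tape2: Bystander, not part of the job: roll of tape 68 mm across, 20 mm high; origin under its middle.
- pot: Bystander, not part of the job: white plastic pot 56 mm across, 55 mm high; origin under its middle.
- tin: Bystander, not part of the job: flat steel tin 50 x 85 x 24 mm; origin under its middle.
Not all that is in view belongs to the job. What is shaped like the part that bears cart1_grip but purple or turquoise is not meant.

How it is judged:
By the outcome, as a careful person would: the job done as asked, in the order asked, and still so for the second after the job is handed in, with the robot touching nothing.
Of cart1, cart2, cart3, cart4 only 3 to 4 are there at a start; the rules pass over those that are not, and their reading is None.
At some moment in a run one of cart1, cart2, cart3, cart4, cover may be knocked a few centimetres aside while the robot is not near it.
It also fails if it takes over 200 s, if anything falls off the work surface, if the arm or the gripper's body presses on something with over 40 N, if the wrist force passes 120 N, or if a joint passes its speed limit or range.

## Working session

There is one attempt and no reset: what is moved stays moved. The work goes in short steps, Python scripts to look and compute and a tool call to move; the robot and the scene stay as the last step left them, time stands still between calls to the robot, and variables do not carry over. Pictures are saved under pics/ and viewed, and the job is handed in when it is done.

Besides the shell and the picture viewer there is one more tool, called after "Request:" as name(argument=value, ...) on one line, values as JSON. step_arm: Moves the arm, as the interface text tells. Its arguments: {"type":"object","properties":{"deltas":{"type":"array"},"squeeze":{"type":"number"}},"required":["deltas"]}

```bash
ls; mkdir -p pics; python3 - <<'E'
from station import *
import cv2
print(get_state())
for n in ["scene","top"]:
    f=grab_frame(n); cv2.imwrite(f"pics/{n}0.png",f["pixels"][:,:,::-1]); print(n,f["fx"],f["fy"],f["cx"],f["cy"],f["view"])
E
```

```text
pics
{'t': 0.0, 'q': array([ 1.53308583e+00,  3.59395753e-01,  1.10562308e-02, -3.36879468e-04,
       -1.22407923e+00, -2.88125861e-01]), 'qd': array([ 0.00092492, -0.0002627 ,  0.0003297 ,  0.00170403,  0.0015988 ,
        0.00026289]), 'joint_efforts': array([ 4.12254713e-04, -5.82725966e+01,  2.93059534e+01,  6.99706256e+00,
        6.86616695e-03, -1.69444907e-04]), 'eef_pos': array([0.21591855, 0.63899144, 0.20621822]), 'ee_rot': array([ 0.09538191,  1.56914327, -1.8013655 ]), 'force': array([-0.68010534,  0.51314917, -0.01806058]), 'moment': array([-0.02484554, -0.05028317, -0.04427249]), 'width': 0.08757720748561053}
scene 481.68748725899945 481.68748725899945 248.86318500054745 203.7680482764818 [[-0.80878138  0.587857    0.01722868  0.34492068]
 [ 0.36347255  0.52267145 -0.77116941 -0.09165234]
 [-0.46234227 -0.61744531 -0.63639682  1.84210495]
 [ 0.          0.          0.          1.        ]]
top 410.8552480544601 410.8552480544601 254.74813586843283 190.84066625407297 [[-0.06096049 -0.99813856 -0.00179949  0.05744932]
 [-0.97267117  0.05980956 -0.22435152  0.49221505]
 [ 0.22404153 -0.01192627 -0.97450662  1.40700892]
 [ 0.          0.          0.          1.        ]]
```

View pics/scene0.png

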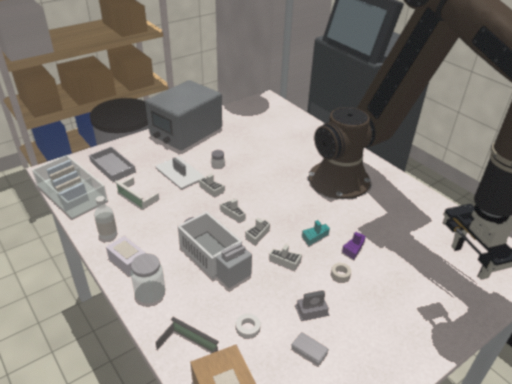

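View pics/top0.png

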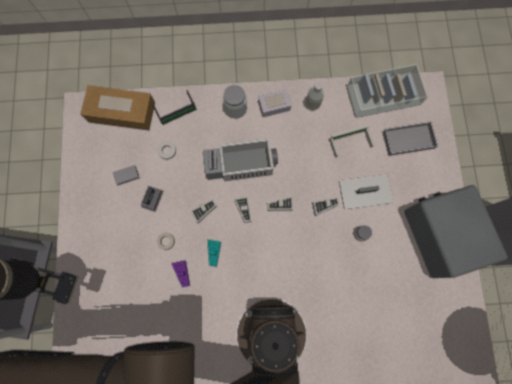

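```bash
cat > h.py <<'E'
from station import *
import numpy as np, cv2
def cloud(f):
    z=f["range_z"].astype(float); v,u=np.mgrid[0:384,0:512]
    p=np.stack([(u-f["cx"])/f["fx"]*z,(v-f["cy"])/f["fy"]*z,z,np.ones_like(z)],-1)
    w=p@np.linalg.inv(f["view"]).T
    w=w[...,:3]; w[z==0]=np.nan
    return w
def proj(f,P):
    P=np.atleast_2d(P); c=np.c_[P,np.ones(len(P))]@f["view"].T
    return np.c_[c[:,0]/c[:,2]*f["fx"]+f["cx"],c[:,1]/c[:,2]*f["fy"]+f["cy"]]
E
python3 - <<'E'
from h import *
np.set_printoptions(precision=3,suppress=True)
f={n:grab_frame(n) for n in ["top","scene"]}
W={n:cloud(f[n]) for n in f}
np.savez('f0.npz',**{n+k:f[n][k] for n in f for k in ["pixels","range_z","view"]})
for n in f:
    for th in ["cart1_grip","housing","cover_grip","fastener","key_grip","rest_slot","tape","tape2","pot","tin","goggles1"]:
        for d in masks_of(th,n):
            p=W[n][d["mask"]]; p=p[~np.isnan(p[:,0])]
            col=f[n]["pixels"][d["mask"]].mean(0)
            if len(p)>3: print(n,th,round(d["conf"],2),np.round(d["extent"]),len(p),"med",np.median(p,0),"min",np.percentile(p,2,axis=0),"max",np.percentile(p,98,axis=0),col.astype(int))
for n in f:
  s=f[n]["pixels"]
  c = s[130:280,100:400] if n=="top" else s[140:330,120:370]
  cv2.imwrite(f"pics/{n}z.png",cv2.resize(c,None,fx=2.6 if n=="top" else 3,fy=2.6 if n=="top" else 3,interpolation=cv2.INTER_CUBIC)[:,:,::-1])
E
```

```text
top cart1_grip 0.9 [172. 262. 190. 284.] 298 med [0.227 0.296 0.031] min [0.183 0.277 0.013] max [0.266 0.327 0.069] [ 92  55 108]
top cart1_grip 0.65 [208. 240. 220. 267.] 302 med [0.29  0.186 0.031] min [ 0.245  0.165 -0.   ] max [0.333 0.206 0.068] [ 47 118 114]
top cart1_grip 0.52 [189. 203. 216. 222.] 305 med [0.443 0.219 0.03 ] min [ 0.408  0.179 -0.002] max [0.474 0.257 0.069] [108 105 100]
top cart1_grip 0.35 [203. 138. 275. 181.] 2484 med [0.617 0.076 0.047] min [ 0.555 -0.048  0.005] max [0.672 0.198 0.111] [109 107 105]
top cart1_grip 0.26 [136. 190. 164. 211.] 236 med [0.486 0.394 0.028] min [0.459 0.37  0.002] max [0.532 0.44  0.041] [86 82 83]
top housing 0.56 [202. 139. 280. 181.] 2525 med [0.618 0.074 0.046] min [ 0.555 -0.051  0.003] max [0.673 0.198 0.111] [110 108 106]
top cover_grip 0.89 [339. 172. 390. 207.] 1441 med [ 0.476 -0.377  0.012] min [ 0.427 -0.465  0.004] max [ 0.536 -0.292  0.057] [161 157 153]
top fastener 0.54 [145. 187. 155. 205.] 134 med [0.5   0.403 0.071] min [0.474 0.39  0.032] max [0.525 0.421 0.081] [62 62 62]
top key_grip 0.66 [116. 169. 138
[... 4192 characters left out ...]
] max [0.371 0.383 0.03 ] [166 158 149]
scene pot 0.69 [210. 151. 226. 168.] 221 med [ 0.335 -0.334  0.038] min [ 0.306 -0.37   0.005] max [ 0.354 -0.319  0.06 ] [130 126 125]
scene pot 0.45 [328. 264. 349. 283.] 308 med [0.345 0.355 0.022] min [0.316 0.329 0.001] max [0.371 0.383 0.03 ] [164 157 147]
scene tin 0.9 [292. 333. 327. 362.] 636 med [0.602 0.5   0.024] min [0.571 0.46  0.008] max [0.628 0.541 0.029] [161 157 157]
scene tin 0.65 [175. 213. 254. 287.] 3399 med [0.619 0.077 0.058] min [ 0.563 -0.039  0.006] max [0.678 0.203 0.112] [133 131 129]
scene goggles1 0.87 [115. 180. 154. 208.] 494 med [ 0.697 -0.324  0.026] min [ 0.628 -0.424  0.002] max [ 0.723 -0.27   0.053] [140 142 133]
```

View pics/topz.png

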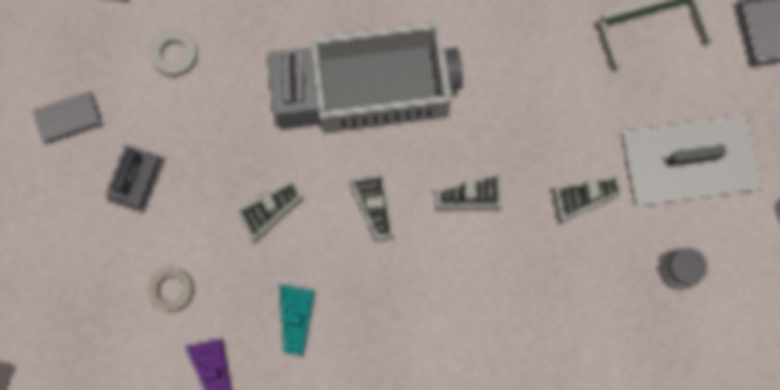

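View pics/scenez.png

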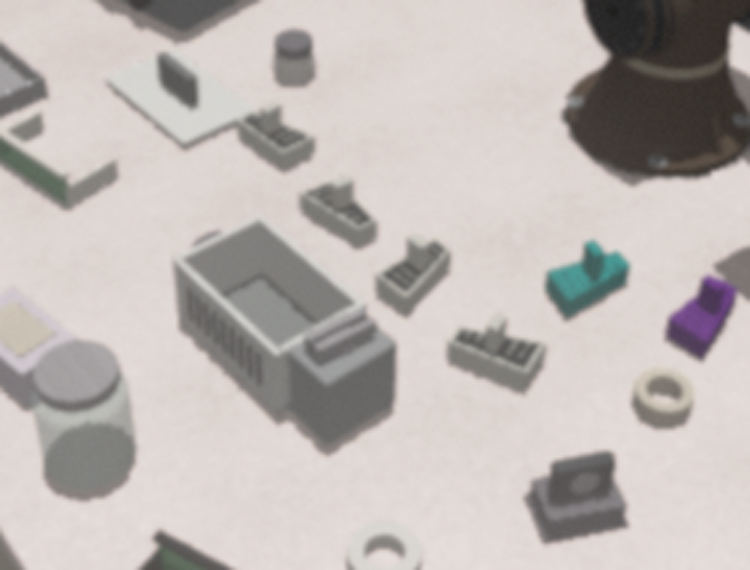

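```bash
cat >> h.py <<'E'
from scipy.optimize import least_squares
def box(p,c,h):  # sdf
    q=np.abs(p-np.array(c))-np.array(h)
    return np.linalg.norm(np.maximum(q,0),axis=1)+np.minimum(q.max(1),0)
def convex(p,N,d): return (p@np.array(N).T-np.array(d)).max(1)
_s=np.array([-24,90,0.]);_s/=np.linalg.norm(_s)
def cart(p):
    N=[[1,0,0],[-1,0,0],[0,-1,0],_s,[0,0,1],[0,0,-1]]
    d=[.045,.045,.019,_s@np.array([-.045,.007,0]),.030,0]
    return np.minimum(convex(p,N,d),box(p,[0,0,.048],[.007,.012,.018]))
def cover(p):
    return np.minimum.reduce([box(p,[0,0,.009],[.055,.09,.003]),box(p,[0,0,.003],[.045,.078,.003]),box(p,[0,0,.034],[.007,.037,.022])])
def housing(p):
    o=box(p,[0,0,.044],[.057,.09,.044]); i=box(p,[0,0,.062],[.049,.082,.05])
    return np.minimum(np.maximum(o,-i),box(p,[0,.121,.045],[.045,.031,.045]))
def bar(p): # origin at axis, z from table
    return np.maximum(box(p,[0,0,.104],[.034,.013,.0075]),-box(p,[0,0,.1115],[.04,.0035,.011]))
def rest(p): return np.maximum(box(p,[0,0,.015],[.042,.028,.015]),-box(p,[0,0,.030],[.024,.005,.024]))
def key(p,z0=.014): # origin tip xy, standing in rest
    return np.minimum(box(p,[0,0,z0+.0385],[.03,.008,.0225]),box(p,[0,0,z0+.008],[.017,.0016,.008]))
def fit(sdf,P,starts,z=0.,fz=False,loss=.002):
    best=None
    def loc(a):
        c,s=np.cos(a[2]),np.sin(a[2]); q=P-np.array([a[0],a[1],z+(a[3] if fz else 0)])
        return np.c_[c*q[:,0]+s*q[:,1],-s*q[:,0]+c*q[:,1],q[:,2]]
    for s0 in starts:
        s0=list(s0)+([0.] if fz else [])
        r=least_squares(lambda a:sdf(loc(a)),s0,loss='soft_l1',f_scale=loss,x_scale=[.01,.01,.1]+([.01] if fz else []))
        if best is None or r.cost<best.cost: best=r
    return best.x,np.median(np.abs(sdf(loc(best.x)))),best.cost/len(P)
def pts(W,c,r,zlo,zhi):
    p=W.reshape(-1,3); p=p[~np.isnan(p[:,0])]
    m=(np.hypot(p[:,0]-c[0],p[:,1]-c[1])<r)&(p[:,2]>zlo)&(p[:,2]<zhi)
    return p[m]
def grab(cams=("top","scene")):
    f={n:grab_frame(n) for n in cams}
    return f,{n:cloud(f[n]) for n in f}
E
cat > m0.py <<'E'
from h import *
np.set_printoptions(precision=4,suppress=True)
f,W=grab()
yaws=np.arange(8)*np.pi/4
for c in [(.443,.219),(.44,.073),(.45,-.06),(.44,-.22)]:
    for cams in [["top"],["scene"],["top","scene"]]:
        P=np.vstack([pts(W[n],c,.06,.006,.08) for n in cams])
        c0=np.median(P[P[:,2]>.05],0)
        x,m,k=fit(cart,P,[(c0[0],c0[1],y) for y in yaws],fz=True)
        print("cart",cams,len(P),x,"deg",np.degrees(x[2]),m,k*1e6)
def multi(name,sdf,c,r,zlo,zhi,starts,fz=True):
    for cams in [["top"],["scene"],["top","scene"]]:
        P=np.vstack([pts(W[n],c,r,zlo,zhi) for n in cams])
        x,m,k=fit(sdf,P,starts,fz=fz); print(name,cams,len(P),x,"deg",np.degrees(x[2]),m)
multi("cover",cover,(.476,-.377),.12,.004,.07,[(.476,-.377,a) for a in (0,.15,-.15)])
multi("housing",housing,(.617,.06),.15,.01,.094,[(.617,.045,a) for a in (0,.15,-.15)])
multi("bar",bar,(.609,.173),.045,.097,.12,[(.609,.173,a) for a in (0,.15,-.15,.3)])
multi("rest",rest,(.495,.40),.06,.008,.034,[(.495,.40,a) for a in (0,.3,-.3,.6,-.6,1)])
multi("key",key,(.495,.40),.06,.036,.09,[(.495,.40,a) for a in (0,.3,-.3,.6,-.6,1)])
E
python3 m0.py
```

```text
cart ['top'] 317 [0.4469 0.2148 1.9839 0.0013] deg 113.66658940625544 0.0014688167221103086 3.923262589032896
cart ['scene'] 482 [0.4456 0.2102 2.0134 0.0014] deg 115.36114255814023 0.0012223518989269017 1.593262562943245
cart ['top', 'scene'] 799 [0.4458 0.211  2.0026 0.0013] deg 114.74333221509906 0.0015732632332632022 2.750897393080567
cart ['top'] 306 [0.4375 0.0718 6.3605 0.0011] deg 364.4296438792333 0.0018672250796740592 4.7736788496805715
cart ['scene'] 389 [0.4369 0.0664 0.0971 0.0018] deg 5.566171937958636 0.0013679937493454586 2.1716202823002746
cart ['top', 'scene'] 695 [0.437  0.0668 6.3862 0.0015] deg 365.9040504685772 0.0016417427751297675 3.436419138878567
cart ['top'] 310 [ 0.4475 -0.0585  4.6576  0.0015] deg 266.85870855724977 0.001732385185114955 4.170076726517915
cart ['scene'] 358 [ 0.4469 -0.0638  4.6731  0.0019] deg 267.75158478959094 0.0013359750439686105 2.6157859810035045
cart ['top', 'scene'] 668 [ 0.447  -0.0633  4.6684  0.0017] deg 267.48215071133075 0.0015454676106415929 3.4244810095811533
cart ['top'] 304 [ 0.4376 -0.2261  1.7159  0.001 ] deg 98.3112413
[... 1074 characters left out ...]

bar ['top', 'scene'] 375 [ 0.6074  0.1674 -0.0024  0.0023] deg -0.13645426838646543 0.0013834253026828568
rest ['top'] 202 [ 0.5063  0.4082 -0.3831  0.0001] deg -21.94981777342294 0.001378936020779431
rest ['scene'] 371 [ 0.4969  0.4013 -0.3774  0.0006] deg -21.62112348714771 0.0011487048099978678
rest ['top', 'scene'] 573 [ 0.4979  0.4019 -0.3834  0.0004] deg -21.967822473249026 0.0015068110574553636
key ['top'] 129 [ 0.5033  0.4058 -0.3553  0.0014] deg -20.35821380000337 0.001192236587337598
key ['scene'] 279 [ 0.5013  0.4029 -0.3794  0.0004] deg -21.73530935835755 0.0010715226674296065
key ['top', 'scene'] 408 [ 0.5016  0.4035 -0.3716  0.0005] deg -21.28861883257643 0.0013657895345714757
```

```bash
cat >> h.py <<'E'
from scipy.optimize import minimize
FX={"top":(410.8552480544601,254.74813586843283,190.84066625407297),"scene":(481.68748725899945,248.86318500054745,203.7680482764818)}
def rays(f,us,vs):
    V=np.linalg.inv(f["view"]); d=np.c_[(us-f["cx"])/f["fx"],(vs-f["cy"])/f["fy"],np.ones(len(us))]@V[:3,:3].T
    return V[:3,3],d   # point = o + z*d  (z = optical depth)
def toloc(a,p):
    c,s=np.cos(a[2]),np.sin(a[2]); q=p-np.array([a[0],a[1],a[3] if len(a)>3 else 0])
    return np.c_[c*q[:,0]+s*q[:,1],-s*q[:,0]+c*q[:,1],q[:,2]]
def render(sdf,a,o,d,t0,it=25):
    L=np.linalg.norm(d,axis=1); t=t0.copy()
    tab=-o[2]/d[:,2]; t=np.minimum(t,tab)
    hit=np.zeros(len(t),bool)
    for _ in range(it):
        s=sdf(toloc(a,o+d*t[:,None])); t=np.minimum(t+np.maximum(s,-.002)/L,tab)
    return t
def rfit(sdf,f,a0,rad,zc=.03,sub=1,free=3,step=(.004,.004,.05),ztop=.09,verbose=False,flo=None,loss=.004):
    """f: frame or list; fits x,y,yaw by depth rendering; a0 initial"""
    fs=f if isinstance(f,list) else [f]
    data=[]
    for g in fs:
        c=proj(g,[a0[0],a0[1],zc])[0]; dep=(g["view"]@np.array([a0[0],a0[1],zc,1]))[2]
        R=rad/dep*g["fx"]
        v,u=np.mgrid[max(0,int(c[1]-R)):min(384,int(c[1]+R)+1),max(0,int(c[0]-R)):min(512,int(c[0]+R)+1)]
        u=u.ravel()[::sub];v=v.ravel()[::sub]; z=g["range_z"][v,u].astype(float)
        o,d=rays(g,u.astype(float),v.astype(float)); p=o+d*z[:,None]
        k=(z>0)&(np.hypot(p[:,0]-a0[0],p[:,1]-a0[1])<rad)&(p[:,2]<ztop)
        if flo is not None: k&=p[:,2]>flo
        u,v,z,d=u[k],v[k],z[k],d[k]
        t0=np.full(len(u),dep-rad-.08)
        data.append((o,d,z,t0))
    tail=list(a0[3:])
    def cost(x):
        s=0;n=0
        for o,d,z,t0 in data:
            r=(render(sdf,list(x)+tail,o,d,t0)-z)/loss; s+=(np.sqrt(1+r*r)-1).sum(); n+=len(r)
        return s/n
    x0=np.array(a0[:3]); S=np.vstack([x0]+[x0+np.eye(3)[i]*step[i] for i in range(3)])
    r=minimize(cost,x0,method='Nelder-Mead',options=dict(initial_simplex=S,xatol=1e-4,fatol=1e-5,maxiter=120))
    return r.x,r.fun
E
cat > m1.py <<'E'
from h import *
import time
np.set_printoptions(precision=4,suppress=True)
f,W=grab()
for n in f:
    p=W[n].reshape(-1,3); k=(np.abs(p[:,2])<.012)&(p[:,0]>.3)&(p[:,0]<.75)&(np.abs(p[:,1])<.45); q=p[k]
    A=np.c_[q[:,:2],np.ones(len(q))]; co=np.linalg.lstsq(A,q[:,2],rcond=None)[0]; print(n,"table",co,np.median(q[:,2]),(q[:,2]-A@co).std())
    print(n,"cam",np.linalg.inv(f[n]["view"])[:3,3])
t=time.time()
def go(nm,sdf,a,rad,**k):
    for cams in [["top"],["scene"],["top","scene"]]:
        x,c=rfit(sdf,[f[n] for n in cams],a,rad,**k); print(nm,cams,x,np.degrees(x[2]),c,round(time.time()-t,1))
for a in [(.4458,.211,2.0026),(.437,.0668,.1),(.447,-.0633,4.668),(.4373,-.2288,1.708)]: go("cart",cart,a,.068)
go("cover",cover,(.4803,-.3749,.03),.125)
go("housing",housing,(.6161,.0482,.0749),.13,zc=.05)
go("bar",bar,(.607,.1674,0),.05,zc=.104,flo=.08,ztop=.13)
go("rest",lambda p:np.minimum(rest(p),key(p)),(.5016,.403,-.372),.07)
E
python3 m1.py
```

```text
top table [ 0.0016 -0.0002 -0.0001] 0.0004715028079085304 0.0038070086688566933
top cam [0.167  0.0447 1.4817]
scene table [-0.0004 -0.0017  0.0017] 0.0011760155624056523 0.002923182073335472
scene cam [1.164  0.9825 1.0957]
cart ['top'] [0.447  0.214  2.0082] 115.0632566869926 0.3054130957168234 1.6
cart ['scene'] [0.4447 0.2098 2.0092] 115.11662382921355 0.37395452520221517 2.7
cart ['top', 'scene'] [0.4462 0.2114 2.0334] 116.50670964839695 0.5181693062359982 6.1
cart ['top'] [0.4376 0.0701 0.1005] 5.756594957063164 0.31658965939647804 7.5
cart ['scene'] [0.4359 0.0651 0.1091] 6.248266542904869 0.3420344819199784 9.2
cart ['top', 'scene'] [0.4371 0.067  0.0934] 5.352803850000286 0.5237990644627906 11.6
cart ['top'] [ 0.4476 -0.0608  4.6583] 266.90290629036286 0.27292214763862166 12.7
cart ['scene'] [ 0.446  -0.0657  4.6556] 266.74899092720744 0.40198921673581905 13.9
cart ['top', 'scene'] [ 0.4468 -0.0627  4.6839] 268.3682191984737 0.5218559754649534 16.1
cart ['top'] [ 0.4372 -0.2266  1.6848] 96.5345864754363 0.30438637600347557 17.6
cart ['scene'] [ 0.4358 -0.2319  1.7097] 97.960
[... 439 characters left out ...]
8087703377471237 39.7
housing ['scene'] [0.6159 0.0472 0.0691] 3.9615244220462293 0.4572613779576619 43.6
housing ['top', 'scene'] [0.6164 0.049  0.0714] 4.093733033085717 0.8323393553842854 52.3
bar ['top'] [ 0.6065  0.1703 -0.0352] -2.0196453382073765 14.144679977880095 53.4
bar ['scene'] [0.6064 0.1672 0.0471] 2.6961171411801974 17.794200386263075 54.7
bar ['top', 'scene'] [0.6069 0.1675 0.0416] 2.380858595123874 16.700994625402757 56.9
rest ['top'] [ 0.5021  0.405  -0.3868] -22.162857238834366 0.6615502390804391 59.6
rest ['scene'] [ 0.5016  0.4029 -0.3161] -18.11252540061334 0.5444211137900502 64.9
rest ['top', 'scene'] [ 0.5023  0.4037 -0.3565] -20.4284129528147 0.6547177236793401 70.2
```

```bash
cat >> h.py <<'E'
from scipy.spatial.transform import Rotation as Ro
def wrap(a,m=2*np.pi): return (a+m/2)%m-m/2
def tool():
    s=get_state(); R=Ro.from_euler('xyz',s["ee_rot"]).as_matrix(); return s,R
def plan(pos,jaw,sym=True,turn=None):
    """pos: target TCP; jaw: world yaw of tool z axis. prints deltas cm/deg"""
    s,R=tool(); d=R.T@(np.array(pos)-s["eef_pos"])*100
    cur=np.arctan2(R[1,2],R[0,2]); dy=jaw-cur; dy=wrap(dy,np.pi if sym else 2*np.pi)
    roll=-np.degrees(dy)
    opts=[roll]+([roll+180,roll-180] if sym else [])
    q1t=np.arctan2(pos[1],pos[0]); dq1=q1t-s["q"][0]
    print("tcp",s["eef_pos"],"jaw",round(np.degrees(cur),2),"tilt",np.round(np.degrees(np.arccos(-R[2,0])),2),"q6",round(s["q"][5],3),"t",round(s["t"],2),"F",np.round(s["force"],1),"w",round(s["width"],4))
    for r in opts: print("  deltas cm",np.round(d,2),"roll",round(r,2),"rows",int(np.ceil(max(np.linalg.norm(d)/4.17,abs(r)/7.16))),"q6 pred +-",np.round([s["q"][5]+np.radians(r)+dq1,s["q"][5]-np.radians(r)-dq1],2))
E
python3 - <<'E'
from h import *
np.set_printoptions(precision=4,suppress=True)
s,R=tool(); print(R)
plan((.4458,.212,.14),np.radians(115))
E
```

```text
[[-0.      0.9474 -0.3201]
 [ 0.     -0.3201 -0.9474]
 [-1.     -0.      0.    ]]
tcp [0.216  0.6395 0.2072] jaw -108.67 tilt 0.0 q6 -0.288 t 1.5 F [ 0.1 -0.4  0.3] w 0.0873
  deltas cm [ 6.72 35.45 33.14] roll -43.67 rows 12 q6 pred +- [-2.14  1.56]
  deltas cm [ 6.72 35.45 33.14] roll 136.33 rows 20 q6 pred +- [ 1.   -1.58]
  deltas cm [ 6.72 35.45 33.14] roll -223.67 rows 32 q6 pred +- [-5.28  4.7 ]
```

Request:
step_arm(deltas=[[0,3.2,3,7,0],[0.5,6.4,6,14,0],[1,9.6,9,21,0],[1.5,12.8,12,28,0],[2,16,15,35,0],[2.5,19.2,18,42,0],[3,22.4,21,49,0],[3.5,25.6,24,56,0],[4,28.8,27,63,0],[4.5,31.5,29.5,70,0]])

```text
t: 2.33
eef_pos: [0.4124, 0.2727, 0.1648]
ee_rot: [-2.305, 1.569, 0.854]
force: [1.3, 0.8, -0.4]
width: 0.0876
```

```bash
python3 - <<'E'
from h import *
plan((.4458,.212,.14),np.radians(115.1))
E
```

```text
tcp [0.41240796 0.27272112 0.16476942] jaw -178.98 tilt 0.08 q6 -0.965 t 2.33 F [ 1.3  0.8 -0.4] w 0.0876
  deltas cm [ 2.47  6.13 -3.23] roll 65.92 rows 10 q6 pred +- [-0.35 -1.58]
  deltas cm [ 2.47  6.13 -3.23] roll 245.92 rows 35 q6 pred +- [ 2.79 -4.72]
  deltas cm [ 2.47  6.13 -3.23] roll -114.08 rows 16 q6 pred +- [-3.5   1.56]
```

Request:
step_arm(deltas=[[0.5,2,-1,7,0],[1,4,-2,14,0],[1.5,6,-3,21,0],[2,6.1,-3.2,28,0],[2.4,6.1,-3.2,35,0],[2.4,6.1,-3.2,42,0],[2.4,6.1,-3.2,49,0],[2.4,6.1,-3.2,56,0],[2.4,6.1,-3.2,63,0],[2.4,6.1,-3.2,66,0]])

```text
t: 3.17
eef_pos: [0.4453, 0.2142, 0.1405]
ee_rot: [-1.224, 1.57, 0.782]
force: [0.1, -0.6, -0.2]
width: 0.0877
```

```bash
python3 - <<'E'
from h import *
plan((.4458,.212,.05),np.radians(115.1))
f,W=grab()
for n in f: cv2.imwrite(f"pics/{n}1.png",f[n]["pixels"][:,:,::-1])
a=f["top"]["pixels"][150:280,130:300]; b=f["scene"]["pixels"][150:300,200:370]
cv2.imwrite("pics/a1.png",cv2.resize(np.hstack([cv2.resize(a,(512,390),interpolation=cv2.INTER_CUBIC),cv2.resize(b,(442,390),interpolation=cv2.INTER_CUBIC)]),(800,327))[:,:,::-1])
E
```

```text
tcp [0.44530265 0.21421373 0.14053756] jaw 114.93 tilt 0.02 q6 -1.983 t 3.17 F [ 0.1 -0.6 -0.2] w 0.0877
  deltas cm [ 9.05  0.05 -0.22] roll -0.17 rows 3 q6 pred +- [-2.39 -1.58]
  deltas cm [ 9.05  0.05 -0.22] roll 179.83 rows 26 q6 pred +- [ 0.75 -4.72]
  deltas cm [ 9.05  0.05 -0.22] roll -180.17 rows 26 q6 pred +- [-5.53  1.56]
```

View pics/a1.png

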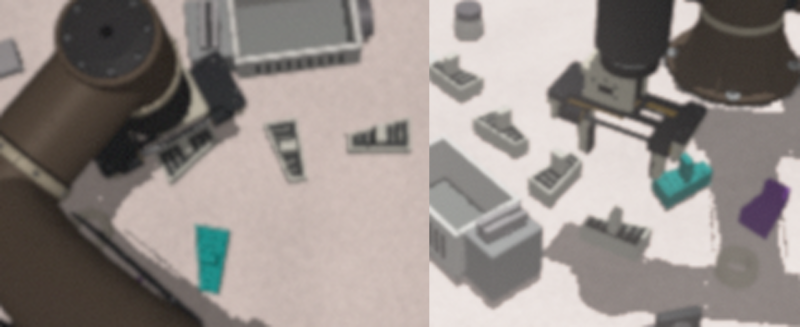

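Request:
step_arm(deltas=[[3,0,-0.2,0,0.3],[6,0,-0.2,0,0.4],[8,0,-0.2,0,0.4],[9,0,-0.2,0,0.4],[9,0,-0.2,0,1],[9,0,-0.2,0,1],[9,0,-0.2,0,1],[9,0,-0.2,0,1],[9,0,-0.2,0,1],[9,0,-0.2,0,1]], squeeze=25)

```text
t: 4.1
eef_pos: [0.4464, 0.2128, 0.0512]
ee_rot: [-1.215, 1.569, 0.798]
force: [-0.1, -0.3, 0.7]
width: 0.0263
```

```bash
python3 - <<'E'
from h import *
plan((.4458,.212,.2),np.radians(115.1))
print(get_state()["q"])
E
```

```text
tcp [0.44643736 0.21277245 0.05115071] jaw 115.35 tilt 0.09 q6 -1.971 t 4.1 F [-0.1 -0.3  0.7] w 0.0263
  deltas cm [-14.89   0.07  -0.03] roll 0.25 rows 4 q6 pred +- [-2.37 -1.58]
  deltas cm [-14.89   0.07  -0.03] roll 180.25 rows 26 q6 pred +- [ 0.78 -4.72]
  deltas cm [-14.89   0.07  -0.03] roll -179.75 rows 26 q6 pred +- [-5.51  1.56]
[ 8.43087804e-01  2.28106288e-01 -5.83329978e-01  9.96942755e-05
 -7.57837295e-01 -1.97145721e+00]
```

Request:
step_arm(deltas=[[0,0,0,0,1],[0,0,0,0,1],[0,0,0,0,1],[0,0,0,0,1],[0,0,0,0,1],[0,0,0,0,1],[-3,0,0,0,1],[-7,0,0,0,1],[-11,0,0,0,1],[-15,0,0,0,1]])

```text
t: 4.93
eef_pos: [0.4457, 0.2119, 0.2021]
ee_rot: [2.029, 1.57, -2.241]
force: [0.8, 1.0, -0.5]
width: 0.0001
```

```bash
sed -i 's|q1t=np.arctan2(pos\[1\],pos\[0\])|q1t=np.arctan2(pos[1],pos[0])+np.arcsin(.19/np.hypot(pos[0],pos[1]))|; s|"q6 pred +-",np.round(.*$|"q6 pred",np.round(s["q"][5]-np.radians(r)-dq1,2))|' h.py; python3 - <<'E'
from h import *
plan((.4458,.212,.2),np.radians(115.1))
f,W=grab()
a=f["top"]["pixels"][150:280,130:300]; b=f["scene"]["pixels"][150:300,200:370]
cv2.imwrite("pics/a2.png",cv2.resize(np.hstack([cv2.resize(a,(512,390),interpolation=cv2.INTER_CUBIC),cv2.resize(b,(442,390),interpolation=cv2.INTER_CUBIC)]),(800,327))[:,:,::-1])
E
```

```text
tcp [0.4456567  0.21189218 0.20207319] jaw 115.34 tilt 0.05 q6 -1.972 t 4.93 F [ 0.8  1.  -0.5] w 0.0001
  deltas cm [ 0.21 -0.02  0.  ] roll 0.24 rows 1 q6 pred -1.97
  deltas cm [ 0.21 -0.02  0.  ] roll 180.24 rows 26 q6 pred -5.11
  deltas cm [ 0.21 -0.02  0.  ] roll -179.76 rows 26 q6 pred 1.17
```

View pics/a2.png

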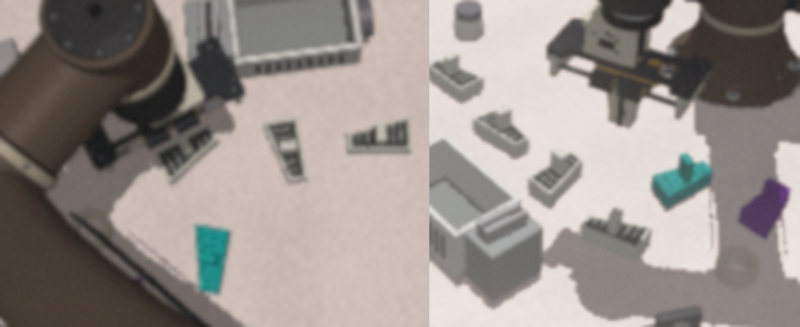

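```bash
python3 - <<'E'
from h import *
np.set_printoptions(precision=4,suppress=True)
f,W=grab()
for n in f:
    print(n,"tcp px",proj(f[n],[.4457,.2119,.202]),"tip",proj(f[n],[.4457,.2119,.185]), "rib", proj(f[n],[.4458,.211,.066]))
for n in f:
    P=pts(W[n],(.4458,.212),.06,.05,.08); print(n,len(P),P.mean(0) if len(P) else "",)
    P=pts(W[n],(.4458,.212),.12,.17,.26); print(n,"finger",len(P),np.median(P,0), P[:,2].min()); Q=P[P[:,2]<.205]; print(len(Q), np.median(Q,0),Q.min(0),Q.max(0))
x,c=rfit(cart,f["scene"],(.4447,.2098,2.0092),.068); print(x,c)
s=f["scene"]["pixels"][150:280,230:350]; cv2.imwrite("pics/s3.png",cv2.resize(s,(720,780)[:2],interpolation=cv2.INTER_CUBIC)[:600,:,::-1])
E
```

```text
top tcp px [[197.6867 199.0265]] tip [[198.4101 200.1075]] rib [[203.2639 206.935 ]]
scene tcp px [[288.2246 212.6293]] tip [[287.816  217.1116]] rib [[284.9116 246.4737]]
top 31 [0.4445 0.2132 0.0658]
top finger 1 [0.4411 0.2131 0.2544] 0.25443163553670445
  return _methods._mean(a, axis=axis, dtype=dtype,
  ret = um.true_divide(
Traceback (most recent call last):
ValueError: zero-size array to reduction operation minimum which has no identity
```

```bash
python3 - <<'E'
from h import *
np.set_printoptions(precision=4,suppress=True)
f,W=grab()
for n in f:
    P=pts(W[n],(.4458,.212),.06,.05,.08); print(n,len(P),P.mean(0) if len(P) else "",)
    P=pts(W[n],(.4458,.212),.12,.15,.26); print(n,"finger",len(P)); Q=P[P[:,2]<.205]; print(len(Q)); 
    if len(Q): print(np.median(Q,0),Q.min(0),Q.max(0))
for n in f:
  x,c=rfit(cart,f[n],(.4447,.2098,2.0092),.068); print(n,x,c)
s=f["scene"]["pixels"][180:280,230:350]; cv2.imwrite("pics/s3.png",cv2.resize(s,(720,600),interpolation=cv2.INTER_CUBIC)[:,:,::-1])
E
```

```text
top 29 [0.4454 0.2138 0.0649]
top finger 1
0
scene 51 [0.4488 0.2136 0.0619]
scene finger 133
0
top [0.4469 0.214  2.0074] 0.32806515916428997
scene [0.4447 0.2098 2.0111] 0.3943686492804179
```

View pics/s3.png

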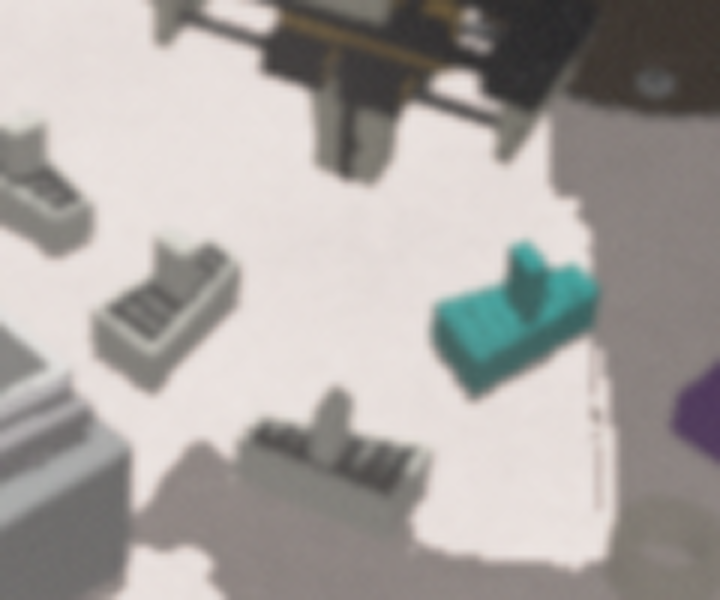

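```bash
python3 - <<'E'
from h import *
np.set_printoptions(precision=4,suppress=True)
print(get_state()["eef_pos"])
f,W=grab()
P=pts(W["scene"],(.4458,.212),.03,.15,.3); print(len(P),np.percentile(P,[0,5,20,50,80,100],axis=0))
print(W["scene"][205:222:1,284:292:3])
E
```

```text
[0.4454 0.2119 0.1995]
175 [[0.4297 0.1966 0.2197]
 [0.4399 0.2004 0.2244]
 [0.4507 0.2063 0.2329]
 [0.4554 0.2153 0.2473]
 [0.4615 0.2253 0.2605]
 [0.4727 0.2329 0.299 ]]
[[[ 0.4604  0.2076  0.2343]
  [ 0.4571  0.2163  0.2387]
  [ 0.4531  0.2242  0.2422]]

 [[ 0.4604  0.2079  0.2309]
  [ 0.4563  0.2158  0.2343]
  [ 0.4526  0.2241  0.2383]]

 [[ 0.4583  0.206   0.225 ]
  [ 0.4548  0.2145  0.2291]
  [ 0.454   0.2259  0.2366]]

 [[ 0.462   0.2104  0.2261]
  [ 0.4537  0.2137  0.2244]
  [ 0.4536  0.2259  0.2327]]

 [[ 0.2855  0.0166  0.003 ]
  [ 0.4563  0.2169  0.2242]
  [ 0.4525  0.2251  0.228 ]]

 [[ 0.2867  0.0184  0.0002]
  [ 0.2771  0.0235 -0.0009]
  [ 0.4528  0.2257  0.2249]]

 [[ 0.293   0.0258  0.0039]
  [ 0.2851  0.0326  0.0048]
  [ 0.2736  0.0356  0.0013]]

 [[ 0.2958  0.0292  0.003 ]
  [ 0.287   0.0351  0.0029]
  [ 0.2744  0.0369 -0.002 ]]

 [[ 0.294   0.0277 -0.0035]
  [ 0.2862  0.0347 -0.0024]
  [    nan     nan     nan]]

 [[ 0.3004  0.0352  0.0003]
  [ 0.2893  0.0385 -0.0028]
  [ 0.2793  0.043  -0.0046]]

 [[ 0.3057  0.0414  0.0027]
  [ 0.2944  0.0444 -0.0008]
  [ 0.2869  0.0516  0.0007]]

 [[ 0.3082  0.0446  0.0016]
  [ 0.3012  0.0522  0.0035]
  [ 0.2901  0.0555  0.0004]]

 [[ 0.3105  0.0475  0.0002]
  [ 0.3022  0.0537  0.0006]
  [ 0.2957  0.0619  0.0032]]

 [[ 0.3151  0.053   0.0019]
  [ 0.305   0.0572 -0.0002]
  [ 0.2949  0.0615 -0.0021]]

 [[ 0.3174  0.056   0.0006]
  [ 0.3096  0.0626  0.0014]
  [ 0.298   0.0652 -0.0025]]

 [[ 0.321   0.0603  0.001 ]
  [ 0.3138  0.0676  0.0026]
  [ 0.3045  0.0727  0.0016]]

 [[ 0.3252  0.0654  0.0022]
  [ 0.3133  0.0675 -0.0023]
  [ 0.3081  0.077   0.002 ]]]
```

Request:
step_arm(deltas=[[0,0,0,0,0.5],[0,0,0,0,0.5],[0,0,0,0,0.5],[0,0,0,0,0.5],[0,0,0,0,0.5],[0,0,0,0,0.5],[0,0,0,0,0.5],[0,0,0,0,0.5],[0,0,0,0,0.5],[0,0,0,0,0.5]])

```text
t: 6.17
eef_pos: [0.4461, 0.2124, 0.2004]
ee_rot: [-1.284, 1.571, 0.729]
force: [0.4, -0.0, -0.3]
width: 0.0438
```

```bash
python3 - <<'E'
from h import *
np.set_printoptions(precision=4,suppress=True)
s=get_state();print(s["eef_pos"],s["width"],s["t"])
f,W=grab()
P=pts(W["scene"],(.4458,.212),.08,.15,.3); print(len(P),np.percentile(P,[0,5,20,50,80,100],axis=0))
Q=P[P[:,2]<.235]; print(Q)
s=f["scene"]["pixels"][170:270,230:350]; cv2.imwrite("pics/s4.png",cv2.resize(s,(720,600),interpolation=cv2.INTER_CUBIC)[:,:,::-1])
E
```

```text
[0.4461 0.2124 0.2004] 0.04384804391329327 6.1667
307 [[0.4166 0.1701 0.2187]
 [0.4338 0.1828 0.2269]
 [0.4439 0.1878 0.2375]
 [0.4621 0.2011 0.2592]
 [0.472  0.2478 0.2942]
 [0.506  0.2895 0.3   ]]
[[0.4532 0.1898 0.2336]
 [0.473  0.1828 0.2345]
 [0.4683 0.186  0.2345]
 [0.4592 0.1927 0.2346]
 [0.4495 0.1861 0.2257]
 [0.4712 0.181  0.2288]
 [0.472  0.1862 0.2326]
 [0.4693 0.1875 0.2322]
 [0.4688 0.1912 0.2345]
 [0.466  0.1922 0.2339]
 [0.4619 0.1918 0.2317]
 [0.4593 0.1931 0.2313]
 [0.452  0.1892 0.2252]
 [0.4728 0.1832 0.2273]
 [0.4694 0.1836 0.226 ]
 [0.4693 0.1877 0.2287]
 [0.4655 0.1877 0.2269]
 [0.4658 0.1923 0.2302]
 [0.4621 0.1923 0.2284]
 [0.4585 0.1925 0.2269]
 [0.4733 0.1883 0.2273]
 [0.4727 0.1919 0.2295]
 [0.4683 0.1911 0.2269]
 [0.4649 0.1916 0.2256]
 [0.4617 0.1922 0.2245]
 [0.4686 0.196  0.2267]
 [0.4598 0.1904 0.2187]
 [0.419  0.2372 0.2313]
 [0.4273 0.242  0.2349]
 [0.4455 0.2334 0.234 ]
 [0.4298 0.245  0.2345]
 [0.4453 0.2375 0.2331]
 [0.4431 0.2393 0.2333]
 [0.4346 0.2464 0.2341]
 [0.4244 0.24   0.2247]
 [0.4473 0.2361 0.2294]
 [0.4471 0.2399 0.232 ]
 [0.4445 0.2412 0.2316]
 [0.4426 0.2432 0.2321]
 [0.4425 0.247  0.2347]
 [0.4339 0.2461 0.2299]
 [0.447  0.2361 0.2257]
 [0.4465 0.2396 0.2279]
 [0.4438 0.2409 0.2274]
 [0.4444 0.2454 0.2309]
 [0.443  0.2479 0.2319]
 [0.4389 0.2477 0.2298]
 [0.4446 0.2341 0.2194]
 [0.4444 0.2379 0.2219]
 [0.4447 0.2422 0.2251]
 [0.4469 0.2483 0.2305]
 [0.4418 0.2471 0.2272]
 [0.438  0.2472 0.2254]
 [0.4398 0.2454 0.2213]]
```

View pics/s4.png

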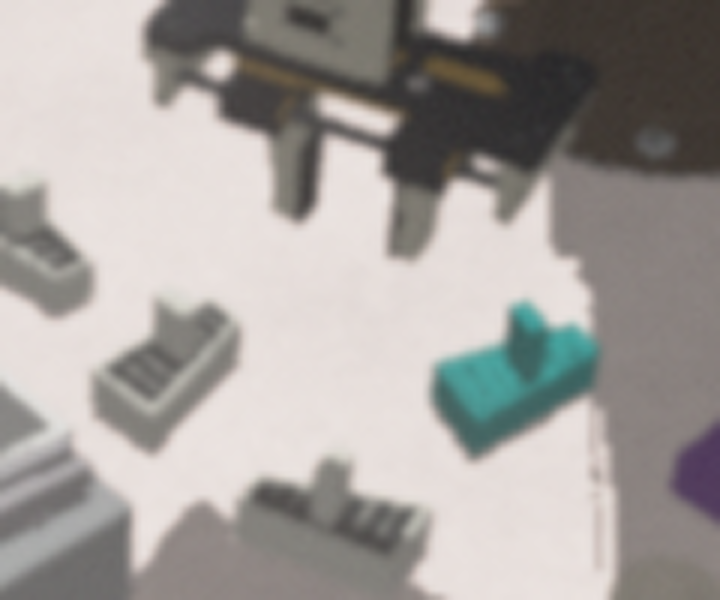

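Request:
step_arm(deltas=[[3,0,0,0,0.5],[6,0,0,0,0.5],[9,0,0,0,0.5],[12,0,0,0,0.5],[14,0,0,0,0.5],[14.2,0,0,0,0.5],[14.2,0,0,0,0.5],[14.2,0,0,0,0.5],[14.2,0,0,0,0.5],[14.2,0,0,0,0.5]])

```text
t: 7.1
eef_pos: [0.4469, 0.2132, 0.0599]
ee_rot: [-1.228, 1.568, 0.785]
force: [0.5, 0.3, 0.6]
width: 0.0436
```

```bash
python3 - <<'E'
from h import *
np.set_printoptions(precision=4,suppress=True)
s=get_state();print(s["eef_pos"],s["width"],s["t"],s["force"])
f,W=grab()
P=pts(W["scene"],(.4458,.212),.08,.072,.3); print(len(P),np.percentile(P,[0,5,20,50],axis=0))
s=f["scene"]["pixels"][200:290,240:350]; cv2.imwrite("pics/s5.png",cv2.resize(s,(733,600),interpolation=cv2.INTER_CUBIC)[:,:,::-1])
E
```

```text
[0.4469 0.2132 0.0599] 0.04357855451033591 7.1 [0.4809 0.3138 0.6254]
1752 [[0.3854 0.1347 0.0731]
 [0.4131 0.1705 0.1061]
 [0.4424 0.191  0.1661]
 [0.4689 0.2274 0.1888]]
```

View pics/s5.png

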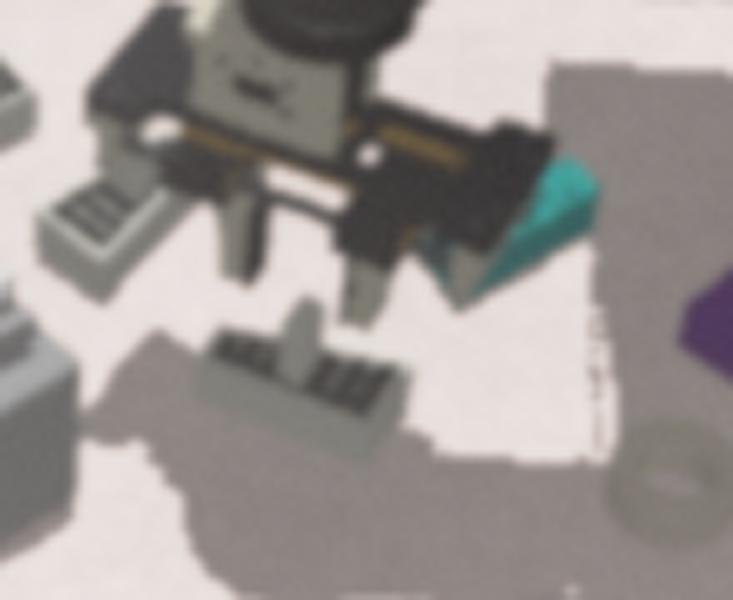

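```bash
python3 - <<'E'
from h import *
np.set_printoptions(precision=4,suppress=True)
f,W=grab()
for u in (275,277): print(u,W["scene"][232:245,u])
for u in (292,294,296): print(u,W["scene"][238:252,u])
E
```

```text
275 [[ 0.4727  0.1915  0.1254]
 [ 0.4684  0.1869  0.1155]
 [ 0.4727  0.1921  0.1177]
 [ 0.4708  0.1903  0.1113]
 [ 0.4686  0.1881  0.1043]
 [ 0.4721  0.1924  0.1054]
 [ 0.4697  0.1901  0.0982]
 [ 0.4689  0.1894  0.0931]
 [ 0.4706  0.1916  0.0916]
 [ 0.4713  0.1928  0.0888]
 [ 0.413   0.1267 -0.0002]
 [ 0.416   0.1304 -0.0002]
 [ 0.4212  0.1367  0.0032]]
277 [[0.4652 0.192  0.1218]
 [0.4673 0.1946 0.1208]
 [0.4641 0.1913 0.1125]
 [0.4676 0.1956 0.1136]
 [0.4672 0.1955 0.1092]
 [0.4655 0.1939 0.103 ]
 [0.4673 0.1963 0.1018]
 [0.4641 0.193  0.0933]
 [0.4682 0.198  0.0953]
 [0.4666 0.1965 0.0891]
 [0.4641 0.1941 0.0816]
 [0.4138 0.1377 0.0045]
 [0.4159 0.1405 0.0033]]
292 [[ 0.4674  0.2604  0.1518]
 [ 0.4475  0.2401  0.1211]
 [ 0.4474  0.2405  0.1173]
 [ 0.4482  0.2418  0.1147]
 [ 0.446   0.2399  0.1079]
 [ 0.4422  0.2364  0.0989]
 [ 0.445   0.2397  0.099 ]
 [ 0.4447  0.2399  0.0948]
 [ 0.4423  0.2379  0.0877]
 [ 0.4464  0.2425  0.0896]
 [ 0.4454  0.2418  0.0843]
 [ 0.3873  0.1825 -0.0015]
 [ 0.3946  0.1904  0.0046]
 [ 0.394   0.1903 -0.0003]]
294 [[ 0.4634  0.2643  0.1527]
 [ 0.4451  0.246   0.1244]
 [ 0.4437  0.245   0.1188]
 [ 0.4405  0.2422  0.1108]
 [ 0.4441  0.2462  0.1118]
 [ 0.4413  0.2438  0.1043]
 [ 0.4411  0.2441  0.1003]
 [ 0.4439  0.2474  0.1004]
 [ 0.4409  0.2448  0.0924]
 [ 0.4406  0.245   0.0884]
 [ 0.4442  0.2491  0.0895]
 [ 0.4444  0.2497  0.086 ]
 [ 0.3853  0.19   -0.0011]
 [ 0.3925  0.1979  0.0051]]
296 [[ 0.4622  0.2711  0.1573]
 [ 0.4646  0.274   0.157 ]
 [ 0.438   0.2474  0.1175]
 [ 0.443   0.2529  0.1206]
 [ 0.4403  0.2507  0.1133]
 [ 0.4398  0.2506  0.1089]
 [ 0.4385  0.2498  0.1034]
 [ 0.4304  0.2421  0.0886]
 [ 0.4313  0.2435  0.086 ]
 [ 0.3705  0.1826 -0.002 ]
 [ 0.3772  0.1899  0.0032]
 [ 0.3786  0.1918  0.0011]
 [ 0.3802  0.1939 -0.0008]
 [ 0.3868  0.201   0.0043]]
```

Request:
step_arm(deltas=[[1.2,0,0,0,0.5],[2.4,0,0,0,0.5],[3.2,0,0,0,0.5],[3.8,0,0,0,0.5],[4.2,0,0,0,0.5],[4.2,0,0,0,0.5],[4.2,0,0,0,0.5],[4.2,0,0,0,0.5],[4.2,0,0,0,0.5],[4.2,0,0,0,0.5]])

```text
t: 8.13
eef_pos: [0.4463, 0.2126, 0.0168]
ee_rot: [-1.249, 1.57, 0.764]
force: [0.5, -0.7, -0.6]
width: 0.0439
```

```bash
python3 - <<'E'
from h import *
np.set_printoptions(precision=4,suppress=True)
s=get_state();print(s["eef_pos"],s["width"],s["t"],s["force"])
f,W=grab()
s=f["scene"]["pixels"][210:290,240:350]; cv2.imwrite("pics/s6.png",cv2.resize(s,(770,560),interpolation=cv2.INTER_CUBIC)[:,:,::-1])
E
```

```text
[0.4463 0.2126 0.0168] 0.04391039035999871 8.1333 [ 0.479  -0.6606 -0.587 ]
```

View pics/s6.png

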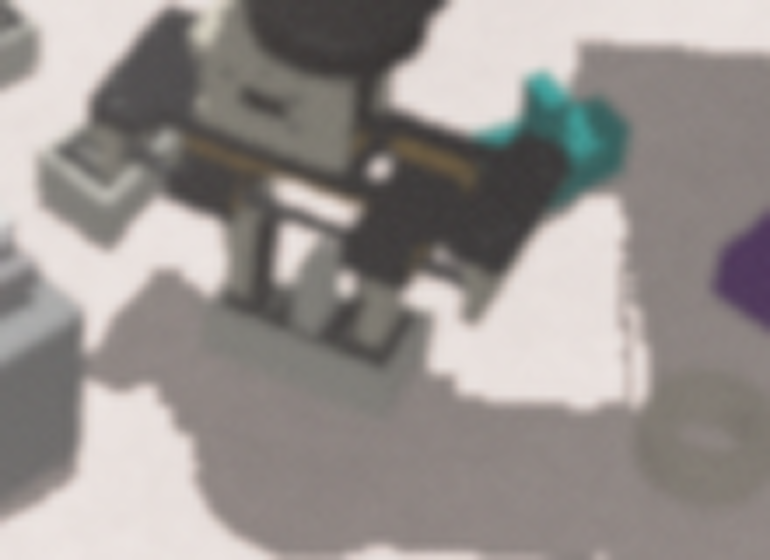

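Request:
step_arm(deltas=[[0.2,0,0,0,1],[0.2,0,0,0,1],[0.2,0,0,0,1],[0.2,0,0,0,1],[0.2,0,0,0,1],[0.2,0,0,0,1],[0.2,0,0,0,1],[0.2,0,0,0,1],[0.2,0,0,0,1],[0.2,0,0,0,1]], squeeze=30)

```text
t: 9.07
eef_pos: [0.4461, 0.2124, 0.0144]
ee_rot: [-1.039, 1.571, 0.974]
force: [-0.9, 0.7, -0.9]
width: 0.0141
```

Request:
step_arm(deltas=[[-2,0,0,0,1],[-5,0,0,0,1],[-9,0,0,0,1],[-12,0,0,0,1],[-14.5,0,0,0,1],[-14.5,0,0,0,1],[-14.5,0,0,0,1],[-14.5,0,0,0,1],[-14.5,0,0,0,1],[-14.5,0,0,0,1]])

```text
t: 9.9
eef_pos: [0.4454, 0.2118, 0.158]
ee_rot: [1.887, 1.568, -2.383]
force: [-0.2, -0.8, -1.6]
width: 0.014
```

```bash
cat >> h.py <<'E'
H=(.6161,.0500,.0715)
def slot(k,h=None):
    h=h or H; y=[-.0606,-.0202,.0202,.0606][k-1]; return h[0]-np.sin(h[2])*y,h[1]+np.cos(h[2])*y
def held(f,n,dy=0,yaw_off=0,z0=-.0144,show=True):
    """fit held cart in camera n; yaw_off: cart yaw - jaw yaw"""
    s,R=tool(); jaw=np.arctan2(R[1,2],R[0,2]); p=s["eef_pos"]; und=p[2]+z0
    x,c=rfit(cart,f[n],(p[0],p[1],jaw+yaw_off,und),.075,zc=und+.015,ztop=und+.034)
    d=np.array([x[0]-p[0],x[1]-p[1]]); cj=np.array([np.cos(jaw),np.sin(jaw)]); cy=np.array([-cj[1],cj[0]])
    print(n,"held fit",x,"cost",round(c,3),"dxy mm",d*1000,"along jaw",round(d@cj*1000,2),"perp(+90)",round(d@cy*1000,2),"dyaw deg",round(np.degrees(x[2]-jaw-yaw_off),2))
    return x
E
python3 - <<'E'
from h import *
np.set_printoptions(precision=4,suppress=True)
f,W=grab()
held(f,"scene"); held(f,"top")
p=slot(4); plan((p[0],p[1],.16),H[2]+np.pi)
s=f["scene"]["pixels"][170:290,200:350]; cv2.imwrite("pics/s7.png",cv2.resize(s,(750,600),interpolation=cv2.INTER_CUBIC)[:,:,::-1])
E
```

```text
scene held fit [0.4453 0.2088 2.0184] cost 0.376 dxy mm [-0.3945 -3.1842] along jaw -2.71 perp(+90) 1.72 dyaw deg 0.32
top held fit [0.4475 0.2127 2.0097] cost 0.323 dxy mm [1.8396 0.6704] along jaw -0.18 perp(+90) -1.95 dyaw deg -0.18
tcp [0.4457 0.212  0.1584] jaw 115.33 tilt 0.12 q6 -1.972 t 10.0 F [-0.  -0.7 -1.3] w 0.0138
  deltas cm [ -0.17 -10.67 -16.28] roll -68.77 rows 10 q6 pred -0.42
  deltas cm [ -0.17 -10.67 -16.28] roll 111.23 rows 16 q6 pred -3.56
  deltas cm [ -0.17 -10.67 -16.28] roll -248.77 rows 35 q6 pred 2.72
```

View pics/s7.png

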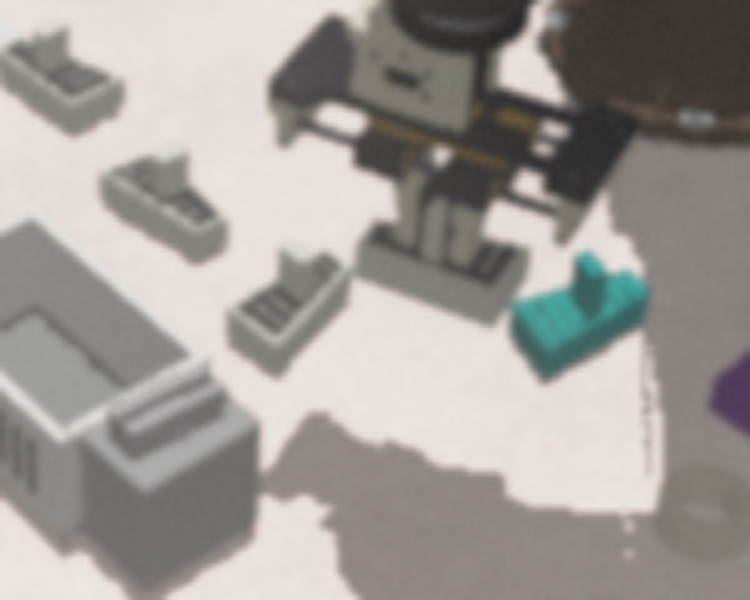

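```bash
cat > m2.py <<'E'
from h import *
np.set_printoptions(precision=4,suppress=True)
f={}
d=np.load('f0.npz')
for n in ["top","scene"]:
    fx,cx,cy=FX[n]; f[n]=dict(pixels=d[n+"pixels"],range_z=d[n+"range_z"].copy(),view=d[n+"view"],fx=fx,fy=fx,cx=cx,cy=cy)
def hb(p):
    q=p-np.array([0,.118,0]); return np.minimum(housing(p),bar(q))
for n in f:
    W=cloud(f[n]); L=toloc((.6161,.05,.0715),W.reshape(-1,3)).reshape(W.shape)
    bad=(L[...,1]<-.085)&(L[...,2]<.075)&(L[...,1]>-.16)&(np.abs(L[...,0])<.09)   # port region
    bad|=(np.abs(L[...,0])>.085)|(L[...,1]>.185)
    f[n]["range_z"][bad]=0
    for a0 in [(.6161,.05,.0715),(.617,.047,.08)]:
        x,c=rfit(hb,f[n],a0,.2,zc=.06,ztop=.12); print(n,x,c)
    # edge measure: rim points
    rim=(np.abs(L[...,2]-.088)<.006)&(np.abs(L[...,0])<.065)&(np.abs(L[...,1])<.1)
    print(n,"rim L",rim.sum())
x,c=rfit(hb,[f["top"],f["scene"]],(.6161,.05,.0715),.2,zc=.06,ztop=.12); print("both",x,c)
E
python3 m2.py
```

```text
top [0.6166 0.0516 0.0763] 0.5575174691056701
top [0.6166 0.0516 0.0763] 0.5552074515844437
top rim L 414
scene [0.6158 0.0471 0.0746] 0.3706607291351856
scene [0.6158 0.0471 0.0731] 0.37271290130040136
scene rim L 471
both [0.616  0.049  0.0709] 0.6608664020184055
```

```bash
sed -i 's/^H=.*/H=(.6161,.0508,.0740)/' h.py; python3 - <<'E'
from h import *
p=slot(4); print(p); plan((p[0],p[1],.16),H[2]+np.pi)
E
```

```text
(np.float64(0.6116196916419477), np.float64(0.11123415290228504))
tcp [0.44569587 0.21198898 0.15835129] jaw 115.33 tilt 0.12 q6 -1.972 t 10.0 F [-0.  -0.7 -1.3] w 0.0138
  deltas cm [ -0.17 -10.69 -16.21] roll -68.91 rows 10 q6 pred -0.42
  deltas cm [ -0.17 -10.69 -16.21] roll 111.09 rows 16 q6 pred -3.56
  deltas cm [ -0.17 -10.69 -16.21] roll -248.91 rows 35 q6 pred 2.73
```

Request:
step_arm(deltas=[[-0.2,-2,-3,-7,1],[-0.2,-4,-6,-14,1],[-0.2,-6,-9,-21,1],[-0.2,-8,-12,-28,1],[-0.2,-10,-15,-35,1],[-0.2,-10.7,-16.2,-42,1],[-0.2,-10.7,-16.2,-49,1],[-0.2,-10.7,-16.2,-56,1],[-0.2,-10.7,-16.2,-63,1],[-0.2,-10.7,-16.2,-68.9,1]])

```text
t: 10.83
eef_pos: [0.6119, 0.1113, 0.1602]
ee_rot: [0.385, 1.569, -2.677]
force: [0.4, 1.1, -1.1]
width: 0.0137
```

```bash
python3 - <<'E'
from h import *
np.set_printoptions(precision=4,suppress=True)
f,W=grab()
held(f,"scene"); held(f,"top")
p=slot(4); plan((p[0],p[1],.12),H[2]+np.pi)
s=f["scene"]["pixels"][140:300,150:350]; cv2.imwrite("pics/s8.png",cv2.resize(s,(750,600),interpolation=cv2.INTER_CUBIC)[:,:,::-1])
s=f["top"]["pixels"][120:220,180:320]; cv2.imwrite("pics/t8.png",cv2.resize(s,(750,536),interpolation=cv2.INTER_CUBIC)[:,:,::-1])
E
```

```text
scene held fit [ 0.6128  0.1075 -3.0701] cost 15.125 dxy mm [ 0.8793 -4.0706] along jaw -0.57 perp(+90) 4.13 dyaw deg -0.24
top held fit [ 0.6134  0.1092 -3.1892] cost 13.11 dxy mm [ 1.4414 -2.3719] along jaw -1.26 perp(+90) 2.47 dyaw deg -7.06
tcp [0.6119 0.1115 0.1605] jaw -175.67 tilt 0.09 q6 -0.418 t 10.93 F [-0.4 -0.1 -1.3] w 0.014
  deltas cm [4.05 0.02 0.03] roll 0.1 rows 1 q6 pred -0.42
  deltas cm [4.05 0.02 0.03] roll 180.1 rows 26 q6 pred -3.56
  deltas cm [4.05 0.02 0.03] roll -179.9 rows 26 q6 pred 2.73
```

View pics/s8.png

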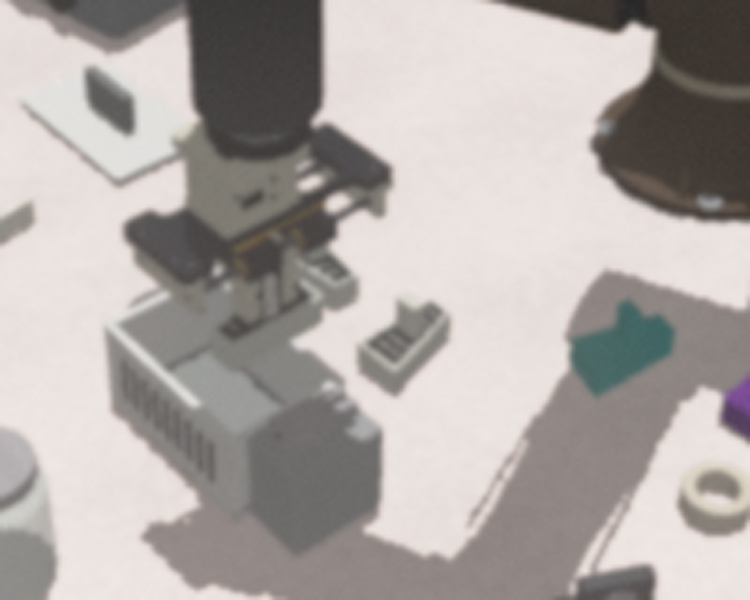

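View pics/t8.png

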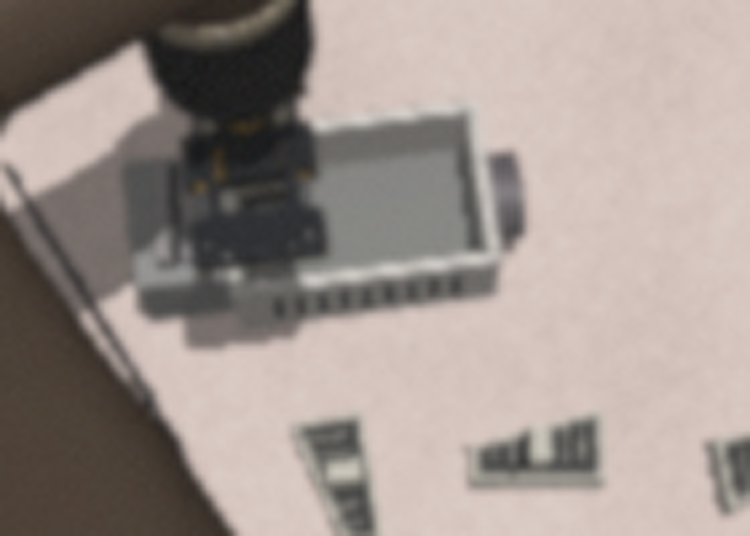

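```bash
cat >> h.py <<'E'
HC={"scene":(.6158,.0471,.074),"top":(.6166,.0516,.0755)}
def hb(p):
    q=p-np.array([0,.118,0]); return np.minimum(housing(p),bar(q))
def held2(f,n,yaw_off=0,z0=-.0144,placed=(),rad=.06,slotk=None):
    s,R=tool(); jaw=np.arctan2(R[1,2],R[0,2]); p=s["eef_pos"]; und=p[2]+z0
    hc=HC[n]
    a0=(p[0],p[1],jaw+yaw_off)
    # optimise in world coordinates: sdf gets local coords of candidate; emulate by world-sdf closure
    g=f[n]; c=proj(g,[p[0],p[1],und+.015])[0]; dep=(g["view"]@np.array([p[0],p[1],und+.015,1]))[2]; Rr=rad/dep*g["fx"]
    v,u=np.mgrid[max(0,int(c[1]-Rr)):min(384,int(c[1]+Rr)+1),max(0,int(c[0]-Rr)):min(512,int(c[0]+Rr)+1)]
    u=u.ravel();v=v.ravel(); z=g["range_z"][v,u].astype(float); o,d=rays(g,u.astype(float),v.astype(float)); P=o+d*z[:,None]
    k=(z>0)&(P[:,2]<und+.034); d,z=d[k],z[k]; t0=np.full(len(z),dep-.2)
    def wsdf(q,a):
        r=np.minimum(cart(toloc(list(a)+[und],q)),hb(toloc(hc,q)))
        for b in placed: r=np.minimum(r,cart(toloc(b,q)))
        return r
    def cost(a):
        r=(render(lambda q:wsdf(q,a),(0,0,0),o,d,t0)-z)/.004; return (np.minimum(np.sqrt(1+r*r)-1,4)).mean()
    x0=np.array(a0); S=np.vstack([x0]+[x0+np.eye(3)[i]*st for i,st in enumerate((.004,.004,.04))])
    r=minimize(cost,x0,method='Nelder-Mead',options=dict(initial_simplex=S,xatol=1e-4,fatol=1e-5,maxiter=100)); x=r.x
    dd=x[:2]-p[:2]; L=toloc(hc,np.array([[x[0],x[1],0]]))[0]*1000
    print(n,"held2",x,"cost",round(r.fun,3),"npx",len(z),"d world mm",dd*1000,"in housing frame mm",L[:2],"yaw rel",round(np.degrees(wrap(x[2]-hc[2])),2))
    return x
E
python3 - <<'E'
from h import *
np.set_printoptions(precision=4,suppress=True)
f,W=grab()
held2(f,"scene"); held2(f,"top")
E
```

```text
scene held2 [ 0.6124  0.1073 -3.078 ] cost 0.777 npx 1331 d world mm [ 0.4558 -4.3863] in housing frame mm [ 1.0196 60.2741] yaw rel 179.4
top held2 [ 0.6082  0.1047 -3.3837] cost 0.381 npx 509 d world mm [-3.7166 -6.9586] in housing frame mm [-4.3817 53.5954] yaw rel 161.8
```

Request:
step_arm(deltas=[[2,0,0.05,0,1],[4,0,0.05,0,1],[5,0,0.05,0,1],[6,0,0.05,0,1],[7,0,0.05,0,1],[8,0,0.05,0,1],[9,0,0.05,0,1],[10,0,0.05,0,1],[11,0,0.05,0,1],[11,0,0.05,0,1]])

```text
t: 11.87
eef_pos: [0.6103, 0.1112, 0.049]
ee_rot: [0.266, 1.568, -2.803]
force: [-0.5, 0.2, -2.4]
width: 0.0139
```

```bash
python3 - <<'E'
from h import *
np.set_printoptions(precision=4,suppress=True)
f,W=grab()
p=slot(4); plan((p[0],p[1],.0264),H[2]+np.pi)
print(get_state()["moment"])
s=f["scene"]["pixels"][140:300,150:350]; cv2.imwrite("pics/s9.png",cv2.resize(s,(750,600),interpolation=cv2.INTER_CUBIC)[:,:,::-1])
E
```

```text
tcp [0.6115 0.1116 0.051 ] jaw -175.77 tilt 0.05 q6 -0.42 t 11.97 F [ 0.3 -0.2 -1.7] w 0.0139
  deltas cm [ 2.46  0.03 -0.01] roll -0.0 rows 1 q6 pred -0.42
  deltas cm [ 2.46  0.03 -0.01] roll 180.0 rows 26 q6 pred -3.56
  deltas cm [ 2.46  0.03 -0.01] roll -180.0 rows 26 q6 pred 2.72
[ 0.0649 -0.0825 -0.022 ]
```

View pics/s9.png

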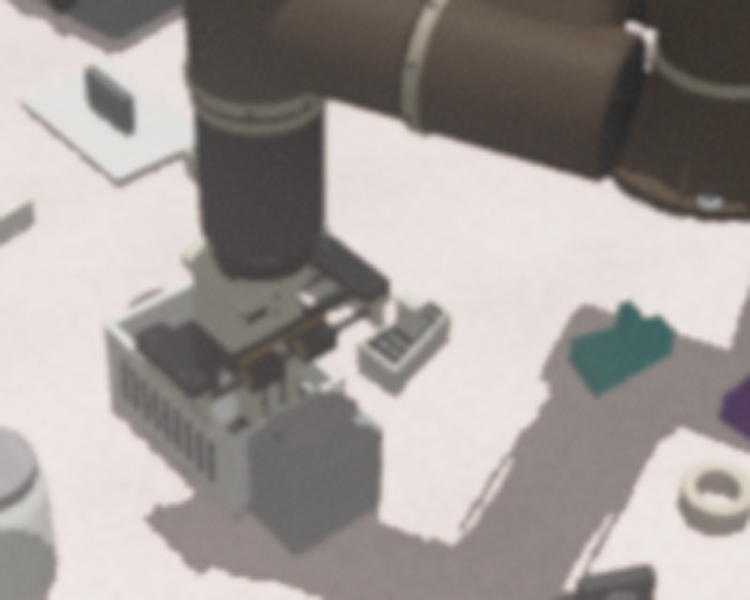

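Request:
step_arm(deltas=[[0.8,0,0,0,1],[1.4,0,0,0,1],[1.9,0,0,0,1],[2.2,0,0,0,1],[2.3,0,0,0,1],[2.4,0,0,0,1],[2.5,0,0,0,1],[2.5,0,0,0,1],[2.5,0,0,0,1],[2.5,0,0,0,1]])

```text
t: 12.8
eef_pos: [0.6117, 0.1118, 0.0266]
ee_rot: [-2.658, 1.571, 0.557]
force: [-0.3, 0.3, -1.5]
width: 0.0134
```

Request:
step_arm(deltas=[[0.1,0,0,0,1],[0.15,0,0,0,1],[0.15,0,0,0,1],[0.15,0,0,0,0.62],[0.15,0,0,0,0.62],[0.15,0,0,0,0.62],[0.15,0,0,0,0.62],[0.15,0,0,0,0.62],[0.15,0,0,0,0.62],[0.15,0,0,0,0.62]])

```text
t: 13.63
eef_pos: [0.6116, 0.1117, 0.0247]
ee_rot: [0.435, 1.571, -2.632]
force: [0.7, -0.3, 0.6]
width: 0.0329
```

Request:
step_arm(deltas=[[-1,0,0,0,0.62],[-4,0,0,0,0.62],[-8,0,0,0,0.62],[-11,0,0,0,0.62],[-12.5,0,0,0,0.62],[-12.5,4,2,0,0.5],[-12.5,8,4,0,0.5],[-12.5,8,8,0,0.5],[-12.5,8,12,0,0.5],[-12.5,8,12,0,0.5]])

```text
t: 14.47
eef_pos: [0.4904, 0.0205, 0.1499]
ee_rot: [-0.212, 1.567, 3.001]
force: [-1.5, 1.0, -1.3]
width: 0.044
```

```bash
cat > look.py <<'E'
from h import *
import sys
np.set_printoptions(precision=4,suppress=True)
tag=sys.argv[1]
f,W=grab()
print("t",get_state()["t"])
s=f["scene"]["pixels"][140:330,130:370]; t=f["top"]["pixels"][120:260,140:400]
cv2.imwrite(f"pics/{tag}.png",np.vstack([cv2.resize(s,(480,380),interpolation=cv2.INTER_CUBIC),cv2.resize(t,(480,258),interpolation=cv2.INTER_CUBIC)])[:600,:,::-1])
import pickle; pickle.dump(f,open("last.pkl","wb"))
E
python3 look.py p1
```

```text
t 14.5667
```

View pics/p1.png

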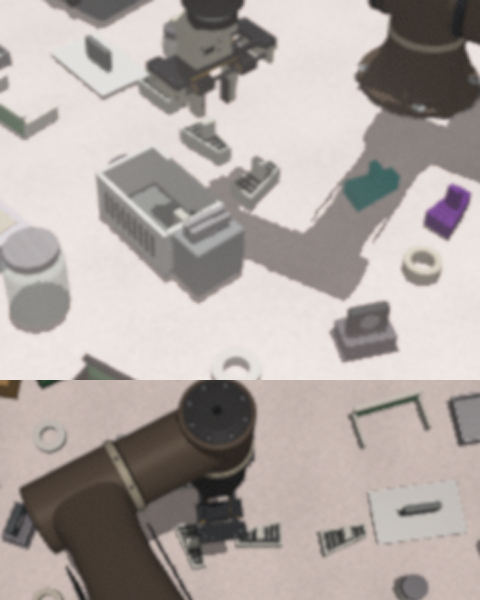

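```bash
cat >> h.py <<'E'
import pickle
def cfit(g,n,a0,und=0.,rad=.06,bg=True,placed=(),sdf=None,zmax=.09,mx=100,st=(.004,.004,.05)):
    """robust depth-render fit with housing background (camera n housing pose) and other placed carts"""
    sdf=sdf or cart; hc=HC[n]; p=a0
    zc=und+.03; c=proj(g,[p[0],p[1],zc])[0]; dep=(g["view"]@np.array([p[0],p[1],zc,1]))[2]; Rr=rad/dep*g["fx"]*1.2
    v,u=np.mgrid[max(0,int(c[1]-Rr)):min(384,int(c[1]+Rr)+1),max(0,int(c[0]-Rr)):min(512,int(c[0]+Rr)+1)]
    u=u.ravel();v=v.ravel(); z=g["range_z"][v,u].astype(float); o,d=rays(g,u.astype(float),v.astype(float)); P=o+d*z[:,None]
    k=(z>0)&(P[:,2]<und+zmax)&(P[:,2]>-.01); d,z=d[k],z[k]; t0=np.full(len(z),dep-.2)
    def wsdf(q,a):
        r=sdf(toloc(list(a)+[und],q))
        if bg: r=np.minimum(r,hb(toloc(hc,q)))
        for b in placed: r=np.minimum(r,cart(toloc(b,q)))
        return r
    def cost(a):
        r=(render(lambda q:wsdf(q,a),(0,0,0),o,d,t0)-z)/.004; return (np.minimum(np.sqrt(1+r*r)-1,4)).mean()
    x0=np.array(a0[:3]); S=np.vstack([x0]+[x0+np.eye(3)[i]*q for i,q in enumerate(st)])
    r=minimize(cost,x0,method='Nelder-Mead',options=dict(initial_simplex=S,xatol=1e-4,fatol=1e-5,maxiter=mx))
    return r.x,r.fun
def inH(x,n):
    L=toloc(HC[n],np.array([[x[0],x[1],0]]))[0]*1000
    return np.round([L[0],L[1],np.degrees(wrap(x[2]-HC[n][2]))],1)
E
python3 - <<'E'
from h import *
np.set_printoptions(precision=4,suppress=True)
f=pickle.load(open("last.pkl","rb")); g=f["scene"]
x,c=cfit(g,"scene",(.6124,.1073,-3.075),und=.012); print("placed4",x,c,inH(x,"scene"))
for a in [(.4359,.0651,.109),(.446,-.0657,4.66),(.4358,-.2319,1.71)]:
  for n in f:
    x,c=cfit(f[n],n,a,bg=False,rad=.055); print(n,x,np.degrees(x[2]),c)
E
```

```text
placed4 [ 0.613   0.1094 -3.0687] 0.3364504371130038 [  1.8  62.4 179.9]
top [0.4377 0.0696 0.1021] 5.8491023262825985 0.2866328398681181
scene [0.4359 0.0651 0.1081] 6.194388661163924 0.5842130098387069
top [ 0.4476 -0.0607  4.6648] 267.27570333557054 0.26331136460084226
scene [ 0.4465 -0.0653  4.6703] 267.58740986741844 0.6127901072849469
top [ 0.4375 -0.2265  1.6866] 96.63709153402775 0.39353322229311316
scene [ 0.4364 -0.2326  1.6734] 95.88038538707355 1.0926843467951437
```

```bash
python3 - <<'E'
from h import *
plan((.4368,.0688,.08),np.radians(186))
E
```

```text
tcp [0.49690725 0.02262009 0.15142478] jaw -175.75 tilt 0.13 q6 -0.367 t 14.57 F [1.1 0.5 0.9] w 0.044
  deltas cm [ 7.13 -5.05  5.67] roll -1.75 rows 3 q6 pred -0.5
  deltas cm [ 7.13 -5.05  5.67] roll 178.25 rows 25 q6 pred -3.64
  deltas cm [ 7.13 -5.05  5.67] roll -181.75 rows 26 q6 pred 2.65
```

Request:
step_arm(deltas=[[2,-2,2,0,0.5],[4,-4,4,-1.7,0.5],[6,-5,5.7,-1.7,0.5],[7.1,-5,5.7,-1.7,0.5],[7.1,-5,5.7,-1.7,0.5],[9,-5,5.7,-1.7,0.5],[11,-5,5.7,-1.7,0.5],[12.5,-5,5.7,-1.7,0.5],[13.4,-5,5.7,-1.7,0.5],[13.7,-5,5.7,-1.7,0.5]])

```text
t: 15.4
eef_pos: [0.4383, 0.0689, 0.0123]
ee_rot: [0.7, 1.57, -2.338]
force: [1.0, 0.1, -0.3]
width: 0.0435
```

```bash
python3 look.py p2; python3 - <<'E'
from h import *
plan((.4368,.0688,.0144),np.radians(186))
E
```

```text
t 15.5
tcp [0.43834709 0.06896644 0.01305279] jaw -174.07 tilt 0.02 q6 -0.5 t 15.5 F [0.6 0.4 1.2] w 0.0439
  deltas cm [-0.13  0.    0.16] roll -0.07 rows 1 q6 pred -0.5
  deltas cm [-0.13  0.    0.16] roll 179.93 rows 26 q6 pred -3.64
  deltas cm [-0.13  0.    0.16] roll -180.07 rows 26 q6 pred 2.65
```

View pics/p2.png

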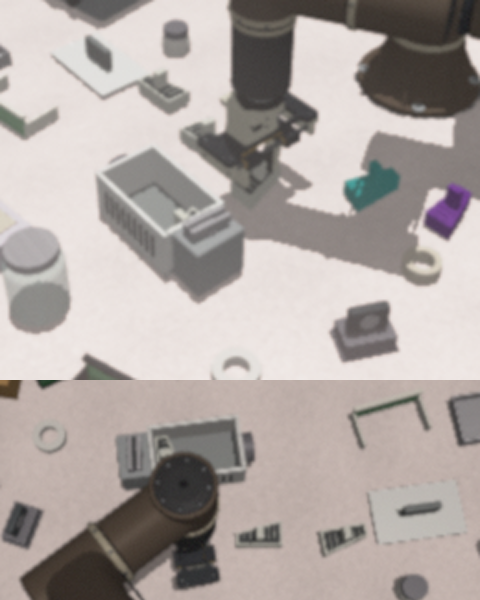

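Request:
step_arm(deltas=[[-0.1,0,0.1,0,1],[-0.1,0,0.1,0,1],[-0.1,0,0.1,0,1],[-0.1,0,0.1,0,1],[-0.1,0,0.1,0,1],[-0.1,0,0.1,0,1],[-0.1,0,0.1,0,1],[-3,0,0.1,0,1],[-7,0,0.1,0,1],[-10,0,0.1,0,1]])

```text
t: 16.33
eef_pos: [0.4361, 0.0684, 0.1146]
ee_rot: [0.869, 1.57, -2.169]
force: [1.4, 1.4, -0.9]
width: 0.014
```

Request:
step_arm(deltas=[[-3,0,0,0,1],[-4.6,0,0,0,1],[-4.6,0,0,0,1],[-4.6,0,0,0,1],[-4.6,0,0,0,1],[-4.6,0,0,0,1],[-4.6,0,0,0,1],[-4.6,0,0,0,1],[-4.6,0,0,0,1],[-4.6,0,0,0,1]])

```text
t: 17.17
eef_pos: [0.4362, 0.0686, 0.1585]
ee_rot: [0.444, 1.57, -2.594]
force: [0.2, -0.7, -2.3]
width: 0.0138
```

```bash
python3 look.py p3; python3 - <<'E'
from h import *
np.set_printoptions(precision=4,suppress=True)
f=pickle.load(open("last.pkl","rb"))
held(f,"scene",yaw_off=np.pi);held(f,"top",yaw_off=np.pi)
x,c=cfit(f["top"],"top",(.612,.112,-3.075),und=.012); print("placed4 top",x,c,inH(x,"top"))
p=slot(3); plan((p[0],p[1],.16),H[2]+np.pi)
E
```

```text
t 17.2667
scene held fit [0.4371 0.0653 0.0862] cost 0.276 dxy mm [ 0.8774 -3.2661] along jaw -0.54 perp(+90) 3.34 dyaw deg -0.99
top held fit [0.4385 0.0696 0.1203] cost 0.339 dxy mm [2.2148 1.0454] along jaw -2.31 perp(+90) -0.81 dyaw deg 0.96
placed4 top [ 0.612  0.112 -3.075] 0.46688698953283686 [ -0.   60.6 179.5]
tcp [0.4362 0.0686 0.1587] jaw -174.07 tilt 0.02 q6 -0.502 t 17.27 F [ 0.8 -1.1 -2.6] w 0.014
  deltas cm [ -0.14   1.61 -17.76] roll 1.69 rows 5 q6 pred -0.35
  deltas cm [ -0.14   1.61 -17.76] roll 181.69 rows 26 q6 pred -3.49
  deltas cm [ -0.14   1.61 -17.76] roll -178.31 rows 25 q6 pred 2.79
```

View pics/p3.png

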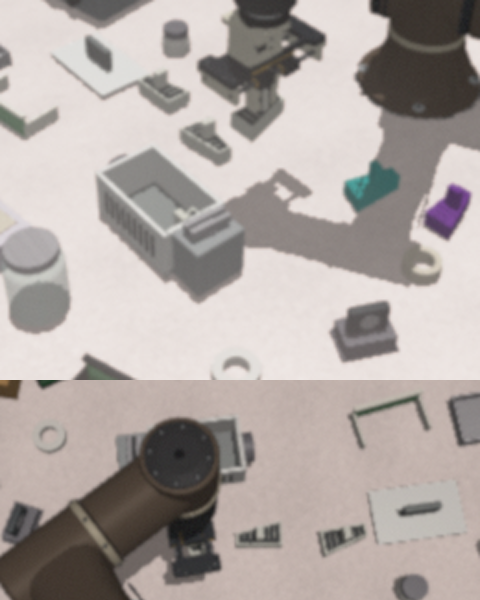

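```bash
sed -i 's/^H=.*/H=(.6152,.0502,.0740)/' h.py; python3 - <<'E'
from h import *
p=slot(3); print(p); plan((p[0],p[1]+.0005,.16),H[2]+np.pi)
E
```

```text
(np.float64(0.6137065638806493), np.float64(0.07034471763409501))
tcp [0.43624818 0.06859507 0.15870224] jaw -174.07 tilt 0.02 q6 -0.502 t 17.27 F [ 0.8 -1.1 -2.6] w 0.014
  deltas cm [ -0.14   1.61 -17.67] roll 1.69 rows 5 q6 pred -0.35
  deltas cm [ -0.14   1.61 -17.67] roll 181.69 rows 26 q6 pred -3.5
  deltas cm [ -0.14   1.61 -17.67] roll -178.31 rows 25 q6 pred 2.79
```

Request:
step_arm(deltas=[[-0.1,0.4,-3.5,0.5,1],[-0.1,0.8,-7.5,1,1],[-0.1,1.2,-11.5,1.7,1],[-0.1,1.6,-15,1.7,1],[-0.1,1.6,-17,1.7,1],[-0.1,1.6,-17.7,1.7,1],[-0.1,1.6,-17.7,1.7,1],[-0.1,1.6,-17.7,1.7,1],[-0.1,1.6,-17.7,1.7,1],[-0.1,1.6,-17.7,1.7,1]])

```text
t: 18.1
eef_pos: [0.6131, 0.0711, 0.1603]
ee_rot: [-2.395, 1.57, 0.82]
force: [0.2, -0.9, -2.3]
width: 0.0134
```

```bash
python3 look.py p4; python3 - <<'E'
from h import *
np.set_printoptions(precision=4,suppress=True)
f=pickle.load(open("last.pkl","rb"))
held2(f,"scene",yaw_off=np.pi,placed=[(.613,.1094,-3.0687,.012)])
p=slot(3); plan((p[0],p[1]+.0005,.03),H[2]+np.pi)
E
```

```text
t 18.2
scene held2 [0.6137 0.0667 0.0799] cost 0.805 npx 1242 d world mm [ 0.2662 -4.4265] in housing frame mm [-0.647  19.7256] yaw rel 0.34
tcp [0.6134 0.0712 0.1606] jaw -175.74 tilt 0.05 q6 -0.357 t 18.2 F [-0.2 -0.1 -1.8] w 0.0134
  deltas cm [13.06  0.04 -0.01] roll 0.02 rows 4 q6 pred -0.35
  deltas cm [13.06  0.04 -0.01] roll 180.02 rows 26 q6 pred -3.5
  deltas cm [13.06  0.04 -0.01] roll -179.98 rows 26 q6 pred 2.79
```

View pics/p4.png

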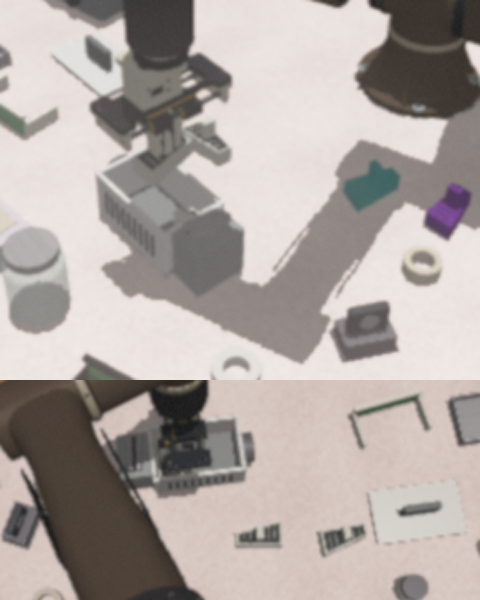

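Request:
step_arm(deltas=[[2,0,0,0,1],[4,0,0,0,1],[5.5,0,0,0,1],[6.5,0,0,0,1],[7.5,0,0,0,1],[8.5,0,0,0,1],[9.5,0,0,0,1],[10.5,0,0,0,1],[11.5,0,0,0,1],[12,0,0,0,1]])

```text
t: 19.03
eef_pos: [0.6134, 0.0708, 0.0383]
ee_rot: [0.193, 1.569, -2.875]
force: [-1.0, 0.2, -2.4]
width: 0.0136
```

Request:
step_arm(deltas=[[0.5,0,0,0,1],[0.9,0,0,0,1],[1.2,0,0,0,1],[1.4,0,0,0,1],[1.5,0,0,0,1],[1.5,0,0,0,1],[1.5,0,0,0,1],[1.5,0,0,0,1],[1.5,0,0,0,1],[1.5,0,0,0,1]])

```text
t: 19.87
eef_pos: [0.6141, 0.071, 0.0262]
ee_rot: [3.124, 1.57, 0.056]
force: [-4.4, 0.4, 6.5]
width: 0.014
```

Request:
step_arm(deltas=[[0,0,0,0,0.62],[0,0,0,0,0.62],[0,0,0,0,0.62],[0,0,0,0,0.62],[0,0,0,0,0.62],[-1,0,0,0,0.62],[-4,0,0,0,0.62],[-8,0,0,0,0.62],[-11,0,0,0,0.62],[-12.5,0,0,0,0.55]])

```text
t: 20.7
eef_pos: [0.6161, 0.0714, 0.1554]
ee_rot: [-2.999, 1.565, 0.218]
force: [0.6, -0.7, 0.7]
width: 0.0358
```

```bash
python3 - <<'E'
from h import *
plan((.4468,-.0625,.15),np.radians(-93))
E
```

```text
tcp [0.61607897 0.07137691 0.15544438] jaw -175.73 tilt 0.36 q6 -0.357 t 20.7 F [ 0.6 -0.7  0.7] w 0.0358
  deltas cm [ 0.42 12.09 17.88] roll -82.73 rows 12 q6 pred 1.22
  deltas cm [ 0.42 12.09 17.88] roll 97.27 rows 14 q6 pred -1.92
  deltas cm [ 0.42 12.09 17.88] roll -262.73 rows 37 q6 pred 4.36
```

Request:
step_arm(deltas=[[0,2.4,3.2,-7,0.5],[0,4.8,6.4,-14,0.5],[0,7.2,9.6,-21,0.5],[0.4,9.6,12.8,-28,0.5],[0.4,12,16,-35,0.5],[0.4,12,17.8,-42,0.5],[0.4,12,17.8,-49,0.5],[0.4,12,17.8,-56,0.5],[0.4,12,17.8,-63,0.5],[0.4,12,17.8,-70,0.5]])

```text
t: 21.53
eef_pos: [0.4454, -0.0619, 0.1469]
ee_rot: [2.03, 1.569, 0.19]
force: [0.3, -0.3, 0.4]
width: 0.0438
```

```bash
python3 look.py p5; python3 - <<'E'
from h import *
np.set_printoptions(precision=4,suppress=True)
f=pickle.load(open("last.pkl","rb")); g=f["scene"]
x4=np.array([.613,.1094,-3.0687]); 
x3,c=cfit(g,"scene",(.614,.0674,.075),und=.012,placed=[(*x4,.012)]); print("3",x3,c,inH(x3,"scene"))
x4,c=cfit(g,"scene",x4,und=.012,placed=[(*x3,.012)]); print("4",x4,c,inH(x4,"scene"))
for a in [(.446,-.0657,4.66),(.4358,-.2319,1.71)]:
  for n in f:
    x,c=cfit(f[n],n,a,bg=False,rad=.055); print(n,x,np.degrees(x[2]),c)
plan((.4468,-.0625,.08),np.radians(-92.6))
E
```

```text
t 21.6333
3 [0.6159 0.0685 0.0562] 0.3229012726192975 [ 1.7 21.4 -1. ]
4 [ 0.613   0.1088 -3.0808] 0.32166068323310815 [  1.8  61.7 179.2]
top [ 0.4476 -0.0608  4.6609] 267.0506072394206 0.2700011975411502
scene [ 0.4463 -0.0654  4.6658] 267.32865648155234 0.7032103227134655
top [ 0.4375 -0.2264  1.6855] 96.5701293840607 0.41575887355205254
scene [ 0.4363 -0.2313  1.6931] 97.00884518950717 0.947881306771835
tcp [ 0.4455 -0.0618  0.1467] jaw -105.64 tilt 0.06 q6 0.995 t 21.63 F [0.2 0.2 0.4] w 0.0441
  deltas cm [6.67 0.14 0.03] roll -13.04 rows 2 q6 pred 1.23
  deltas cm [6.67 0.14 0.03] roll 166.96 rows 24 q6 pred -1.91
  deltas cm [6.67 0.14 0.03] roll -193.04 rows 27 q6 pred 4.37
```

View pics/p5.png

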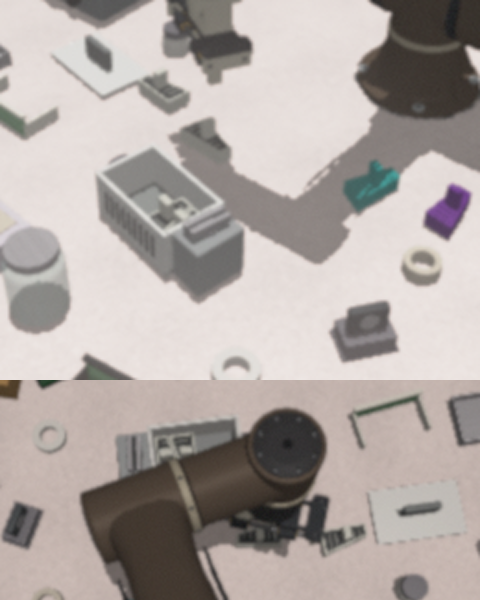

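Request:
step_arm(deltas=[[2,0.05,0,-6,0.5],[5,0.05,0,-12.9,0.5],[6.7,0.05,0,-12.9,0.5],[6.7,0.05,0,-12.9,0.5],[9,0.05,0,-12.9,0.5],[11,0.05,0,-12.9,0.5],[12.5,0.05,0,-12.9,0.5],[13.1,0.05,0,-12.9,0.5],[13.1,0.05,0,-12.9,0.5],[13.1,0.05,0,-12.9,0.5]])

```text
t: 22.47
eef_pos: [0.4466, -0.0618, 0.0158]
ee_rot: [1.453, 1.57, -0.169]
force: [0.4, 0.3, 0.3]
width: 0.0437
```

```bash
python3 look.py p6; python3 - <<'E'
from h import *
plan((.4455,-.0622,.0144),np.radians(-92.8))
E
```

```text
t 22.5667
tcp [ 0.44698006 -0.06169321  0.01616799] jaw -92.91 tilt 0.12 q6 1.218 t 22.57 F [-0.1  0.5  0.2] w 0.044
  deltas cm [ 0.18 -0.15  0.06] roll -0.11 rows 1 q6 pred 1.22
  deltas cm [ 0.18 -0.15  0.06] roll 179.89 rows 26 q6 pred -1.92
  deltas cm [ 0.18 -0.15  0.06] roll -180.11 rows 26 q6 pred 4.37
```

View pics/p6.png

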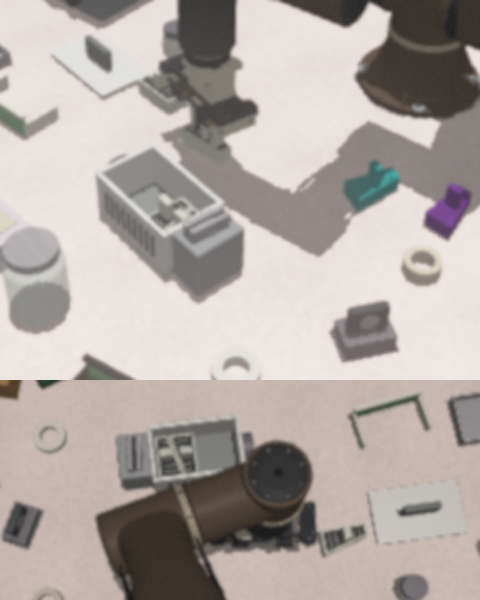

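Request:
step_arm(deltas=[[0.1,-0.15,0,0,0.6],[0.1,-0.15,0,0,1],[0.1,-0.15,0,0,1],[0.1,-0.15,0,0,1],[0.1,-0.15,0,0,1],[0.1,-0.15,0,0,1],[0.1,-0.15,0,0,1],[0.1,-0.15,0,0,1],[-3,-0.15,0,0,1],[-7,-0.15,0,0,1]])

```text
t: 23.4
eef_pos: [0.4413, -0.0625, 0.0828]
ee_rot: [-1.307, 1.563, -2.928]
force: [1.8, 0.5, -1.5]
width: 0.0135
```

Request:
step_arm(deltas=[[-4,0,0,0,1],[-7.5,0,0,0,1],[-7.5,0,0,0,1],[-7.5,0,0,0,1],[-7.5,0,0,0,1],[-7.5,0,0,0,1],[-7.5,0,0,0,1],[-7.5,0,0,0,1],[-7.5,0,0,0,1],[-7.5,0,0,0,1]])

```text
t: 24.23
eef_pos: [0.4441, -0.0619, 0.1594]
ee_rot: [-1.227, 1.57, -2.847]
force: [-0.6, -0.6, -1.2]
width: 0.0139
```

```bash
python3 look.py p7; python3 - <<'E'
from h import *
np.set_printoptions(precision=4,suppress=True)
f=pickle.load(open("last.pkl","rb"))
held(f,"scene");held(f,"top")
p=slot(2); plan((p[0]-.0005,p[1],.16),H[2]+np.pi)
E
```

```text
t 24.3333
scene held fit [ 0.4457 -0.0658 -1.6042] cost 0.376 dxy mm [ 1.4267 -3.9269] along jaw 3.85 perp(+90) 1.62 dyaw deg 0.95
top held fit [ 0.447  -0.0617 -1.6329] cost 0.263 dxy mm [2.7191 0.2259] along jaw -0.36 perp(+90) 2.7 dyaw deg -0.69
tcp [ 0.4443 -0.0619  0.1596] jaw -92.87 tilt 0.03 q6 1.217 t 24.33 F [-0.7 -0.8 -1.4] w 0.0138
  deltas cm [ -0.05  16.71 -10.04] roll 82.89 rows 12 q6 pred -0.29
  deltas cm [ -0.05  16.71 -10.04] roll 262.89 rows 37 q6 pred -3.43
  deltas cm [ -0.05  16.71 -10.04] roll -97.11 rows 14 q6 pred 2.85
```

View pics/p7.png

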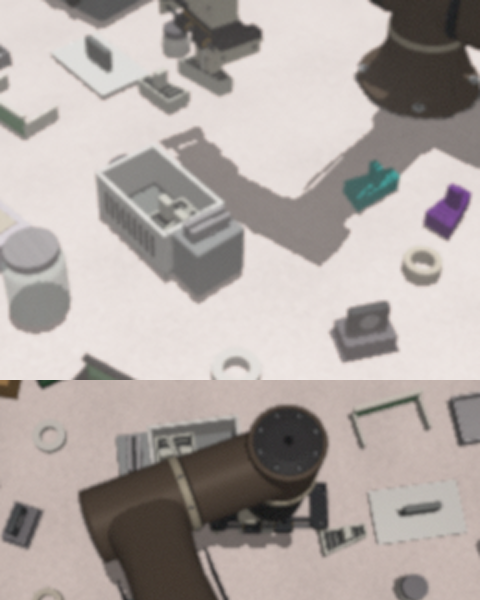

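```bash
python3 - <<'E'
from h import *
p=slot(2); plan((p[0]-.001,p[1]+.001,.16),H[2]+np.pi)
E
```

```text
tcp [ 0.44427046 -0.06189156  0.15961942] jaw -92.87 tilt 0.03 q6 1.217 t 24.33 F [-0.7 -0.8 -1.4] w 0.0138
  deltas cm [ -0.05  16.66 -10.14] roll 82.89 rows 12 q6 pred -0.29
  deltas cm [ -0.05  16.66 -10.14] roll 262.89 rows 37 q6 pred -3.43
  deltas cm [ -0.05  16.66 -10.14] roll -97.11 rows 14 q6 pred 2.85
```

Request:
step_arm(deltas=[[0,3.2,-2,7,1],[0,6.4,-4,14,1],[0,9.6,-6,21,1],[0,12.8,-8,28,1],[0,16,-10,35,1],[0,16.6,-10.1,42,1],[0,16.6,-10.1,49,1],[0,16.6,-10.1,56,1],[0,16.6,-10.1,63,1],[0,16.6,-10.1,70,1]])

```text
t: 25.17
eef_pos: [0.6152, 0.0308, 0.1593]
ee_rot: [0.058, 1.57, -2.79]
force: [0.3, 0.2, -0.8]
width: 0.014
```

```bash
python3 - <<'E'
from h import *
p=slot(2); plan((p[0]-.001,p[1]+.001,.16),H[2]+np.pi)
E
```

```text
tcp [0.61520654 0.03077604 0.1593381 ] jaw -163.21 tilt 0.05 q6 -0.074 t 25.17 F [ 0.3  0.2 -0.8] w 0.014
  deltas cm [-0.07 -0.01 -0.05] roll 12.55 rows 2 q6 pred -0.29
  deltas cm [-0.07 -0.01 -0.05] roll 192.55 rows 27 q6 pred -3.43
  deltas cm [-0.07 -0.01 -0.05] roll -167.45 rows 24 q6 pred 2.85
```

Request:
step_arm(deltas=[[0,0,0,6.5,1],[0,0,0,12.6,1],[0,0,0,12.6,1],[1,0,0,12.6,1],[2,0,0,12.6,1],[2.5,0,0,12.6,1],[2.5,0,0,12.6,1],[2.5,0,0,12.6,1],[2.5,0,0,12.6,1],[2.5,0,0,12.6,1]])

```text
t: 26.0
eef_pos: [0.6155, 0.0308, 0.1352]
ee_rot: [-3.095, 1.57, 0.126]
force: [1.4, -0.2, -1.4]
width: 0.0136
```

```bash
python3 look.py p8; python3 - <<'E'
from h import *
np.set_printoptions(precision=4,suppress=True)
f=pickle.load(open("last.pkl","rb"))
held2(f,"scene",placed=[(.613,.1088,-3.0808,.012),(.6159,.0685,.0562,.012)])
p=slot(2); plan((p[0]-.001,p[1]+.001,.16),H[2]+np.pi)
E
```

```text
t 26.1
scene held2 [ 0.6167  0.0269 -3.0533] cost 0.453 npx 1202 d world mm [ 1.2056 -3.8711] in housing frame mm [ -0.6352 -20.1993] yaw rel -179.18
tcp [0.6155 0.0308 0.1353] jaw -175.45 tilt 0.04 q6 -0.287 t 26.1 F [ 1.3 -0.1 -1.4] w 0.0136
  deltas cm [-2.47 -0.03 -0.03] roll 0.31 rows 1 q6 pred -0.29
  deltas cm [-2.47 -0.03 -0.03] roll 180.31 rows 26 q6 pred -3.43
  deltas cm [-2.47 -0.03 -0.03] roll -179.69 rows 26 q6 pred 2.85
```

View pics/p8.png

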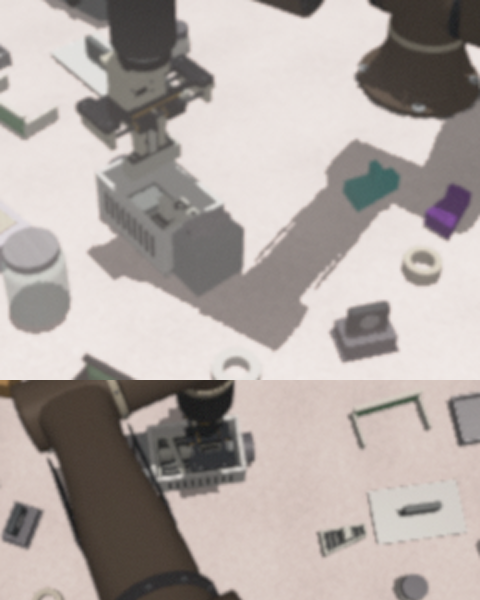

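Request:
step_arm(deltas=[[1.5,0,0,0.3,1],[3,0,0,0.3,1],[4.5,0,0,0.3,1],[6,0,0,0.3,1],[7,0,0,0.3,1],[8,0,0,0.3,1],[9,0,0,0.3,1],[9.5,0,0,0.3,1],[9.5,0,0,0.3,1],[9.5,0,0,0.3,1]])

```text
t: 26.93
eef_pos: [0.6154, 0.0307, 0.0399]
ee_rot: [1.367, 1.571, -1.701]
force: [0.8, -0.2, -1.2]
width: 0.014
```

Request:
step_arm(deltas=[[0.5,0,0,0,1],[0.9,0,0,0,1],[1.1,0,0,0,1],[1.3,0,0,0,1],[1.45,0,0,0,1],[1.5,0,0,0,1],[1.5,0,0,0,1],[1.5,0,0,0,1],[1.5,0,0,0,1],[1.5,0,0,0,1]])

```text
t: 27.77
eef_pos: [0.6152, 0.0307, 0.0261]
ee_rot: [2.835, 1.57, -0.232]
force: [-4.3, -0.5, 8.6]
width: 0.0137
```

Seated; release, lift.

Request:
step_arm(deltas=[[0,0,0,0,0.62],[0,0,0,0,0.62],[0,0,0,0,0.62],[0,0,0,0,0.62],[0,0,0,0,0.62],[-1,0,0,0,0.62],[-4,0,0,0,0.62],[-8,0,0,0,0.62],[-11,0,0,0,0.62],[-12.5,0,0,0,0.55]])

```text
t: 28.6
eef_pos: [0.6172, 0.0309, 0.1554]
ee_rot: [-3.062, 1.565, 0.155]
force: [1.2, 0.3, 0.2]
width: 0.0365
```

```bash
python3 - <<'E'
from h import *
plan((.436,-.228,.15),np.radians(-83.2),sym=False)
E
```

```text
tcp [0.61724499 0.03092076 0.15541543] jaw -175.73 tilt 0.36 q6 -0.293 t 28.6 F [1.2 0.3 0.2] w 0.0365
  deltas cm [ 0.41 24.47 20.01] roll -92.53 rows 13 q6 pred 1.77
```

Request:
step_arm(deltas=[[0,3,2.4,-7,0.5],[0,6,4.8,-14,0.5],[0,9,7.2,-21,0.5],[0.4,12,9.6,-28,0.5],[0.4,15,12,-35,0.5],[0.4,18,14.4,-42,0.5],[0.4,21,17,-49,0.5],[0.4,24.4,20,-56,0.5],[0.4,24.4,20,-63,0.5],[0.4,24.4,20,-70,0.5]])

```text
t: 29.43
eef_pos: [0.4319, -0.2293, 0.1468]
ee_rot: [1.663, 1.57, -0.185]
force: [0.4, 1.0, -0.7]
width: 0.0437
```

```bash
python3 look.py p9; python3 - <<'E'
from h import *
np.set_printoptions(precision=4,suppress=True)
f=pickle.load(open("last.pkl","rb")); g=f["scene"]
x4=np.array([.613,.1088,-3.0808]); x3=np.array([.6159,.0685,.0562]); x2=(.617,.028,-3.07)
for i in range(1):
    x2,c=cfit(g,"scene",x2,und=.012,placed=[(*x4,.012),(*x3,.012)]); print("2",x2,c,inH(x2,"scene"))
    x3,c=cfit(g,"scene",x3,und=.012,placed=[(*x4,.012),(*x2,.012)]); print("3",x3,c,inH(x3,"scene"))
    x4,c=cfit(g,"scene",x4,und=.012,placed=[(*x3,.012),(*x2,.012)]); print("4",x4,c,inH(x4,"scene"))
for a in [(.4363,-.2313,1.69)]:
  for n in f:
    x,c=cfit(f[n],n,a,bg=False,rad=.055); print(n,x,np.degrees(x[2]),c)
plan((.436,-.228,.08),np.radians(-83.2),sym=False)
E
```

```text
t 29.5333
2 [ 0.6175  0.0284 -3.0663] 0.36670178284386534 [   0.4  -18.8 -179.9]
3 [0.6159 0.0685 0.0554] 0.3288915782953374 [ 1.7 21.4 -1.1]
4 [ 0.613   0.1088 -3.0813] 0.3347000327657363 [  1.8  61.7 179.2]
top [ 0.4379 -0.2266  1.688 ] 96.71671547509759 0.28020964237817075
scene [ 0.4357 -0.2327  1.6894] 96.79547768819116 0.9253158237516368
tcp [ 0.4334 -0.2281  0.1468] jaw -106.02 tilt 0.07 q6 1.373 t 29.53 F [ 0.3 -0.6  0.3] w 0.0438
  deltas cm [ 6.68  0.24 -0.08] roll -22.82 rows 4 q6 pred 1.77
```

View pics/p9.png

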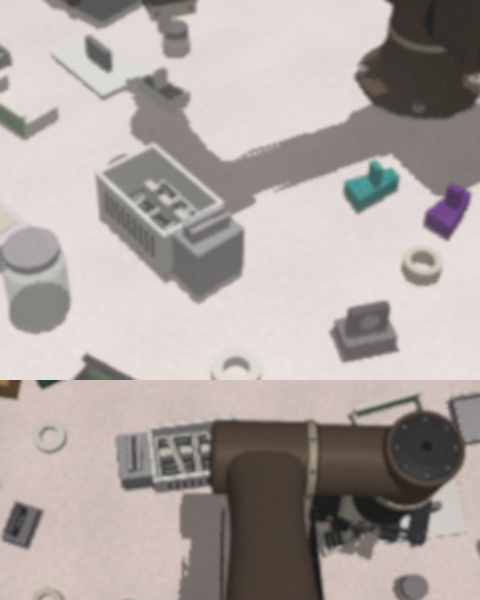

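Request:
step_arm(deltas=[[1.5,0.2,-0.1,-7,0.5],[3,0.2,-0.1,-14,0.5],[5,0.2,-0.1,-21,0.5],[6.7,0.2,-0.1,-22.7,0.5],[9,0.2,-0.1,-22.7,0.5],[11,0.2,-0.1,-22.7,0.5],[12.5,0.2,-0.1,-22.7,0.5],[13.1,0.2,-0.1,-22.7,0.5],[13.1,0.2,-0.1,-22.7,0.5],[13.1,0.2,-0.1,-22.7,0.5]])

```text
t: 30.37
eef_pos: [0.4365, -0.2268, 0.0153]
ee_rot: [-0.102, 1.571, -1.559]
force: [-0.3, -0.0, 0.7]
width: 0.0439
```

```bash
python3 look.py p10; python3 - <<'E'
from h import *
plan((.4355,-.228,.0144),np.radians(-83.3),sym=False)
E
```

```text
t 30.4667
tcp [ 0.4369894  -0.22699974  0.01596559] jaw -83.41 tilt 0.1 q6 1.764 t 30.47 F [-0.6  0.3 -0.4] w 0.044
  deltas cm [ 0.16 -0.16  0.08] roll -0.11 rows 1 q6 pred 1.77
```

View pics/p10.png

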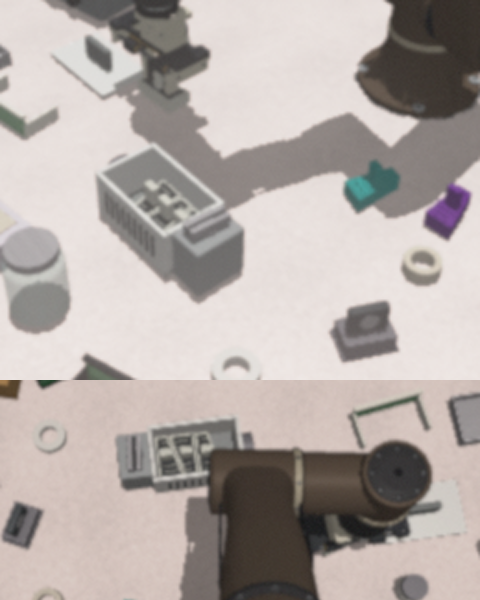

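Request:
step_arm(deltas=[[0.1,-0.15,0.05,0,0.6],[0.1,-0.15,0.05,0,1],[0.1,-0.15,0.05,0,1],[0.1,-0.15,0.05,0,1],[0.1,-0.15,0.05,0,1],[0.1,-0.15,0.05,0,1],[0.1,-0.15,0.05,0,1],[0.1,-0.15,0.05,0,1],[-3,-0.15,0.05,0,1],[-7,-0.15,0.05,0,1]])

```text
t: 31.3
eef_pos: [0.4314, -0.2271, 0.0825]
ee_rot: [-1.869, 1.563, 2.959]
force: [1.3, -0.3, -2.1]
width: 0.014
```

Request:
step_arm(deltas=[[-4,0,0,0,1],[-7.5,0,0,0,1],[-7.5,0,0,0,1],[-7.5,0,0,0,1],[-7.5,0,0,0,1],[-7.5,0,0,0,1],[-7.5,0,0,0,1],[-7.5,0,0,0,1],[-7.5,0,0,0,1],[-7.5,0,0,0,1]])

```text
t: 32.13
eef_pos: [0.4343, -0.2276, 0.1593]
ee_rot: [-1.764, 1.57, 3.064]
force: [-0.4, 0.2, -1.3]
width: 0.0138
```

```bash
python3 look.py p11; python3 - <<'E'
from h import *
np.set_printoptions(precision=4,suppress=True)
f=pickle.load(open("last.pkl","rb"))
held(f,"scene",yaw_off=np.pi);held(f,"top",yaw_off=np.pi)
p=slot(1); print(p); plan((p[0]-.0005,p[1],.16),H[2]+np.pi,sym=False)
E
```

```text
t 32.2333
scene held fit [ 0.4361 -0.2319  1.7051] cost 0.416 dxy mm [ 1.6409 -4.2027] along jaw 4.36 perp(+90) 1.14 dyaw deg 1.07
top held fit [ 0.4388 -0.2257  1.7127] cost 0.357 dxy mm [4.3385 1.907 ] along jaw -1.39 perp(+90) 4.53 dyaw deg 1.5
(np.float64(0.6196803083580522), np.float64(-0.010234152902285042))
tcp [ 0.4344 -0.2277  0.1596] jaw -83.37 tilt 0.03 q6 1.767 t 32.23 F [ 0.5  0.  -2.4] w 0.0136
  deltas cm [ -0.05  20.86 -19.46] roll 92.39 rows 13 q6 pred -0.22
```

View pics/p11.png

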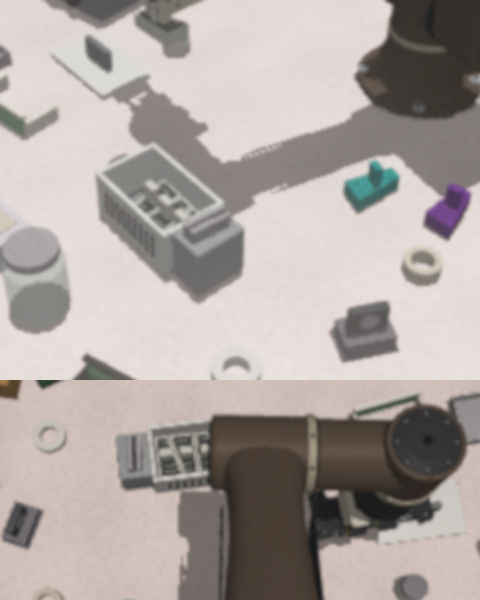

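Request:
step_arm(deltas=[[0,2.5,-2.3,7,1],[0,5,-4.6,14,1],[0,7.5,-7,21,1],[0,10,-9.3,28,1],[0,12.5,-11.6,35,1],[0,15,-14,42,1],[0,17.5,-16.5,49,1],[0,20,-19,56,1],[0,20.8,-19.6,63,1],[0,20.8,-19.6,70,1]])

```text
t: 33.07
eef_pos: [0.6203, -0.0065, 0.159]
ee_rot: [0.127, 1.57, -2.553]
force: [0.2, -0.3, -1.4]
width: 0.0134
```

```bash
python3 - <<'E'
from h import *
p=slot(1); plan((p[0]-.001,p[1]+.0013,.135),H[2]+np.pi,sym=False)
E
```

```text
tcp [ 0.62034769 -0.00646961  0.15896223] jaw -153.57 tilt 0.02 q6 0.157 t 33.07 F [ 0.2 -0.3 -1.4] w 0.0134
  deltas cm [2.4  0.15 0.26] roll 22.19 rows 4 q6 pred -0.22
```

Request:
step_arm(deltas=[[0,0.15,0.2,7,1],[0,0.15,0.2,14,1],[0,0.15,0.2,21,1],[1,0.15,0.2,22.2,1],[2,0.15,0.2,22.2,1],[2.4,0.15,0.2,22.2,1],[2.4,0.15,0.2,22.2,1],[2.4,0.15,0.2,22.2,1],[2.4,0.15,0.2,22.2,1],[2.4,0.15,0.2,22.2,1]])

```text
t: 33.9
eef_pos: [0.6177, -0.0112, 0.1362]
ee_rot: [3.078, 1.57, 0.014]
force: [0.8, 0.8, -1.3]
width: 0.0144
```

```bash
python3 look.py p12; python3 - <<'E'
from h import *
np.set_printoptions(precision=4,suppress=True)
f=pickle.load(open("last.pkl","rb"))
held2(f,"scene",yaw_off=np.pi,placed=[(.613,.1088,-3.0808,.012),(.6159,.0685,.0562,.012),(.6175,.0284,-3.066,.012)])
p=slot(1); plan((p[0]-.001,p[1]+.0013,.135),H[2]+np.pi,sym=False)
E
```

```text
t 34.0
scene held2 [ 0.6183 -0.0146  0.0995] cost 0.45 npx 1179 d world mm [ 0.6125 -3.4373] in housing frame mm [ -2.1113 -61.7232] yaw rel 1.46
tcp [ 0.6176 -0.0112  0.1363] jaw -175.55 tilt 0.04 q6 -0.22 t 34.0 F [ 0.4 -0.3 -1.3] w 0.0138
  deltas cm [ 0.13 -0.22 -0.12] roll 0.21 rows 1 q6 pred -0.22
```

View pics/p12.png

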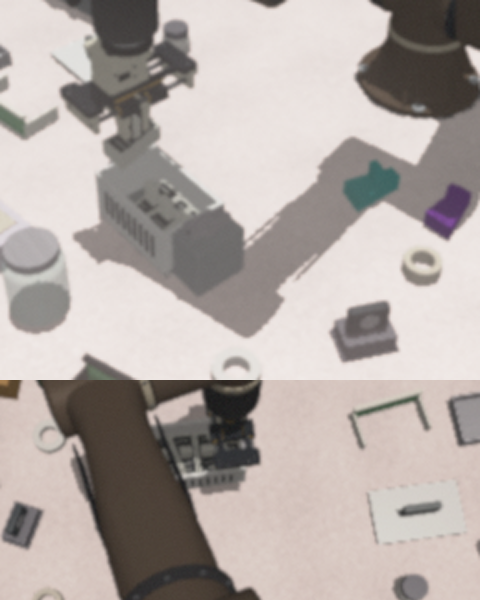

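Request:
step_arm(deltas=[[0,-0.15,-0.12,1,1],[1.5,-0.15,-0.12,1,1],[3,-0.15,-0.12,1,1],[4.5,-0.15,-0.12,1,1],[6,-0.15,-0.12,1,1],[7,-0.15,-0.12,1,1],[8,-0.15,-0.12,1,1],[8.5,-0.15,-0.12,1,1],[8.5,-0.15,-0.12,1,1],[8.5,-0.15,-0.12,1,1]])

```text
t: 34.83
eef_pos: [0.6188, -0.0096, 0.0511]
ee_rot: [2.347, 1.571, -0.734]
force: [0.3, -0.3, -1.1]
width: 0.0138
```

```bash
python3 look.py p13; python3 - <<'E'
from h import *
p=slot(1); plan((p[0]-.001,p[1]+.0008,.0264),H[2]+np.pi,sym=False)
E
```

```text
t 34.9333
tcp [ 0.61909276 -0.00948738  0.05170556] jaw -176.56 tilt 0.08 q6 -0.24 t 34.93 F [ 0.2  0.8 -0.9] w 0.0138
  deltas cm [ 2.53 -0.01  0.04] roll -0.8 rows 1 q6 pred -0.22
```

View pics/p13.png

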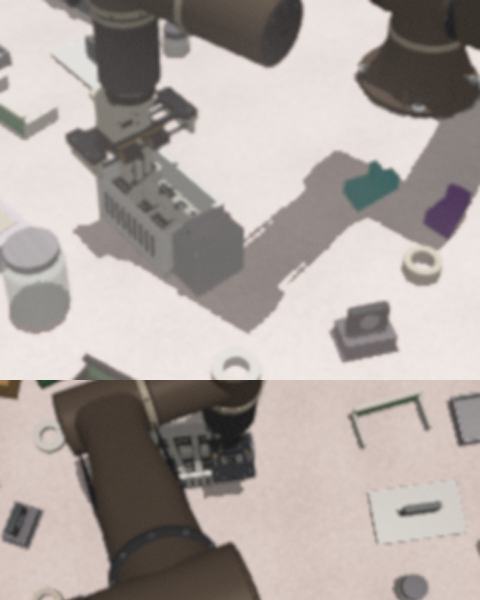

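Request:
step_arm(deltas=[[0.5,0,0,0,1],[1,0,0,0,1],[1.4,0,0,0,1],[1.8,0,0,0,1],[2.1,0,0,0,1],[2.4,0,0,0,1],[2.6,0,0,0,1],[2.65,0,0,0,1],[2.65,0,0,0,1],[2.65,0,0,0,1]])

```text
t: 35.77
eef_pos: [0.6184, -0.0097, 0.0261]
ee_rot: [2.358, 1.57, -0.723]
force: [-6.1, 0.7, 13.9]
width: 0.0138
```

Request:
step_arm(deltas=[[-0.1,0,0,0,0.62],[-0.1,0,0,0,0.62],[-0.1,0,0,0,0.62],[-0.1,0,0,0,0.62],[-0.1,0,0,0,0.62],[-1,0,0,0,0.62],[-4,0,0,0,0.62],[-8,0,0,0,0.62],[-11,0,0,0,0.62],[-13,0,0,0,0.55]])

```text
t: 36.6
eef_pos: [0.6199, -0.0096, 0.1588]
ee_rot: [-3.123, 1.566, 0.079]
force: [0.0, 0.5, -0.0]
width: 0.036
```

```bash
python3 - <<'E'
from h import *
plan((.48,-.3775,.15),.075+np.pi,sym=False)
E
```

```text
tcp [ 0.6198882  -0.00957937  0.15884899] jaw -176.55 tilt 0.26 q6 -0.24 t 36.6 F [ 0.   0.5 -0. ] w 0.036
  deltas cm [ 0.81 35.88 16.18] roll -0.84 rows 10 q6 pred 0.42
```

Request:
step_arm(deltas=[[0,3.8,1.7,0,0.5],[0.4,7.6,3.4,0,0.5],[0.8,11.4,5.1,0,0.5],[0.8,15.2,6.8,0,0.5],[0.8,19,8.5,0,0.5],[0.8,22.8,10.2,0,0.5],[0.8,26.6,11.9,0,0.5],[0.8,30.4,13.6,0,0.5],[0.8,34,15.4,-0.8,0.5],[0.8,35.5,16.1,-0.8,0.5]])

```text
t: 37.43
eef_pos: [0.4768, -0.3772, 0.147]
ee_rot: [1.172, 1.57, -1.898]
force: [0.3, 0.8, 0.0]
width: 0.0437
```

```bash
python3 look.py p14; python3 - <<'E'
from h import *
np.set_printoptions(precision=4,suppress=True)
f=pickle.load(open("last.pkl","rb")); g=f["scene"]
X={4:np.array([.613,.1088,-3.0808]),3:np.array([.6159,.0685,.0562]),2:np.array([.6175,.0284,-3.066]),1:np.array([.619,-.012,.085])}
for k in (1,2,3,4):
    X[k],c=cfit(g,"scene",X[k],und=.012,placed=[(*X[j],.012) for j in X if j!=k],st=(.003,.003,.03)); print(k,X[k],c,inH(X[k],"scene"))
for n in f:
    x,c=cfit(f[n],n,(.480,-.38,.08),bg=False,rad=.12,sdf=cover,zmax=.07,st=(.006,.006,.05)); print("cover",n,x,np.degrees(x[2]),c)
plan((.48,-.3775,.08),.075+np.pi,sym=False)
E
```

```text
t 37.5333
1 [ 0.6202 -0.0128  0.0715] 0.3892715883451445 [ -0.1 -60.   -0.1]
2 [ 0.6168  0.0292 -3.0741] 0.3605563208110137 [ -0.3 -17.9 179.6]
3 [0.616  0.0686 0.0585] 0.3340127560230651 [ 1.7 21.4 -0.9]
4 [ 0.6134  0.1095 -3.0743] 0.33886519017819705 [  2.3  62.4 179.6]
cover top [ 0.4805 -0.3772  0.0673] 3.8583186346198333 0.4227585632457363
cover scene [ 0.4798 -0.384   0.0755] 4.328681472522247 1.1042509142690349
tcp [ 0.4774 -0.3764  0.1467] jaw -176.0 tilt 0.02 q6 0.416 t 37.53 F [ 0.5  0.2 -0.3] w 0.044
  deltas cm [ 6.67  0.13 -0.26] roll -0.29 rows 2 q6 pred 0.42
```

View pics/p14.png

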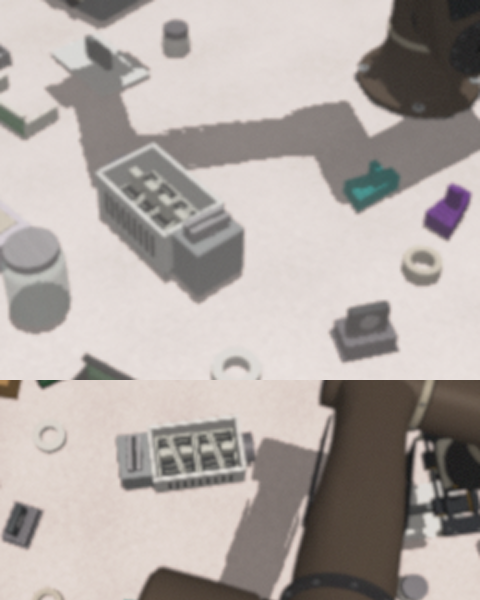

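Request:
step_arm(deltas=[[2,0.2,-0.15,0,0.5],[5,0.3,-0.15,-0.3,0.5],[8,0.3,-0.15,-0.3,0.5],[10.5,0.3,-0.15,-0.3,0.5],[12.5,0.3,-0.15,-0.3,0.5],[13.8,0.3,-0.15,-0.3,0.5],[14.6,0.3,-0.15,-0.3,0.5],[14.6,0.3,-0.15,-0.3,0.5],[14.6,0.3,-0.15,-0.3,0.5],[14.6,0.3,-0.15,-0.3,0.5]])

```text
t: 38.37
eef_pos: [0.4817, -0.3767, 0.0017]
ee_rot: [2.594, 1.569, -0.468]
force: [0.4, -0.6, 0.3]
width: 0.0439
```

```bash
python3 look.py p15; python3 - <<'E'
from h import *
plan((.479,-.379,.0),.075+np.pi,sym=False)
f=pickle.load(open("last.pkl","rb"))
s=f["scene"]["pixels"][120:220,130:270]; cv2.imwrite("pics/s15.png",cv2.resize(s,(700,500),interpolation=cv2.INTER_CUBIC)[:,:,::-1])
E
```

```text
t 38.4667
tcp [ 0.48153701 -0.37673999  0.00167522] jaw -175.46 tilt 0.12 q6 0.424 t 38.47 F [-0.2 -0.3  0.5] w 0.0434
  deltas cm [0.17 0.21 0.27] roll 0.25 rows 1 q6 pred 0.43
```

View pics/s15.png

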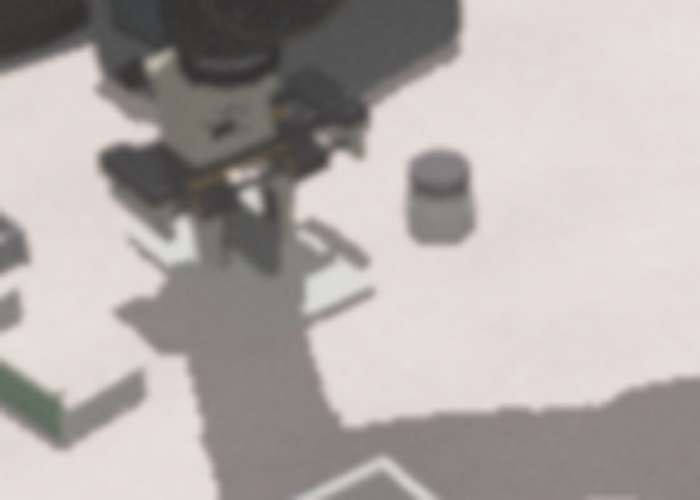

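Request:
step_arm(deltas=[[0,0.2,0.15,0.2,0.6],[0,0.2,0.15,0.2,1],[0,0.2,0.15,0.2,1],[0,0.2,0.15,0.2,1],[0,0.2,0.15,0.2,1],[0,0.2,0.15,0.2,1],[0,0.2,0.15,0.2,1],[0,0.2,0.15,0.2,1],[-1,0.2,0.15,0.2,1],[-3,0.2,0.15,0.2,1]], squeeze=50)

```text
t: 39.3
eef_pos: [0.4772, -0.3773, 0.028]
ee_rot: [-0.606, 1.565, 2.61]
force: [1.0, 0.1, -4.4]
width: 0.0139
```

Request:
step_arm(deltas=[[-2,0,0,0,1],[-5,0,0,0,1],[-8,0,0,0,1],[-11,0,0,0,1],[-12,0,0,0,1],[-12,0,0,0,1],[-12,0,0,0,1],[-12,0,0,0,1],[-12,0,0,0,1],[-12,0,0,0,1]])

```text
t: 40.13
eef_pos: [0.4785, -0.3781, 0.1484]
ee_rot: [-0.522, 1.568, 2.695]
force: [0.1, 0.3, -4.2]
width: 0.0137
```

```bash
python3 look.py p16; python3 - <<'E'
from h import *
np.set_printoptions(precision=4,suppress=True)
f=pickle.load(open("last.pkl","rb"))
plan((H[0],H[1],.16),H[2]+np.pi,sym=False)
s,R=tool(); p=s["eef_pos"]; und=p[2]-.0017; jaw=np.arctan2(R[1,2],R[0,2])
for n in f:
    x,c=cfit(f[n],n,(p[0],p[1],jaw-np.pi),und=und,bg=False,rad=.12,sdf=cover,zmax=.014,st=(.005,.005,.05)); print("cover",n,x,"d mm",(x[:2]-p[:2])*1000,"dyaw",np.degrees(wrap(x[2]-jaw+np.pi)),c)
E
```

```text
t 40.2333
tcp [ 0.4789 -0.3784  0.1491] jaw -175.67 tilt 0.12 q6 0.425 t 40.23 F [ 0.   0.4 -5. ] w 0.0136
  deltas cm [ -1.08 -41.71 -16.82] roll 0.09 rows 11 q6 pred -0.32
cover top [ 0.4812 -0.3783 -6.2162] d mm [2.31  0.045] dyaw -0.48699375528630806 0.7769493008038635
cover scene [ 0.4781 -0.3878 -6.2108] d mm [-0.793  -9.4023] dyaw -0.17678198468780448 1.5636331974051985
```

View pics/p16.png

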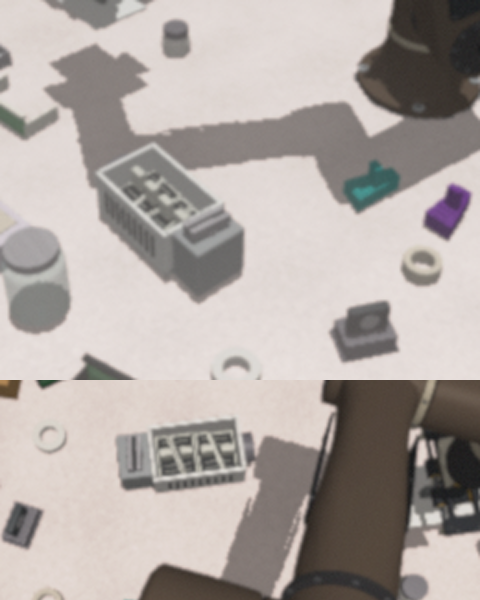

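Request:
step_arm(deltas=[[-0.5,-3.2,-1.3,0,1],[-1,-7,-2.8,0,1],[-1,-10.8,-4.3,0,1],[-1,-14.6,-5.8,0,1],[-1,-18.4,-7.4,0,1],[-1,-22.2,-9,0,1],[-1,-26,-10.5,0,1],[-1,-29.8,-12,0,1],[-1,-33.6,-13.5,0,1],[-1,-37,-15,0,1]])

```text
t: 41.07
eef_pos: [0.6011, 0.0041, 0.1601]
ee_rot: [-0.512, 1.571, 2.706]
force: [0.1, -1.1, -4.4]
width: 0.0135
```

```bash
python3 - <<'E'
from h import *
plan((H[0],H[1],.15),H[2]+np.pi,sym=False)
E
```

```text
tcp [0.60113316 0.0041335  0.16014357] jaw -175.64 tilt 0.01 q6 -0.255 t 41.07 F [ 0.1 -1.1 -4.4] w 0.0135
  deltas cm [ 1.01 -4.49 -1.75] roll 0.12 rows 2 q6 pred -0.32
```

Request:
step_arm(deltas=[[0,-2,-0.8,0.1,1],[0.5,-4,-1.6,0.1,1],[1,-4.5,-1.75,0.1,1],[2,-4.5,-1.75,0.1,1],[3,-4.5,-1.75,0.1,1],[3.8,-4.5,-1.75,0.1,1],[3.8,-4.5,-1.75,0.1,1],[3.8,-4.5,-1.75,0.1,1],[3.8,-4.5,-1.75,0.1,1],[3.8,-4.5,-1.75,0.1,1]])

```text
t: 41.9
eef_pos: [0.6155, 0.0474, 0.123]
ee_rot: [-3.029, 1.57, 0.185]
force: [0.0, -0.2, -4.7]
width: 0.0139
```

```bash
python3 look.py p17; python3 - <<'E'
from h import *
np.set_printoptions(precision=4,suppress=True)
f=pickle.load(open("last.pkl","rb"))
plan((H[0],H[1],.0837),H[2]+np.pi,sym=False)
s,R=tool(); p=s["eef_pos"]; und=p[2]-.0017; jaw=np.arctan2(R[1,2],R[0,2])
for n in ["scene","top"]:
  for a in [(p[0],p[1],jaw-np.pi),(p[0]+.003,p[1]-.006,jaw-np.pi+.03)]:
    x,c=cfit(f[n],n,a,und=und,bg=True,rad=.12,sdf=cover,zmax=.014,st=(.005,.005,.05)); print("cover",n,x,"d mm",(x[:2]-p[:2])*1000,inH(x,n),c)
s=f["scene"]["pixels"][140:300,150:290]; cv2.imwrite("pics/s17.png",cv2.resize(s,(525,600),interpolation=cv2.INTER_CUBIC)[:,:,::-1])
E
```

```text
t 42.0
tcp [0.6154 0.0477 0.123 ] jaw -175.79 tilt 0.07 q6 -0.32 t 42.0 F [-0.2 -0.2 -3.6] w 0.0141
  deltas cm [ 3.93 -0.25  0.01] roll -0.03 rows 1 q6 pred -0.32
cover scene [ 0.6163  0.0402 -6.2198] d mm [ 0.9122 -7.4562] [ 0.  -6.9 -0.6] 0.5545589671738183
cover scene [ 0.6163  0.0407 -6.2204] d mm [ 0.9037 -6.9468] [ 0.  -6.4 -0.6] 0.5747110749919797
cover top [ 0.6179  0.0467 -6.2089] d mm [ 2.524  -1.0061] [ 1.  -5.  -0.1] 0.49645068277678045
cover top [ 0.6182  0.0464 -6.2059] d mm [ 2.7729 -1.2248] [ 1.2 -5.3  0.1] 0.5175283089694955
```

View pics/s17.png

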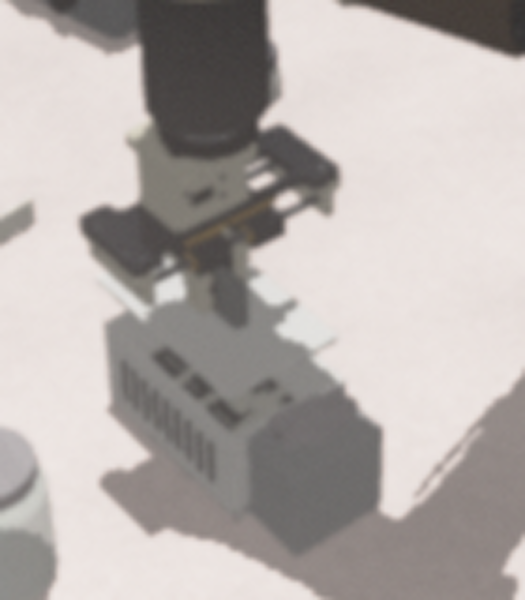

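Request:
step_arm(deltas=[[0,-0.25,0,0,1],[0,-0.5,0.05,0,1],[0.5,-0.52,0.05,0,1],[1,-0.52,0.05,0,1],[1.5,-0.52,0.05,0,1],[1.8,-0.52,0.05,0,1],[1.8,-0.52,0.05,0,1],[1.8,-0.52,0.05,0,1],[1.8,-0.52,0.05,0,1],[1.8,-0.52,0.05,0,1]])

```text
t: 42.83
eef_pos: [0.6144, 0.053, 0.1046]
ee_rot: [-3.08, 1.57, 0.136]
force: [-0.0, -0.3, -4.4]
width: 0.0137
```

```bash
python3 look.py p18; python3 - <<'E'
from h import *
np.set_printoptions(precision=4,suppress=True)
f=pickle.load(open("last.pkl","rb"))
plan((H[0],H[1],.0837),H[2]+np.pi,sym=False)
s,R=tool(); p=s["eef_pos"]; und=p[2]-.0017; jaw=np.arctan2(R[1,2],R[0,2])
for n in ["scene","top"]:
  for a in [(p[0],p[1]-.004,jaw-np.pi)]:
    x,c=cfit(f[n],n,a,und=und,bg=True,rad=.12,sdf=cover,zmax=.014,st=(.005,.005,.05)); print("cover",n,x,"d mm",(x[:2]-p[:2])*1000,inH(x,n),c)
s=f["scene"]["pixels"][140:300,150:290]; cv2.imwrite("pics/s18.png",cv2.resize(s,(525,600),interpolation=cv2.INTER_CUBIC)[:,:,::-1])
E
```

```text
t 42.9333
tcp [0.6144 0.053  0.1046] jaw -175.77 tilt 0.03 q6 -0.329 t 42.93 F [-0.5 -0.4 -4.2] w 0.0139
  deltas cm [ 2.09  0.29 -0.06] roll -0.01 rows 1 q6 pred -0.32
cover scene [ 0.6152  0.0459 -6.2303] d mm [ 0.8231 -7.1   ] [-0.7 -1.1 -1.2] 0.45733870045030567
cover top [ 0.6172  0.0524 -6.2221] d mm [ 2.8436 -0.6676] [ 0.7  0.7 -0.8] 0.4816662209439966
```

View pics/s18.png

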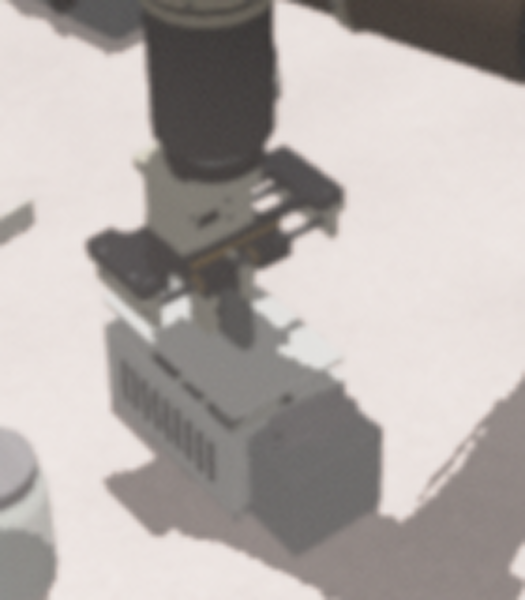

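Request:
step_arm(deltas=[[0.3,0,0,-0.8,1],[0.7,0,0,-0.8,1],[1.1,0,0,-0.8,1],[1.4,0,0,-0.8,1],[1.7,0,0,-0.8,1],[1.9,0,0,-0.8,1],[2.1,0,0,-0.8,1],[2.1,0,0,-0.8,1],[2.1,0,0,-0.8,1],[2.1,0,0,-0.8,1]])

```text
t: 43.77
eef_pos: [0.6143, 0.0528, 0.0838]
ee_rot: [2.796, 1.57, -0.257]
force: [-1.7, -2.9, 1.5]
width: 0.0138
```

Request:
step_arm(deltas=[[0.1,0,0,0,1],[0.15,0,0,0,1],[0.15,0,0,0,1],[0.15,0,0,0,1],[0.05,0,0,0,0.5],[0,0,0,0,0.5],[0,0,0,0,0.5],[0,0,0,0,0.5],[0,0,0,0,0.5],[0,0,0,0,0.5]])

```text
t: 44.6
eef_pos: [0.6142, 0.0531, 0.0832]
ee_rot: [0.075, 1.571, -2.979]
force: [-0.6, -1.2, 0.2]
width: 0.0428
```

Request:
step_arm(deltas=[[-1,0,0,0,0.5],[-4,0,0,0,0.5],[-8,0,0,0,0.5],[-11,0,0,0,0.5],[-12,-3,2,0,0.5],[-12,-7,4,0,0.5],[-12,-11,6,0,0.5],[-12,-15,8,0,0.5],[-12,-18,9,0,0.5],[-12,-18,9,0,0.5]])

```text
t: 45.43
eef_pos: [0.5066, 0.2295, 0.2047]
ee_rot: [-2.252, 1.568, 0.982]
force: [0.9, -0.5, -0.2]
width: 0.0437
```

```bash
python3 look.py p19; python3 - <<'E'
from h import *
np.set_printoptions(precision=4,suppress=True)
f=pickle.load(open("last.pkl","rb"))
s=get_state(); print(s["eef_pos"],s["q"][5])
for n in ["scene","top"]:
    x,c=cfit(f[n],n,(.6155,.047 if n=="scene" else .052,.074),und=.082,bg=True,rad=.12,sdf=cover,zmax=.06,st=(.005,.005,.05)); print("cover",n,x,inH(x,n),c)
    W=cloud(f[n]); L=toloc((*HC[n],0),W.reshape(-1,3)); k=(np.abs(L[:,0])<.05)&(np.abs(L[:,1])<.085)&(np.abs(L[:,0])>.012)&(L[:,2]>.06)&(L[:,2]<.12)
    q=L[k]; A=np.c_[q[:,:2],np.ones(len(q))]; print(n,"plate plane",np.linalg.lstsq(A,q[:,2],rcond=None)[0],len(q))
s=f["scene"]["pixels"][180:300,150:290]; t=f["top"]["pixels"][120:200,180:300]; cv2.imwrite("pics/s19.png",np.hstack([cv2.resize(s,(400,343),interpolation=cv2.INTER_CUBIC),cv2.resize(t,(400,343),interpolation=cv2.INTER_CUBIC)])[:,:,::-1])
E
```

```text
t 45.5333
[0.5081 0.226  0.2043] -0.6795942611588527
cover scene [0.6161 0.0485 0.0978] [0.4 1.4 1.4] 0.42158539956511804
scene plate plane [-0.0026  0.0108  0.096 ] 782
cover top [0.6167 0.0522 0.0867] [0.1 0.6 0.6] 0.43162404165178736
top plate plane [0.0003 0.0141 0.0951] 930
```

View pics/s19.png

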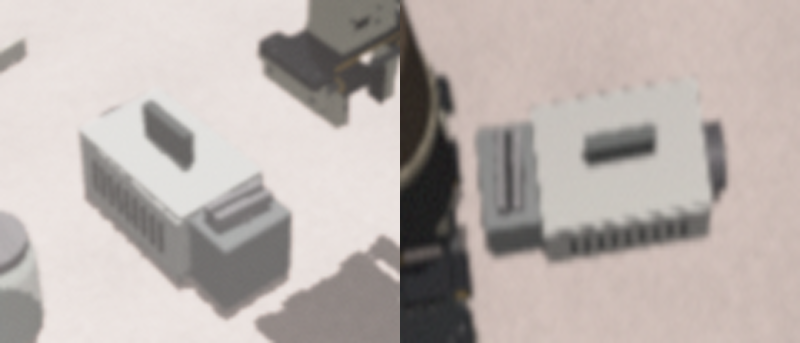

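```bash
python3 - <<'E'
from h import *
np.set_printoptions(precision=4,suppress=True)
d=np.load('f0.npz')
f2=pickle.load(open("last.pkl","rb"))
for n in ["top","scene"]:
    fx,cx,cy=FX[n]; g=dict(range_z=d[n+"range_z"],view=d[n+"view"],fx=fx,fy=fx,cx=cx,cy=cy)
    L=toloc((*HC[n],0),cloud(g).reshape(-1,3))
    k=(np.abs(L[:,0])<.058)&(np.abs(L[:,1])<.091)&(L[:,2]>.082)&(L[:,2]<.096); q=L[k]
    print(n,"rim",np.linalg.lstsq(np.c_[q[:,:2],np.ones(len(q))],q[:,2],rcond=None)[0],len(q))
    k=(np.abs(L[:,0])<.04)&(L[:,1]>.094)&(L[:,1]<.15)&(L[:,2]>.082)&(L[:,2]<.096); q=L[k]; print(n,"block top",np.median(q,0),len(q))
    k=(np.abs(L[:,0])<.045)&(np.abs(L[:,1])<.075)&(L[:,2]>.0)&(L[:,2]<.03); q=L[k]; print(n,"floor",np.linalg.lstsq(np.c_[q[:,:2],np.ones(len(q))],q[:,2],rcond=None)[0],len(q))
    L=toloc((*HC[n],0),cloud(f2[n]).reshape(-1,3))
    for y in np.arange(-.08,.081,.02):
        k=(np.abs(L[:,0])<.05)&(np.abs(L[:,0])>.014)&(np.abs(L[:,1]-y)<.008)&(L[:,2]>.08)&(L[:,2]<.11); print(round(y,2),np.round(np.median(L[k,2])*1000,1),end="; ")
    print()
E
```

```text
top rim [-0.0035  0.0024  0.0879] 368
top block top [-0.0039  0.1335  0.0901] 196
top floor [-0.0112  0.006   0.0124] 743
-0.08 93.7; -0.06 94.9; -0.04 94.2; -0.02 95.3; 0.0 94.8; 0.02 95.1; 0.04 95.8; 0.06 95.5; 0.08 97.1; 
scene rim [-0.0015  0.0026  0.088 ] 425
scene block top [0.0106 0.1361 0.0913] 187
scene floor [-0.003   0.0022  0.0129] 346
-0.08 94.4; -0.06 95.9; -0.04 95.3; -0.02 95.7; 0.0 95.9; 0.02 96.3; 0.04 96.7; 0.06 96.7; 0.08 96.6;
```

```bash
python3 - <<'E'
from h import *
plan((.6145,.053,.15),H[2]+.010+np.pi,sym=False)
E
```

```text
tcp [0.5081309  0.22604982 0.20432509] jaw -174.77 tilt 0.06 q6 -0.68 t 45.53 F [ 0.1 -0.7 -0.2] w 0.0439
  deltas cm [ 5.43 18.21 -9.01] roll 0.42 rows 6 q6 pred -0.32
```

Request:
step_arm(deltas=[[0,3.4,-1.7,0.4,0.5],[0,7,-3.5,0.4,0.5],[1,10.6,-5.3,0.4,0.5],[2,14.2,-7.1,0.4,0.5],[4,17,-8.6,0.4,0.5],[5.5,18.2,-9,0.4,0.5],[8,18.2,-9,0.4,0.5],[10.5,18.2,-9,0.4,0.5],[11.7,18.2,-9,0.4,0.5],[11.8,18.2,-9,0.4,0.5]])

```text
t: 46.37
eef_pos: [0.6126, 0.0486, 0.0823]
ee_rot: [0.222, 1.565, -2.841]
force: [-0.3, -0.5, 0.6]
width: 0.044
```

Request:
step_arm(deltas=[[0.1,0,0,0,0.6],[0.1,0,0,0,1],[0.1,0,0,0,1],[0.1,0,0,0,1],[0.1,0,0,0,1],[0.1,0,0,0,1],[0.1,0,0,0,1],[0.1,0,0,0,1],[0.1,0,0,0,1],[0.1,0,0,0,1]])

```text
t: 47.2
eef_pos: [0.6148, 0.0512, 0.0853]
ee_rot: [3.129, 1.57, 0.069]
force: [-1.0, 0.9, 6.5]
width: 0.0138
```

```bash
python3 - <<'E'
from h import *
plan((.6145,.0505,.0837),H[2]+np.pi,sym=False)
E
```

```text
tcp [0.61482091 0.05123407 0.08533759] jaw -175.32 tilt 0.07 q6 -0.318 t 47.2 F [-1.   0.9  6.5] w 0.0138
  deltas cm [0.16 0.07 0.04] roll 0.44 rows 1 q6 pred -0.32
```

Request:
step_arm(deltas=[[-0.2,0,0,0,1],[-0.4,0.1,0,0.4,1],[-0.4,0.2,0,0.8,1],[-0.4,0.28,0,0.8,1],[-0.2,0.28,0,0.8,1],[0,0.28,0,0.8,1],[0.15,0.28,0,0.8,1],[0.25,0.28,0,0.8,1],[0.25,0.28,0,0.8,1],[0.25,0.28,0,0.8,1]])

```text
t: 48.03
eef_pos: [0.6148, 0.0482, 0.0843]
ee_rot: [2.733, 1.569, -0.34]
force: [-8.5, 1.6, 16.9]
width: 0.0138
```

Request:
step_arm(deltas=[[-0.2,0,0,0,0.5],[-0.2,0,0,0,0.5],[-0.2,0,0,0,0.5],[-0.2,0,0,0,0.5],[-1,0,0,0,0.5],[-4,0,0,0,0.5],[-8,0,0,0,0.5],[-11,-3,0,-7,0.5],[-12,-6.5,2,-14,0.5],[-12,-10,4,-21,0.5]])

```text
t: 48.87
eef_pos: [0.5699, 0.1465, 0.2059]
ee_rot: [3.092, 1.565, 0.388]
force: [0.8, 1.2, 0.8]
width: 0.044
```

```bash
python3 - <<'E'
from h import *
plan((.502,.404,.18),np.radians(-111),sym=False)
E
```

```text
tcp [0.56988416 0.14650764 0.20589386] jaw -154.94 tilt 0.35 q6 -0.148 t 48.87 F [0.8 1.2 0.8] w 0.044
  deltas cm [  2.61 -26.2   -4.74] roll -43.94 rows 7 q6 pred 0.23
```

Request:
step_arm(deltas=[[0,-3.7,-0.7,-7,0.5],[0,-7.4,-1.4,-14,0.5],[0,-11.1,-2.1,-21,0.5],[0,-14.8,-2.8,-28,0.5],[0,-18.5,-3.4,-35,0.5],[1,-22.2,-4,-42,0.5],[2,-25,-4.5,-44,0.5],[2.6,-26.2,-4.7,-44,0.5],[2.6,-26.2,-4.7,-44,0.5],[2.6,-26.2,-4.7,-44,0.5]])

```text
t: 49.7
eef_pos: [0.5003, 0.4029, 0.1755]
ee_rot: [-0.114, 1.569, -2.054]
force: [0.3, -0.1, 0.4]
width: 0.0439
```

```bash
python3 look.py p20; python3 - <<'E'
from h import *
np.set_printoptions(precision=4,suppress=True)
f=pickle.load(open("last.pkl","rb"))
for n in ["scene","top"]:
    x,c=cfit(f[n],n,(.6155,.046 if n=="scene" else .050,.074),und=.082,bg=True,rad=.12,sdf=cover,zmax=.06,st=(.005,.005,.05)); print("cover",n,x,inH(x,n),c)
    W=cloud(f[n]); L=toloc((*HC[n],0),W.reshape(-1,3)); k=(np.abs(L[:,0])<.05)&(np.abs(L[:,1])<.085)&(np.abs(L[:,0])>.012)&(L[:,2]>.06)&(L[:,2]<.12)
    q=L[k]; A=np.c_[q[:,:2],np.ones(len(q))]; print(n,"plate plane",np.linalg.lstsq(A,q[:,2],rcond=None)[0],len(q))
    for y in np.arange(-.08,.081,.02):
        k=(np.abs(L[:,0])<.05)&(np.abs(L[:,0])>.014)&(np.abs(L[:,1]-y)<.008)&(L[:,2]>.08)&(L[:,2]<.11); print(round(y,2),np.round(np.median(L[k,2])*1000,1),end="; ")
    print()
    kr=lambda p:np.minimum(rest(p),key(p))
    x,c=cfit(f[n],n,(.5016,.403,-.37),bg=False,rad=.06,sdf=kr,zmax=.1); print("key+rest",n,x,np.degrees(x[2]),c)
    x,c=cfit(f[n],n,(.607,.167 if n=="scene" else .1705,.0),und=0,bg=True,rad=.05,sdf=bar,zmax=.12); 
    print("bar",n,x,np.degrees(x[2]),c,inH(x,n))
s=f["scene"]["pixels"][180:300,150:290]; t=f["top"]["pixels"][120:200,180:300]; cv2.imwrite("pics/s20.png",np.hstack([cv2.resize(s,(400,343),interpolation=cv2.INTER_CUBIC),cv2.resize(t,(400,343),interpolation=cv2.INTER_CUBIC)])[:,:,::-1])
plan((.502,.404,.18),np.radians(-111),sym=False)
E
```

```text
t 49.8
cover scene [0.6168 0.0452 0.0603] [ 0.9 -2.  -0.8] 0.40705919676297525
scene plate plane [-0.0007 -0.0033  0.0951] 817
-0.08 95.1; -0.06 95.8; -0.04 95.2; -0.02 95.4; 0.0 95.4; 0.02 94.6; 0.04 94.7; 0.06 95.0; 0.08 94.6; 
key+rest scene [ 0.5007  0.4021 -0.3609] -20.676479909925664 0.3707291904108344
bar scene [ 0.6078  0.1665 -0.0089] -0.5084643324125074 0.3995296462774993 [  0.9 119.7  -4.7]
cover top [0.6166 0.0493 0.0692] [-0.1 -2.3 -0.4] 0.41066811610422344
top plate plane [ 0.0025 -0.0006  0.0943] 925
-0.08 94.5; -0.06 94.6; -0.04 94.1; -0.02 94.2; 0.0 94.1; 0.02 94.4; 0.04 94.4; 0.06 93.7; 0.08 94.8; 
key+rest top [ 0.5064  0.4067 -0.3249] -18.615219556715672 0.3880699626648806
bar top [ 0.6078  0.17   -0.008 ] -0.46003932403040626 0.9764908365415457 [  0.2 118.7  -4.8]
tcp [0.5011 0.4021 0.1764] jaw -111.24 tilt 0.02 q6 0.221 t 49.8 F [ 0.3 -1.5 -0.1] w 0.0436
  deltas cm [-0.36  0.01 -0.21] roll -0.24 rows 1 q6 pred 0.23
```

View pics/s20.png

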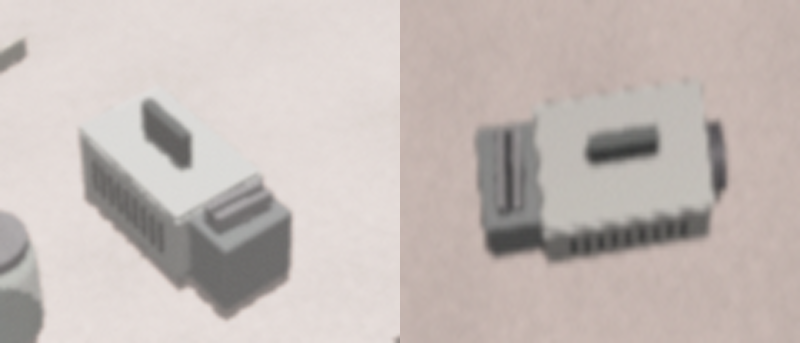

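View pics/p20.png

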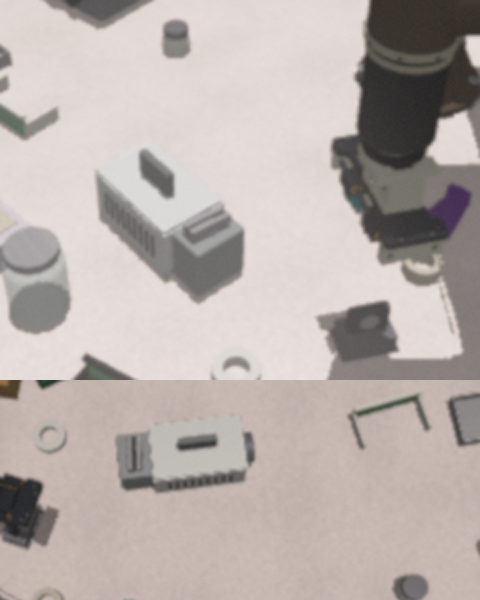

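Request:
step_arm(deltas=[[3,0,-0.25,0,0.5],[6,0,-0.25,0,0.5],[9,0,-0.25,0,0.5],[12,0,-0.25,0,0.5],[14,0,-0.25,0,0.5],[15.5,0,-0.25,0,0.5],[16,0,-0.25,0,0.5],[16,0,-0.25,0,0.5],[16,0,-0.25,0,0.5],[16,0,-0.25,0,0.5]])

```text
t: 50.63
eef_pos: [0.5026, 0.4057, 0.0177]
ee_rot: [2.796, 1.568, 0.855]
force: [0.5, 0.4, -0.2]
width: 0.0438
```

```bash
python3 look.py p21; python3 - <<'E'
from h import *
f=pickle.load(open("last.pkl","rb"))
s=f["scene"]["pixels"][230:340,260:370]; cv2.imwrite("pics/s21.png",cv2.resize(s,(600,600),interpolation=cv2.INTER_CUBIC)[:,:,::-1])
plan((.5003,.405,.015),np.radians(-111),sym=False)
E
```

```text
t 50.7333
tcp [0.50226073 0.40578668 0.01746416] jaw -111.18 tilt 0.14 q6 0.22 t 50.73 F [-0.  -0.9 -0.1] w 0.0434
  deltas cm [ 0.25 -0.15  0.14] roll -0.18 rows 1 q6 pred 0.22
```

View pics/s21.png

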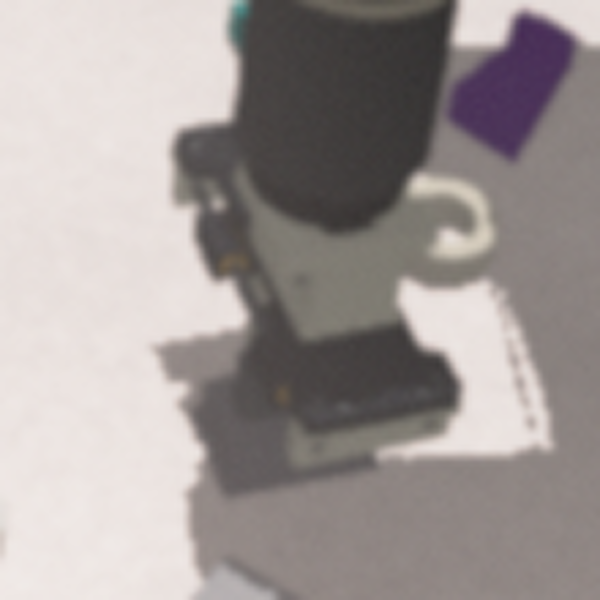

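Request:
step_arm(deltas=[[0.2,-0.15,0.1,0,0.6],[0.2,-0.15,0.1,0,1],[0.2,-0.15,0.1,0,1],[0.2,-0.15,0.1,0,1],[0.2,-0.15,0.1,0,1],[0.2,-0.15,0.1,0,1],[0.2,-0.15,0.1,0,1],[0.2,-0.15,0.1,0,1],[0.2,-0.15,0.1,0,1],[0.2,-0.15,0.1,0,1]], squeeze=50)

```text
t: 51.57
eef_pos: [0.4998, 0.4049, 0.0139]
ee_rot: [3.019, 1.571, 1.079]
force: [-0.6, -0.5, 1.7]
width: 0.0156
```

```bash
python3 - <<'E'
from h import *
plan((.5003,.405,.015),np.radians(-111),sym=False)
E
```

```text
tcp [0.49976954 0.40486485 0.01394112] jaw -111.17 tilt 0.0 q6 0.218 t 51.57 F [-0.6 -0.5  1.7] w 0.0156
  deltas cm [-0.11  0.04 -0.03] roll -0.17 rows 1 q6 pred 0.22
```

Request:
step_arm(deltas=[[-2,0,0,0,1],[-5,0,0,0,1],[-8,0,0,0,1],[-11,0,0,0,1],[-14,0,0,0,1],[-15,0,0,0,1],[-15,0,0,0,1],[-15,0,0,0,1],[-15,0,0,0,1],[-15,0,0,0,1]])

```text
t: 52.4
eef_pos: [0.4991, 0.4041, 0.162]
ee_rot: [-0.349, 1.568, -2.29]
force: [0.6, 0.4, -1.1]
width: 0.0158
```

```bash
python3 look.py p22; python3 - <<'E'
from h import *
f=pickle.load(open("last.pkl","rb"))
np.set_printoptions(precision=4,suppress=True)
s=f["scene"]["pixels"][200:340,240:370]; cv2.imwrite("pics/s22.png",cv2.resize(s,(557,600),interpolation=cv2.INTER_CUBIC)[:,:,::-1])
plan((.6065,.1687,.165),np.radians(-90.5),sym=False)
for n in f:
    x,c=cfit(f[n],n,(.500,.403,-.37),bg=False,rad=.06,sdf=rest,zmax=.05); print("rest",n,x,np.degrees(x[2]),c)
E
```

```text
t 52.5
tcp [0.4994 0.4043 0.1624] jaw -111.18 tilt 0.14 q6 0.218 t 52.5 F [-0.1 -0.2 -1. ] w 0.0154
  deltas cm [-0.24 18.5  18.1 ] roll -20.68 rows 7 q6 pred 0.98
rest top [ 0.5058  0.4048 -0.394 ] -22.576048480304554 0.43291447813405126
rest scene [ 0.4989  0.403  -0.3715] -21.28534422896547 0.37949976589019746
```

View pics/s22.png

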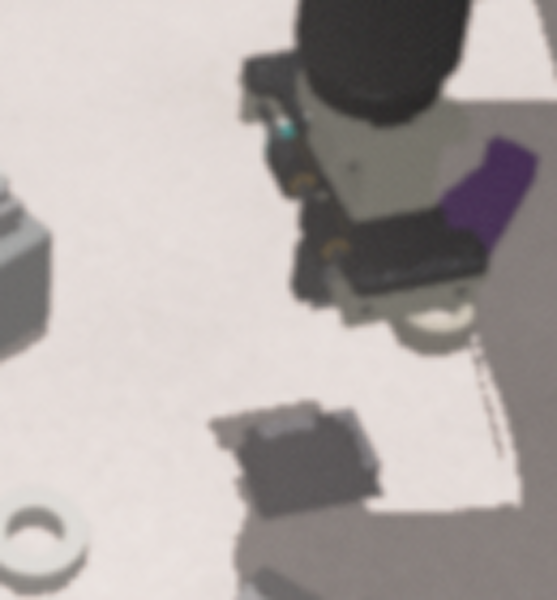

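Request:
step_arm(deltas=[[-0.2,2.6,2.5,-3,1],[-0.2,5.4,5.2,-6,1],[-0.2,8.2,8,-9,1],[-0.2,11,10.8,-12,1],[-0.2,13.8,13.6,-15,1],[-0.2,16.6,16.4,-18,1],[-0.2,18.5,18.1,-20.7,1],[-0.2,18.5,18.1,-20.7,1],[-0.2,18.5,18.1,-20.7,1],[-0.2,18.5,18.1,-20.7,1]])

```text
t: 53.33
eef_pos: [0.6067, 0.169, 0.1652]
ee_rot: [-1.154, 1.57, -2.734]
force: [0.0, -0.4, -0.6]
width: 0.0158
```

```bash
python3 look.py p23; python3 - <<'E'
from h import *
f=pickle.load(open("last.pkl","rb"))
np.set_printoptions(precision=4,suppress=True)
s=f["scene"]["pixels"][170:280,170:290]; cv2.imwrite("pics/s23.png",cv2.resize(s,(654,600),interpolation=cv2.INTER_CUBIC)[:,:,::-1])
t=f["top"]["pixels"][110:200,160:280]; cv2.imwrite("pics/t23.png",cv2.resize(t,(720,540),interpolation=cv2.INTER_CUBIC)[:,:,::-1])
plan((.6065,.1687,.115),np.radians(-90.5),sym=False)
E
```

```text
t 53.4333
tcp [0.6065 0.17   0.1655] jaw -90.43 tilt 0.03 q6 0.981 t 53.43 F [-0.1  0.4 -1.1] w 0.0158
  deltas cm [ 5.05 -0.    0.13] roll 0.07 rows 2 q6 pred 0.98
```

View pics/s23.png

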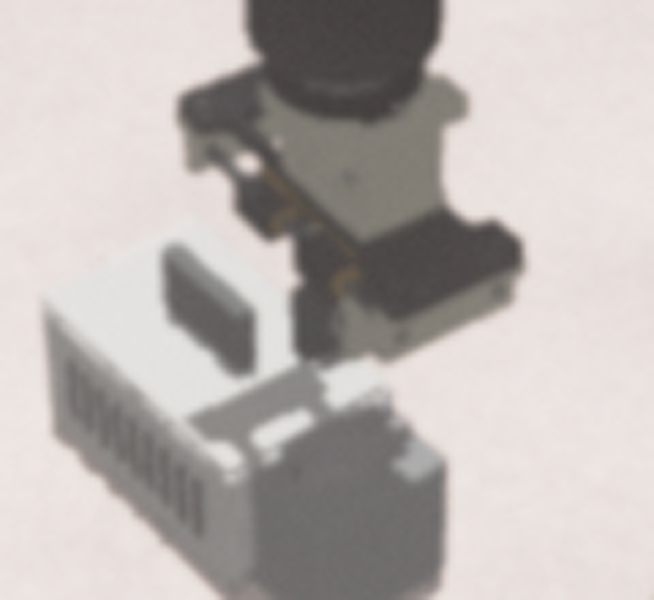

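View pics/t23.png

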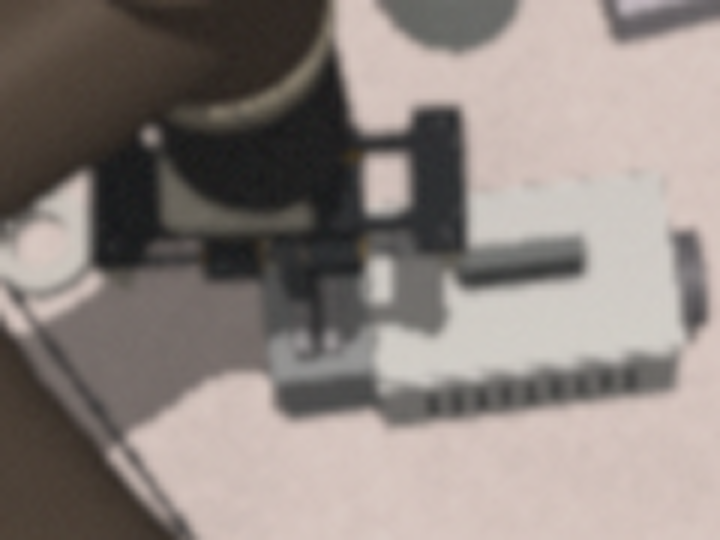

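Request:
step_arm(deltas=[[1,0,0.1,0,1],[2,0,0.1,0,1],[3,0,0.1,0,1],[4,0,0.1,0,1],[4.6,0,0.1,0,1],[4.8,0,0.1,0,1],[4.8,0,0.1,0,1],[4.8,0,0.1,0,1],[4.8,0,0.1,0,1],[4.8,0,0.1,0,1]])

```text
t: 54.27
eef_pos: [0.6073, 0.1683, 0.1185]
ee_rot: [2.047, 1.57, 0.468]
force: [0.3, -0.7, -0.2]
width: 0.016
```

```bash
python3 look.py p24; python3 - <<'E'
from h import *
f=pickle.load(open("last.pkl","rb"))
np.set_printoptions(precision=4,suppress=True)
s=f["scene"]["pixels"][210:270,205:265]; t=f["top"]["pixels"][130:190,180:240]
cv2.imwrite("pics/s24.png",np.hstack([cv2.resize(s,(400,400),interpolation=cv2.INTER_CUBIC),cv2.resize(t,(400,400),interpolation=cv2.INTER_CUBIC)])[:,:,::-1])
plan((.6065,.1687,.105),np.radians(-90.5),sym=False)
E
```

```text
t 54.3667
tcp [0.6071 0.1683 0.1184] jaw -90.47 tilt 0.05 q6 0.983 t 54.37 F [ 0.9  0.7 -1.2] w 0.0158
  deltas cm [ 1.34 -0.06 -0.04] roll 0.03 rows 1 q6 pred 0.98
```

View pics/s24.png

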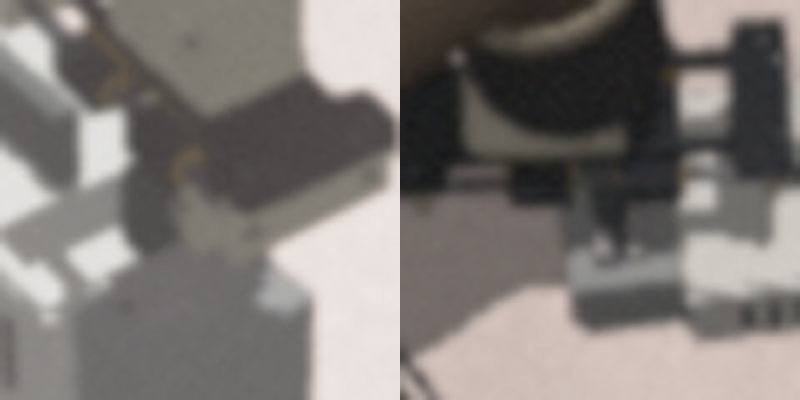

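Request:
step_arm(deltas=[[0.2,0,0,0,1],[0.4,0,0,0,1],[0.6,0,0,0,1],[0.8,0,0,0,1],[0.9,0,0,0,1],[1,0,0,0,1],[1.1,0,0,0,1],[1.2,0,0,0,1],[1.2,0,0,0,1],[1.2,0,0,0,1]])

```text
t: 55.2
eef_pos: [0.6069, 0.1682, 0.1058]
ee_rot: [-0.488, 1.571, -2.067]
force: [0.0, -0.3, -0.4]
width: 0.0158
```

```bash
python3 - <<'E'
from h import *
plan((.6065,.1687,.105),np.radians(-90.5),sym=False)
print(get_state()["moment"])
E
```

```text
tcp [0.60692718 0.16819939 0.10583638] jaw -90.47 tilt 0.0 q6 0.983 t 55.2 F [ 0.  -0.3 -0.4] w 0.0158
  deltas cm [ 0.08 -0.04 -0.05] roll 0.03 rows 1 q6 pred 0.98
[-0.04319845 -0.01939731 -0.03674922]
```

Request:
step_arm(deltas=[[0.1,0,0,0,1],[0.2,0,0,0,1],[0.3,0,0,0,1],[0.4,0,0,0,1],[0.5,0,0,0,1],[0.6,0,0,0,1],[0.6,0,0,0,1],[0.6,0,0,0,1],[0.6,0,0,0,1],[0.6,0,0,0,1]])

```text
t: 56.03
eef_pos: [0.607, 0.1682, 0.1003]
ee_rot: [1.764, 1.57, 0.185]
force: [-2.9, -0.1, 5.2]
width: 0.0159
```

Request:
step_arm(deltas=[[-0.15,0,0,5,1],[-0.15,0,0,10,1],[-0.15,0,0,15,1],[-0.15,0,0,20,1],[-0.15,0,0,25,1],[-0.15,0,0,30,1],[-0.15,0,0,35,1],[-0.15,0,0,40,1],[-0.15,0,0,45,1],[-0.15,0,0,50,1]])

```text
t: 56.87
eef_pos: [0.6066, 0.1674, 0.1011]
ee_rot: [0.23, 1.569, -2.226]
force: [-2.0, -3.3, 1.2]
width: 0.0156
```

```bash
python3 look.py p25; python3 - <<'E'
from h import *
plan((.607,.1682,.102),np.radians(-90.5-85.3),sym=False)
print(get_state()["moment"])
E
```

```text
t 56.9667
tcp [0.60650491 0.16751796 0.10097688] jaw -140.58 tilt 0.08 q6 0.109 t 56.97 F [-1.  -2.2  0.2] w 0.0157
  deltas cm [-0.1  -0.02 -0.08] roll 35.22 rows 5 q6 pred -0.5
[-0.78731317  0.38822551  0.02841944]
```

View pics/p25.png

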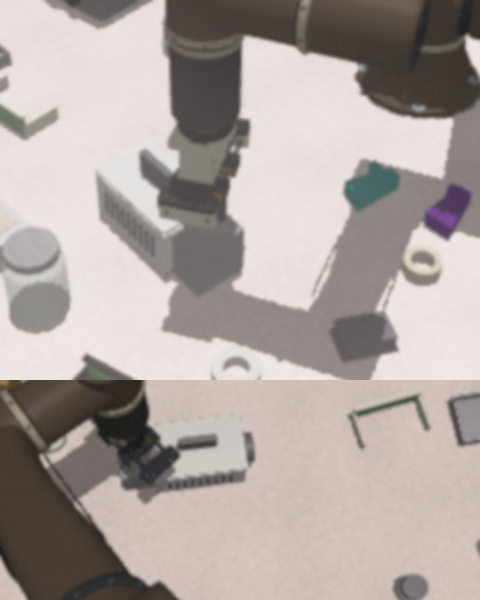

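Request:
step_arm(deltas=[[-0.05,0,0,5,1],[-0.05,0,0,10,1],[-0.05,0,0,15,1],[-0.05,0,0,20,1],[-0.05,0,0,25,1],[-0.05,0,0,30,1],[-0.05,0,0,35,1],[-0.05,0,0,37,1],[-0.05,0,0,39,1],[-0.05,0,0,39,1]])

```text
t: 57.8
eef_pos: [0.6059, 0.1674, 0.101]
ee_rot: [0.496, 1.568, -2.635]
force: [-2.4, -2.6, -1.2]
width: 0.0157
```

```bash
python3 - <<'E'
from h import *
plan((.607,.1682,.102),np.radians(-90.5-85.3),sym=False)
print(get_state()["moment"])
E
```

```text
tcp [0.60592261 0.16740429 0.10100848] jaw -179.41 tilt 0.15 q6 -0.569 t 57.8 F [-2.4 -2.6 -1.2] w 0.0157
  deltas cm [-0.1  -0.08 -0.11] roll -3.61 rows 1 q6 pred -0.5
[-0.91305995  0.90328367  0.08677394]
```

Request:
step_arm(deltas=[[0,0,0,1,1],[0,0,0,2,1],[0,0,0,3,1],[0,0,0,4,1],[0,0,0,4,1],[0,0,0,4,1],[0,0,0,4,1],[0,0,0,4,1],[0,0,0,4,1],[0,0,0,4,1]])

```text
t: 58.63
eef_pos: [0.6058, 0.1677, 0.1011]
ee_rot: [0.476, 1.568, -2.726]
force: [-3.9, -3.5, -2.4]
width: 0.0158
```

```bash
python3 - <<'E'
from h import *
plan((.607,.1682,.102),np.radians(-90.5-85.3),sym=False)
print(get_state()["moment"])
E
```

```text
tcp [0.60584422 0.16770111 0.10112406] jaw 176.54 tilt 0.14 q6 -0.64 t 58.63 F [-3.9 -3.5 -2.4] w 0.0158
  deltas cm [-0.09 -0.06 -0.11] roll -7.66 rows 2 q6 pred -0.5
[-1.3274689   1.43353745  0.09837081]
```

Request:
step_arm(deltas=[[0,0,0,1,1],[0,0,0,2,1],[0,0,0,3,1],[0,0,0,4,1],[0,0,0,4,1],[0,0,0,4,1],[0,0,0,4,1],[0,0,0,4,1],[0,0,0,4,1],[0,0,0,4,1]])

```text
t: 59.47
eef_pos: [0.6058, 0.1677, 0.1011]
ee_rot: [0.716, 1.568, -2.554]
force: [-4.3, -3.0, -3.1]
width: 0.016
```

```bash
python3 look.py p26; python3 - <<'E'
from h import *
plan((.607,.1682,.102),np.radians(-90.5-85.3),sym=False)
print(get_state()["moment"])
f=pickle.load(open("last.pkl","rb"))
s=f["scene"]["pixels"][180:280,180:280]; t=f["top"]["pixels"][130:190,180:240]
cv2.imwrite("pics/s26.png",np.hstack([cv2.resize(s,(400,400),interpolation=cv2.INTER_CUBIC),cv2.resize(t,(400,400),interpolation=cv2.INTER_CUBIC)])[:,:,::-1])
E
```

```text
t 59.5667
tcp [0.60586068 0.1677012  0.1011495 ] jaw 172.64 tilt 0.15 q6 -0.709 t 59.57 F [-4.1 -4.3 -2.7] w 0.016
  deltas cm [-0.09 -0.06 -0.11] roll -11.56 rows 2 q6 pred -0.5
[-1.45312171  1.45066314  1.11335647]
```

View pics/s26.png

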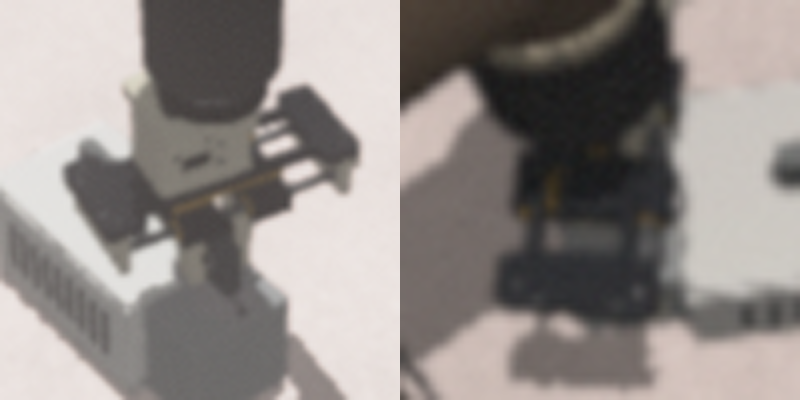

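Request:
step_arm(deltas=[[0,0,0,-2,1],[0,0,0,-4,1],[0,0,0,-6,1],[0,0,0,-7,1],[0,0,0,-7,1],[0,0,0,-7,1],[0,0,0,-7,1],[0,0,0,-7,1],[0,0,0,-7,1],[0,0,0,-7,1]])

```text
t: 60.4
eef_pos: [0.6065, 0.1682, 0.1016]
ee_rot: [0.069, 1.57, -3.081]
force: [-4.9, -0.5, -3.1]
width: 0.0159
```

```bash
python3 - <<'E'
from h import *
plan((.607,.1682,.18),np.radians(-90.5-85.3),sym=False)
print(get_state()["moment"])
E
```

```text
tcp [0.6065267  0.16823939 0.10159726] jaw 179.51 tilt 0.04 q6 -0.588 t 60.4 F [-4.9 -0.5 -3.1] w 0.0159
  deltas cm [-7.84  0.   -0.04] roll -4.69 rows 2 q6 pred -0.5
[-0.11047785  1.92368604  0.05174738]
```

Request:
step_arm(deltas=[[0,0,0.06,0,1],[0,0,0.06,0,1],[-0.3,0,0.06,0,1],[-0.8,0,0.06,0,1],[-1.4,0,0.06,0,1],[-2.2,0,0.06,0,1],[-3.5,0,0.06,0,1],[-5,0,0.06,0,1],[-6.5,0,0.06,0,1],[-7.5,0,0.06,0,1]])

```text
t: 61.23
eef_pos: [0.6078, 0.1687, 0.1801]
ee_rot: [-2.761, 1.566, 0.373]
force: [0.7, -0.3, -1.7]
width: 0.0158
```

```bash
python3 - <<'E'
from h import *
plan((.4998,.4049,.17),np.radians(-111.2),sym=False)
E
```

```text
tcp [0.60781541 0.16868926 0.18005518] jaw 179.54 tilt 0.25 q6 -0.589 t 61.23 F [ 0.7 -0.3 -1.7] w 0.0158
  deltas cm [  1.   -23.53  10.99] roll -69.26 rows 10 q6 pred 0.22
```

Request:
step_arm(deltas=[[0,-3,1.4,-7,1],[0,-6,2.8,-14,1],[0,-9,4.2,-21,1],[0,-12,5.6,-28,1],[0,-15,7,-35,1],[0,-18,8.4,-42,1],[0,-21,9.8,-49,1],[0,-23.5,11,-56,1],[0,-23.5,11,-63,1],[0,-23.5,11,-69.2,1]])

```text
t: 62.07
eef_pos: [0.4977, 0.4063, 0.1776]
ee_rot: [2.771, 1.569, 0.838]
force: [-0.8, 0.2, -1.5]
width: 0.016
```

```bash
python3 look.py p27; python3 - <<'E'
from h import *
np.set_printoptions(precision=4,suppress=True)
f=pickle.load(open("last.pkl","rb"))
plan((.4998,.4049,.06),np.radians(-111.2),sym=False)
s=f["scene"]["pixels"][180:300,150:290]; t=f["top"]["pixels"][120:200,180:300]
cv2.imwrite("pics/s27.png",np.hstack([cv2.resize(s,(400,343),interpolation=cv2.INTER_CUBIC),cv2.resize(t,(400,343),interpolation=cv2.INTER_CUBIC)])[:,:,::-1])
def hbonly(p): return bar(p)
for n in f:
    for st in (-1.4,-1.5,-1.6):
        # bar-locked: cover+housing-block background approximated by points above .097
        P=pts(cloud(f[n]),(.6065,.1687),.045,.1,.125)
        x,m,k=fit(bar,P,[(.6065,.1687,st)]); print(n,len(P),x,np.degrees(x[2]),"rel",np.degrees(wrap(x[2]-HC[n][2])),m,k*1e6)
    x,c=rfit(bar,f[n],(.6065,.1687,-1.5),.042,zc=.104,ztop=.12,flo=.085); print(n,"r",x)
s,R=tool()
# key in scene
from h import *
P=pts(cloud(f["scene"]),s["eef_pos"][:2],.05,.1,.23); print(len(P))
E
```

```text
t 62.1667
tcp [0.4983 0.405  0.1776] jaw -111.1 tilt 0.08 q6 0.216 t 62.17 F [-0.6 -0.2 -1.4] w 0.0159
  deltas cm [11.76  0.14 -0.03] roll 0.1 rows 3 q6 pred 0.22
top 155 [ 0.6079  0.1682 -1.5078] -86.39257829201397 rel -90.71840964525167 0.0013788030352745381 1.6376171782416271
top 155 [ 0.6079  0.1682 -1.5078] -86.3925780151991 rel -90.71840936843681 0.0013788030352745381 1.637617178248549
top 155 [ 0.6079  0.1682 -1.5078] -86.39259062087844 rel -90.71842197411615 0.0013788030352745381 1.6376171780050734
top r [ 0.6078  0.1676 -1.4841]
scene 204 [ 0.6072  0.1665 -1.5101] -86.52187991689325 rel -90.76176760086135 0.0011121067201062783 1.3860020700923177
scene 204 [ 0.6072  0.1665 -1.5101] -86.5218801044222 rel -90.76176778839029 0.0011121066815938437 1.3860020700922822
scene 204 [ 0.6072  0.1665 -1.5101] -86.52188093351945 rel -90.76176861748755 0.001112105149515567 1.3860020700961555
scene r [ 0.6069  0.1681 -1.4676]
129
```

View pics/s27.png

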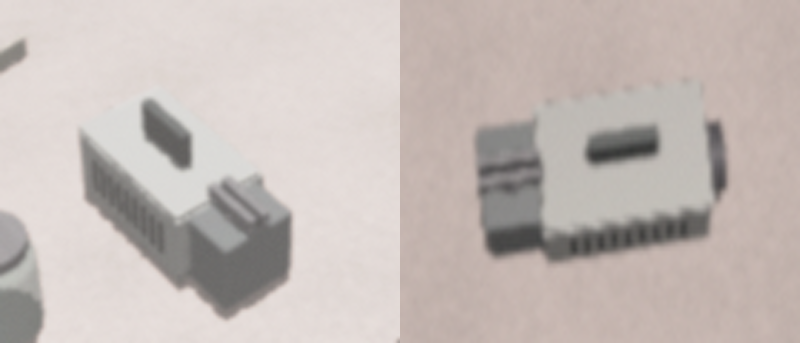

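View pics/p27.png

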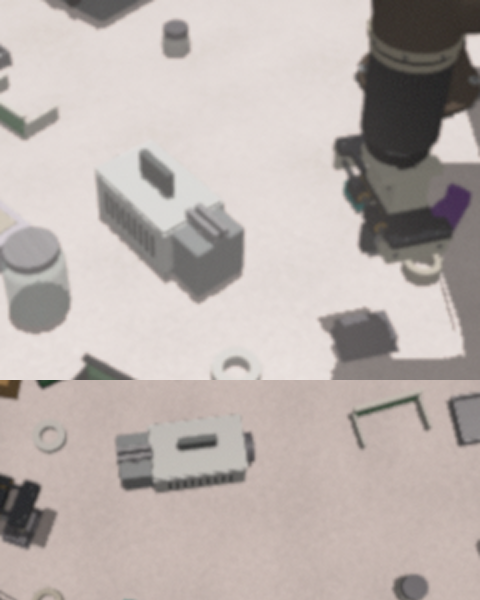

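Request:
step_arm(deltas=[[2.5,0.14,0,0,1],[5,0.14,0,0,1],[7.5,0.14,0,0,1],[10,0.14,0,0,1],[12,0.14,0,0,1],[13,0.14,0,0,1],[13.5,0.14,0,0,1],[13.5,0.14,0,0,1],[13.5,0.14,0,0,1],[13.5,0.14,0,0,1]])

```text
t: 63.0
eef_pos: [0.5003, 0.4044, 0.0435]
ee_rot: [2.796, 1.568, 0.854]
force: [0.3, -0.3, -0.4]
width: 0.0159
```

```bash
python3 - <<'E'
from h import *
plan((.4998,.4049,.0139),np.radians(-111.2),sym=False)
E
```

```text
tcp [0.50034959 0.40443206 0.04348053] jaw -111.3 tilt 0.14 q6 0.216 t 63.0 F [ 0.3 -0.3 -0.4] w 0.0159
  deltas cm [ 2.96 -0.07 -0.02] roll -0.1 rows 1 q6 pred 0.22
```

Request:
step_arm(deltas=[[0.5,-0.06,0,0,1],[1,-0.06,0,0,1],[1.5,-0.06,0,0,1],[1.9,-0.06,0,0,1],[2.3,-0.06,0,0,1],[2.6,-0.06,0,0,1],[2.8,-0.06,0,0,1],[2.95,-0.06,0,0,1],[2.95,-0.06,0,0,1],[2.95,-0.06,0,0,1]])

```text
t: 63.83
eef_pos: [0.4989, 0.4036, 0.0139]
ee_rot: [0.845, 1.57, -1.096]
force: [-5.5, -2.8, 13.9]
width: 0.0158
```

```bash
python3 - <<'E'
from h import *
plan((.4998,.4049,.0139),np.radians(-111.2),sym=False)
E
```

```text
tcp [0.49885506 0.40355824 0.01389583] jaw -111.25 tilt 0.02 q6 0.216 t 63.83 F [-5.5 -2.8 13.9] w 0.0158
  deltas cm [-0.    0.04 -0.16] roll -0.05 rows 1 q6 pred 0.22
```

Request:
step_arm(deltas=[[-0.1,0,0,0,1],[-0.1,0,0,0,0.5],[-0.1,0,0,0,0.5],[-0.1,0,0,0,0.5],[-0.1,0,0,0,0.5],[-0.1,0,0,0,0.5],[-0.1,0,0,0,0.5],[-1,0,0,0,0.5],[-4,0,0,0,0.5],[-8,0,0,0,0.5]])

```text
t: 64.67
eef_pos: [0.4975, 0.4019, 0.0905]
ee_rot: [-0.303, 1.564, -2.246]
force: [0.6, 1.5, 0.1]
width: 0.0436
```

Request:
step_arm(deltas=[[-3,0,0,0,0.5],[-6,0,0,0,0.5],[-8,0,0,0,0.5],[-10,2,3,0,0.5],[-10,-3,3,0,0.5],[-10,-6,6,0,0.5],[-10,-9,6,0,0.5],[-10,-12,6,0,0.5],[-10,-12,6,0,0.5],[-10,-12,6,0,0.5]])

```text
t: 65.5
eef_pos: [0.3644, 0.392, 0.1937]
ee_rot: [3.065, 1.569, 1.126]
force: [-0.4, 0.4, 0.6]
width: 0.044
```

```bash
python3 look.py p28; python3 - <<'E'
from h import *
np.set_printoptions(precision=4,suppress=True)
f=pickle.load(open("last.pkl","rb"))
s=get_state(); print(s["eef_pos"],s["width"])
for n in f:
    kr=lambda p:np.minimum(rest(p),key(p))
    x,c=cfit(f[n],n,(.5016,.403,-.37),bg=False,rad=.06,sdf=kr,zmax=.1); print("key+rest",n,x,np.degrees(x[2]),c)
    P=pts(cloud(f[n]),(.5016,.403),.05,.036,.09); x,m,k=fit(key,P,[(.5016,.403,-.37)],fz=True); print("key",len(P),x,np.degrees(x[2]),m, P[:,2].max() if len(P) else 0)
    x,c=cfit(f[n],n,(.6155,.046 if n=="scene" else .050,.074),und=.082,bg=False,rad=.09,sdf=cover,zmax=.06,st=(.005,.005,.05)); print("cover",n,x,inH(x,n),c)
a=f["scene"]["pixels"][180:340,150:370]; cv2.imwrite("pics/s28.png",cv2.resize(a,(800,582),interpolation=cv2.INTER_CUBIC)[:,:,::-1])
E
```

```text
t 65.6
[0.3656 0.3917 0.193 ] 0.04369978907890331
key+rest top [ 0.503   0.4042 -0.3799] -21.763812828173975 0.5260871571095561
key 129 [ 0.5032  0.4051 -0.3481  0.0004] -19.94590340702301 0.0013108676296728922 0.08406354574457353
cover top [0.6167 0.0495 0.068 ] [-0.1 -2.1 -0.4] 0.8374118795644365
key+rest scene [ 0.5004  0.4017 -0.3488] -19.98638349490629 0.36199270121498317
key 281 [ 0.5003  0.4021 -0.3553  0.0004] -20.359298824448324 0.001112236224799848 0.08069276223331867
cover scene [0.617  0.0467 0.0645] [ 1.1 -0.5 -0.5] 1.0764528563420697
```

View pics/s28.png

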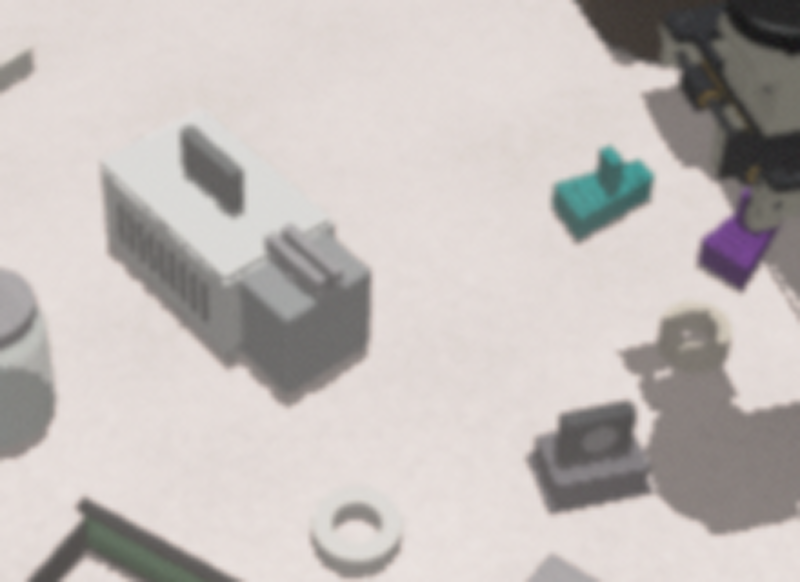

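View pics/p28.png

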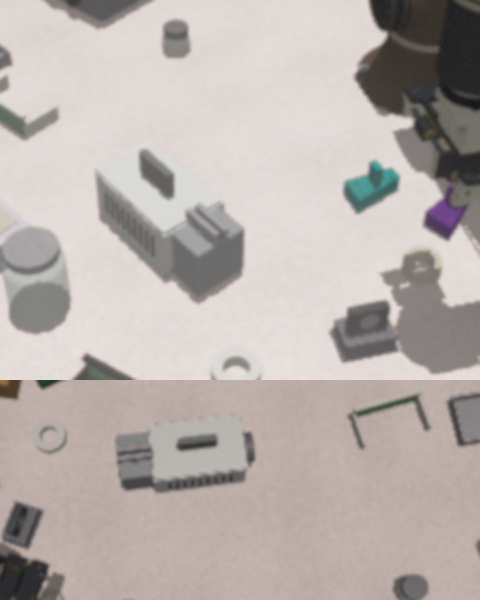

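```bash
python3 -c "
from station import *
print(job_done())"
```

```text
the job is handed in; nothing more can be done
None
```

I loaded all four cartridges, seated the cover, turned the fastener to its stop, stood the key back in its rest and handed the job in at about 66 s. No verdict was reported.

Last checks, in the housing's axes; the cartridge figures are from just before the cover went on:

| Check | Result |
|---|---|
| Cartridges (rib middles along the row) | about −60, −18, +21 and +62 mm, alternately head to tail, ribs up, within about 1° |
| Cover | plate level at about 94.5 mm (94 expected), within the mouth's play, about 2 mm off centre; the final scene-camera fit said −0.5 mm but matched poorly |
| Fastener | −90.7° in both cameras; torque rose from about 0.1 to 1.1 N m at the stop |
| Key | standing at full depth in its rest; height within 0.4 mm and angle within about 2° of before |

**What went wrong on the way:**
- **Tool height:** the first grasp closed above the rib. The camera showed the fingertips about 39 mm higher than the reported tool pose and the stated dimensions imply. I corrected for that from then on.
- **Cover:** the first seating left one end about 2 mm high on the end block. I regrasped it, shifted it about 3 mm and rechecked it level.
- **Cameras:** the two disagreed by 4–5 mm along y, so I placed parts relative to the housing as seen in the same camera.

I did not check the goggles, tape rolls and other supplies one by one. The last pictures show nothing out of place.

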